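Prop the flip cover of the torque setting unit on its stay and reset the dial beneath

TASK

Draw the yellow stay bar out of its holster, lift the clear flip cover of the grey torque setting unit with the bar's forked end under the cover's handle bar, and stand the bar's rubber foot in the pocket on the unit's right-hand rail, so that the cover stays propped open on the bar by itself. Then let go, reach in at a slant under the propped cover and turn the black dial clockwise until its white line points at the middle of the green mark; leave the cover propped for the check that follows. Do not push the thread-lock bottle, grease tin or tape roll out of place.

Things in the scene. Friction and masses are not known exactly. Their poses are not given: they have to be found in the camera images.
- unit: Grey torque setting unit, 240 deep (x) x 250 wide (y) mm, fixed. Origin: bench level, middle of the footprint; z up, -x is its front, +y its left. Deck 55 mm over the bench, between two aluminium rails (40 mm wide, centred at y = 105 and -105 mm, tops at 85 mm); a low sill (top 87 mm) crosses the deck's front at x = -26 mm. The offsets below are in this frame.
- cover (a joint): Flip cover, a clear plate 200 wide (y = -82 to 118 mm), 130 mm deep, 0.2 to 0.45 kg, hinged along y at its far edge (x = 100, z = 104 mm). 0 = shut, grows as the front rises, about 1.04 when propped on the stay, end stop 1.5. Nothing holds it: let go, it falls shut.
- cover_bar (a point): Point on the axis of the cover's handle bar, above the right-hand rail (y = -105 mm). The bar is a 10 mm steel rod along the unit's y, 236 mm long, on its front edge: when shut, 135 mm in front of the hinge, 25 mm above it, 39 mm of free height under it to the rail; brackets at y = -60, 15, 95 mm. It moves with the cover; axes are the cover's. Its right end stands clear of the plate.
- pocket (a point): Foot pocket on the right-hand rail: rest place of the centre of the stay's round foot (x = -64, y = -105, z = 97 mm). Pocket 28 mm wide (ears to 95 mm), floor at 85 mm, open to the back, front stop 14 mm thick (top 97 mm) with its face 12 mm in front of this point. The stay stands here leaning away from the robot, about 50 deg above level, in the plane of the unit's x and z.
- dial (a joint): Black fluted dial, 50 mm in diameter, on a vertical axis; turned stiffly by hand (0.12 N m) and stays where left. Radians, growing clockwise seen from above; 0 = the white line points straight to the back of the unit (+x), 1.00 = it points at the middle of the green mark (behind and to the right). Starts at -0.5 to 0.05, stops at -1.7 and 1.7.
- dial_grip (a point): On the dial's axis (x = 10, y = 30, z = 80 mm), at the height to grip. The grip runs from 60 to 92 mm over the bench; its skirt (60 mm across) ends at 60 mm. 30 mm free on either side (y). The propped cover's front edge stands about 130 mm above and 27 mm behind it, so a hand from straight above hits it: lean the hand back toward the robot by 25 to 40 deg, fingers closing across y.
- stay_centre (a point): Centre of the loose yellow stay bar, 200 (x) x 20 (y) x 24 (z) mm, 0.13 to 0.25 kg. At +x a steel fork: slot 13 mm high, 15 mm deep, open to +x and through in y, jaws 5.5 mm thick; it takes the handle bar. At -x a round rubber foot, radius 12 mm about y. It starts in the holster, fork inside, 39 mm of the foot end out; held there the foot cannot enter the pocket: lay it down and retake it.
- stay_foot (a point): Centre of the stay's round foot, 88 mm from the bar's centre towards -x of the bar.
- stay_fork (a point): Where the axis of the handle bar lies when it is home in the stay's fork, 90 mm from the bar's centre towards +x of the bar.
- holster_mouth (a point): Middle of the mouth of the stay's holster, a closed steel sleeve 165 long x 34 wide x 50 mm high, fixed to the bench. The mouth faces -x of this frame; the bar is drawn out that way, 162 mm to come free. The bar lies on a floor 18 mm over the bench, 3 mm play either side. A clipboard (3 mm thick, clip 14 mm high) lies on the bench in front.
- thread_lock: Red thread-lock bottle with a white cap, 17 x 26 x 84 mm, standing loose; origin under its middle.
- grease_tin: Grease tin, 54 mm across, 36 mm high, loose; origin under its middle.
- tape_roll: Roll of masking tape lying flat, 103 mm across, 19 mm high, loose; origin under its middle.

How it is judged:
On the way, in this order (a step that is already met when the one before it is completed fails the run):
1. the cover stands propped on the stay, fork on the handle bar and foot in the pocket, with the robot's hand off the stay and the cover (value of joint cover between 0.96 and 1.14 rad and distance between stay_foot and pocket below 0.012 m and distance between stay_fork and cover_bar below 0.012 m and contact force between each of the fingers, the arm and stay below 0.1 N and contact force between the fingers and unit below 0.1 N), for 0.3 s.
2. the dial's white line points at the green mark (value of joint cover between 0.96 and 1.14 rad and distance between stay_foot and pocket below 0.012 m and distance between stay_fork and cover_bar below 0.012 m and value of joint dial between 0.91 and 1.09 rad), for 0.2 s.
At the end, for the whole second after the job is handed in: The cover rests propped at 0.96 to 1.14 rad on the stay (foot centre within 12 mm of its place in the pocket, handle bar within 12 mm of its place in the fork), and the dial's line is within 0.09 rad (5 deg) of the middle of the green mark, all at rest (all of step 2 and velocity of joint each of dial, cover below 0.05 rad/s and velocity of joint cover above -0.05 rad/s); the robot touches nothing.
It fails at once if the thread lock is pushed more than 40 mm or tipped over (distance of thread_lock from where it was at the start of the episode above 0.04 m or angle between thread_lock's own z axis and vertical above 0.8 rad).
It fails at once if the grease tin is pushed more than 40 mm or tipped over (distance of grease_tin from where it was at the start of the episode above 0.04 m or angle between grease_tin's own z axis and vertical above 0.8 rad).
It fails at once if the tape roll is pushed more than 40 mm or tipped over (distance of tape_roll from where it was at the start of the episode above 0.04 m or angle between tape_roll's own z axis and vertical above 0.8 rad).
It also fails if it takes over 72 s, if anything falls off the work surface, if the arm or the gripper's body presses on something with over 40 N, if the wrist force passes 120 N, or if a joint passes its speed limit or range.

ROBOT

A 6-joint arm with a two-finger parallel gripper is mounted at the origin on a cart in front of the work surface, level with it; the furniture and walls round the work are solid. World frame = base frame: x ahead of the robot, y to its left, z up, the work surface at z = 0. Lengths are in m, angles in rad, forces in N, time in s.
With the tool pointing down it reaches from about 0.25 to 0.775 m from the base axis. Payload 4 kg.
Tool frame: the origin (TCP) lies at the very end of the fingers, on their centre line; the grasp point (between the pads) lies 19 mm behind it; z points along the fingers, x is the direction in which the jaws open and shut, and the axes are right-handed (so a half turn about z gives the same grasp; the last joint's range is limited). The gripper opens to 94 mm and grips with 3 to 60 N. Pads are 16 mm wide; open, the fingers measure 119 mm over their backs; the gripper's body (75 mm by 177 mm) begins 78 mm behind the grasp point.
Start: joints at [-1.324, 0.087, 1.371, -0, 1.684, -0.103], TCP at [0.188, -0.517, 0.206] pointing down, gripper open.
Joint ranges: [-3.1, 3.1], [-0.76, 2.03], [0.27, 2.55], [-1.08, 4.22], [0.17, 2.65], [-2.57, 2.57]. Speed limits (rad/s): [2.79, 2.79, 3.14, 3.14, 3.14, 3.14].

INTERFACE

Orientations are given as [roll, pitch, yaw] about the fixed x, y, z axes, in that order (R = Rz(yaw) Ry(pitch) Rx(roll)).
In Python, from bench import robot, cams, ticket gives the robot as it stands.
- The arm moves only by the tool jog_arm, never from a script. Its argument "series" is a list of rows, each an object of numbers: "x", "y", "z": the shift along the tool's x, y, z in m; "rx", "ry", "rz": the turn, a rotation vector about the tool's x, y, z in degrees. A call has 1 to 12 rows; each row shifts and turns the pose as measured when the row begins, along the tool's axes as they then stand; what a row does not reach is not made up. A row lasts 1/12 s, in which the tool goes at most 41.7 mm and 7.16 degrees, less where a joint would pass 70% of its speed; a pose out of reach is approached as far as the arm can. A call with a gripper value outside its range is refused whole. "claw" is the opening, from 0 (shut) to 1 (fully open), set as the call begins (left out, the last holds). The fingers move at their own pace and stop on an object; the grip force is fixed at half the most. Time passes only in rows, so rows that do not move let the fingers close. It gives the time, the measured TCP pose, the force and the opening at its end, in the units of the state.
- robot.get_obs(): the state, without advancing time (a new reading comes with each control period).
- cams.snapshot(name): name is "scene" or "top"; returns a dict with "img" (400x640x3 uint8, red, green, blue), "mtx" (3x3 intrinsics, pixels), "k1" (the pictures are not rectified: a ray, as slopes to the right and down, at radius r is drawn at 1 + k1 r^2 times it, then the intrinsics apply), "origin" and "attitude" of the camera in the world. Camera axes: x right, y down, z forward; pixel columns grow to the right and rows downward; lengths in m; the calibration is good to about 2 mm. A picture is of the moment at which its call begins. There is no depth.
- ticket.close_job(): hands the job in, once; it reports no verdict.
Trained networks look in a picture, given as the dict that the camera call returned (one of the last four; its "shot" number tells which), for a name from the list of things; names that differ only in an ending like _2 or _b are one class to them, and where a whole thing is asked for, a point or a joint stands for the part that bears it (a point fixed in the world has none). Each returns a list of dicts, best first, with "p" (0 to 1); they miss things now and then, are a little off and sometimes report something else, mostly with a low value. They report only what shows in the picture. A call takes as long as a camera call.
- cams.look_for(thing, picture): "bbox" ([left, top, width, height] in pixels, round what is visible of it).
The state is a dict: "time": time; "joint_positions": joint angles; "qvel": joint speeds; "joint_torque": joint torques, N m; "tool_pos": TCP position; "ee_rot": TCP orientation; "wrist_force": force on the tool from outside, world axes, zero at the start; "wrist_torque": the same for the moment, N m; "width": finger opening in m.
Only numpy, scipy, OpenCV 4.12 (cv2) and the standard library are available. Lean on these libraries where they do the work, as an engineer would, in place of code of your own. Each camera call takes 0.05 s, during which the arm holds its last target.

## Working session

There is one attempt and no reset: what is moved stays moved. The work goes in short steps, Python scripts to look and compute and a tool call to move; the robot and the scene stay as the last step left them, time stands still between calls to the robot, and variables do not carry over. Pictures are saved under pics/ and viewed, and the job is handed in when it is done.

Besides the shell and the picture viewer there is one more tool, called as a command line: name --argument value ..., lists and objects as JSON in quotes. jog_arm: Moves the arm, as the interface text tells. Its arguments: {"type":"object","properties":{"series":{"type":"array","items":{"type":"object","properties":{"x":{"type":"number"},"y":{"type":"number"},"z":{"type":"number"},"rx":{"type":"number"},"ry":{"type":"number"},"rz":{"type":"number"}}}},"claw":{"type":"number"}},"required":["series"]}

```bash
ls; mkdir -p pics
python3 - <<'E'
from bench import robot,cams,ticket
import cv2,pickle
print(robot.get_obs())
for n in ("scene","top"):
    s=cams.snapshot(n); pickle.dump(s,open(f"pics/{n}0.pkl","wb"))
    cv2.imwrite(f"pics/{n}0.png",s["img"][:,:,::-1])
    print({k:v for k,v in s.items() if k!="img"})
    for t in ["unit","cover","cover_bar","pocket","dial","stay_centre","stay_foot","holster_mouth","thread_lock","grease_tin","tape_roll"]:
        try: print(t,[(d["p"],d["bbox"]) for d in cams.look_for(t,s)][:2])
        except Exception as e: print(t,e)
E
```

```text
pics
{'time': 0.0, 'joint_positions': array([-1.32410805e+00,  8.79492267e-02,  1.37222338e+00, -3.61822543e-07,
        1.68359842e+00, -1.03114852e-01]), 'qvel': array([ 1.09318867e-03,  4.15217023e-04, -1.53959035e-05,  2.43770980e-04,
        6.18418011e-05,  1.68440720e-03]), 'joint_torque': array([ 2.26322933e-03, -3.40171659e+01, -3.02429545e+01,  7.20640970e-02,
        3.29431461e-02, -1.74199740e-04]), 'tool_pos': array([ 0.18834725, -0.5161696 ,  0.204323  ]), 'ee_rot': array([-3.14136879e+00,  2.16683240e-03, -1.22099299e+00]), 'wrist_force': array([-0.28366677,  0.10084112, -0.49041779]), 'wrist_torque': array([-0.03947188,  0.01103981, -0.02997864]), 'width': 0.09381754868938148}
{'mtx': array([[401.14850841,   0.        , 315.71798576],
       [  0.        , 401.14850841, 198.47551773],
       [  0.        ,   0.        ,   1.        ]]), 'k1': -0.05272004049703625, 'origin': array([0.09638678, 0.61180069, 0.72576451]), 'attitude': array([-2.26312487,  0.01016424, -2.48145811]), 'shot': 1}
unit [(0.67, [286.3, 121.8, 110.4, 85.3])]
cover [(0.71, [291.2, 121.4, 89.1, 43
[... 703 characters left out ...]
: -0.09779945920679496, 'origin': array([ 0.42507482, -0.01851885,  1.23382419]), 'attitude': array([-2.99607996, -0.00534797, -1.54692825]), 'shot': 2}
unit [(0.66, [340.8, 125.1, 110.7, 101.3])]
cover [(0.63, [351.6, 130.1, 91.2, 66.0])]
cover_bar [(0.91, [352.6, 127.5, 90.4, 66.0])]
pocket [(0.66, [341.9, 125.9, 108.7, 103.9]), (0.57, [258.2, 252.4, 15.1, 8.7])]
dial []
stay_centre []
stay_foot [(0.57, [258.2, 252.5, 14.8, 9.8]), (0.21, [236.7, 172.8, 9.5, 9.0])]
holster_mouth [(0.58, [195.8, 239.5, 63.6, 30.2])]
thread_lock [(0.51, [353.0, 127.5, 86.9, 66.4]), (0.44, [236.5, 172.5, 11.1, 14.8])]
grease_tin [(0.83, [226.7, 193.5, 18.9, 19.6])]
tape_roll [(0.7, [192.6, 170.6, 36.0, 36.6])]
```

Run:
```python
import cv2
a=cv2.imread("pics/scene0.png");cv2.imwrite("pics/sa.png",cv2.resize(a[100:350,180:430],(750,590)[:1]*2 if 0 else (600,600),interpolation=cv2.INTER_CUBIC))
a=cv2.imread("pics/top0.png");cv2.imwrite("pics/ta.png",cv2.resize(a[110:290,180:460],(800,514),interpolation=cv2.INTER_CUBIC))
```

```text
(no output)
```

View pics/scene0.png

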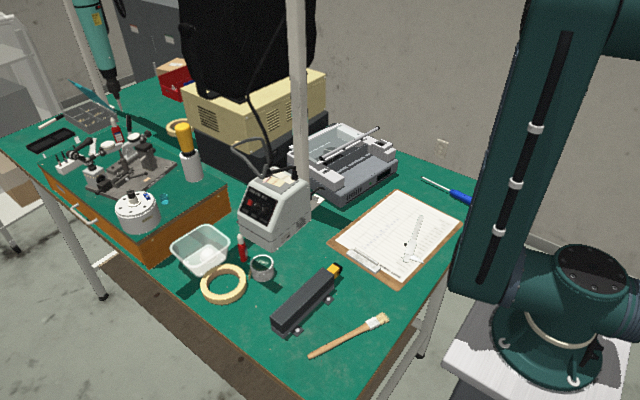

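View pics/top0.png

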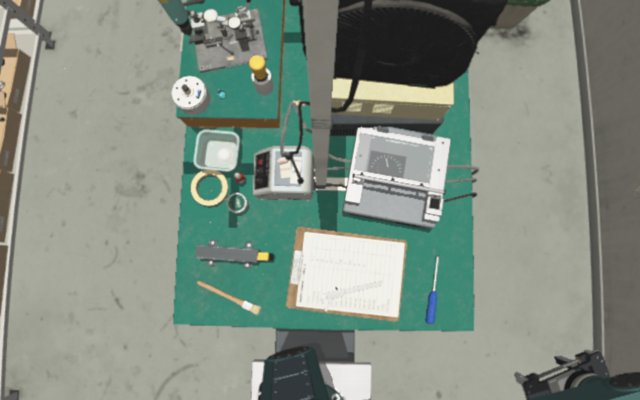

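```bash
sleep 0.1
```

```text
(no output)
```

View pics/sa.png

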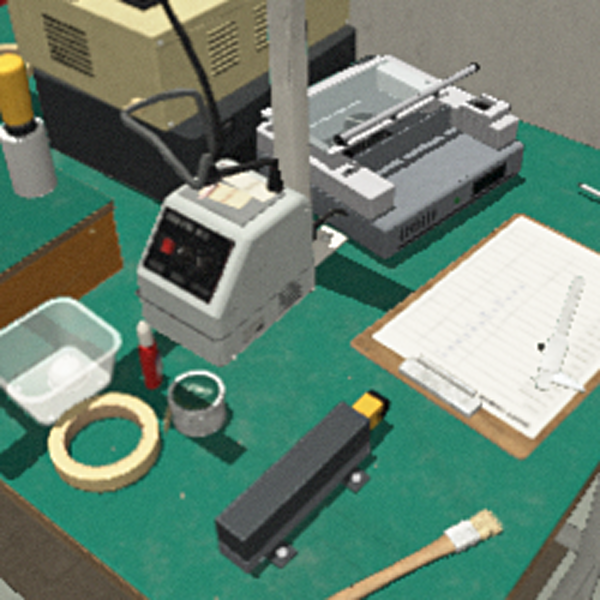

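View pics/ta.png

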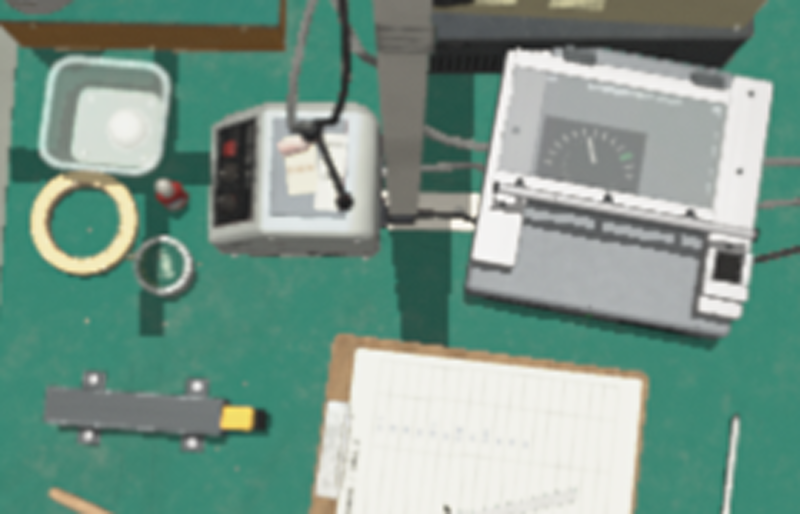

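```bash
cat > h.py <<'E'
import numpy as np,cv2,pickle
from scipy.spatial.transform import Rotation as R
from scipy.optimize import least_squares
def cam(s): return s["mtx"],s["k1"],np.array(s["origin"]),R.from_euler("xyz",s["attitude"]).as_matrix()
def proj(s,P):
    K,k,o,A=cam(s); p=(np.atleast_2d(P)-o)@A; q=p[:,:2]/p[:,2:]
    q=q*(1+k*(q**2).sum(1,keepdims=True)); return q@K[:2,:2].T+K[:2,2]
def ray(s,uv):
    K,k,o,A=cam(s); q=(np.array(uv,float)-K[:2,2])/[K[0,0],K[1,1]]; u=q.copy()
    for _ in range(20): u=q/(1+k*(u@u))
    d=A@np.r_[u,1]; return o,d/np.linalg.norm(d)
def onz(s,uv,z):
    o,d=ray(s,uv); return o+d*(z-o[2])/d[2]
def tri(obs):
    M=np.zeros((3,3));b=np.zeros(3)
    for s,uv in obs:
        o,d=ray(s,uv);Q=np.eye(3)-np.outer(d,d);M+=Q;b+=Q@o
    return np.linalg.solve(M,b)
def load(n): return pickle.load(open(f"pics/{n}.pkl","rb"))
def crop(s,name,x0,y0,w,h,f,dots=()):
    im=cv2.resize(s["img"][y0:y0+h,x0:x0+w,::-1],(w*f,h*f),interpolation=cv2.INTER_CUBIC)
    for i,(u,v) in enumerate(dots):
        cv2.circle(im,(int((u-x0+.5)*f),int((v-y0+.5)*f)),3,(0,0,255),1)
    for g in range(0,w,10): cv2.putText(im,str(x0+g),(g*f,8),0,.3,(255,0,255),1) if g%20==0 else 0
    for g in range(0,h,10): cv2.putText(im,str(y0+g),(0,g*f+4),0,.3,(255,0,255),1)
    cv2.imwrite(f"pics/{name}.png",im)
E
python3 - <<'E'
from h import *
t=load("top0");s=load("scene0")
crop(t,"u_top",335,120,125,110,6)
crop(s,"u_sc",280,115,125,97,6)
crop(t,"h_top",185,225,100,60,8)
crop(s,"h_sc",260,250,100,75,8)
# rough holster
for b in [(258.2,252.5,14.8,9.8)]:
    print(onz(t,(b[0]+b[2]/2,b[1]+b[3]/2),.03))
print(onz(s,(335,270),.03), proj(t,[[0.3,0,0],[.3,.3,0]]))
E
```

```text
[0.42594312 0.12967887 0.03      ]
[0.42828954 0.12541514 0.03      ] [[313.22560423 305.61352887]
 [202.77135683 302.18541564]]
```

View pics/u_top.png

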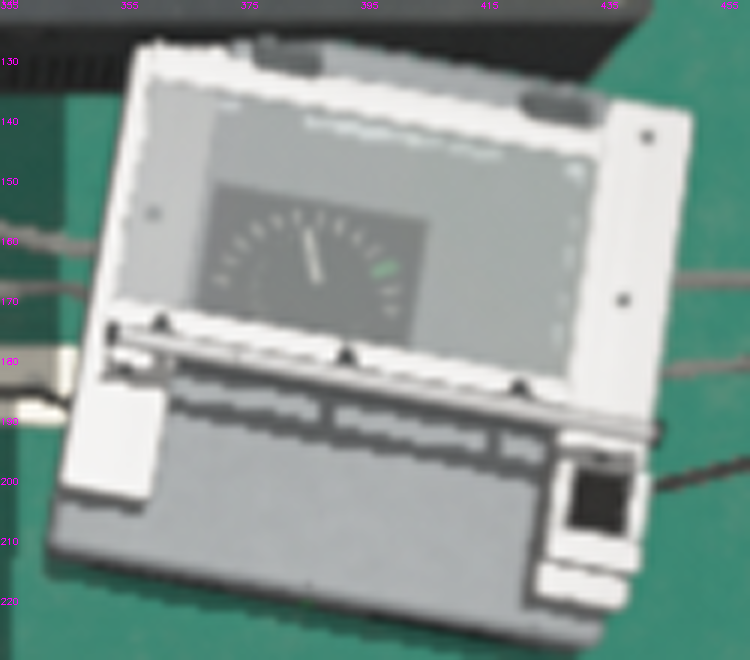

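View pics/u_sc.png

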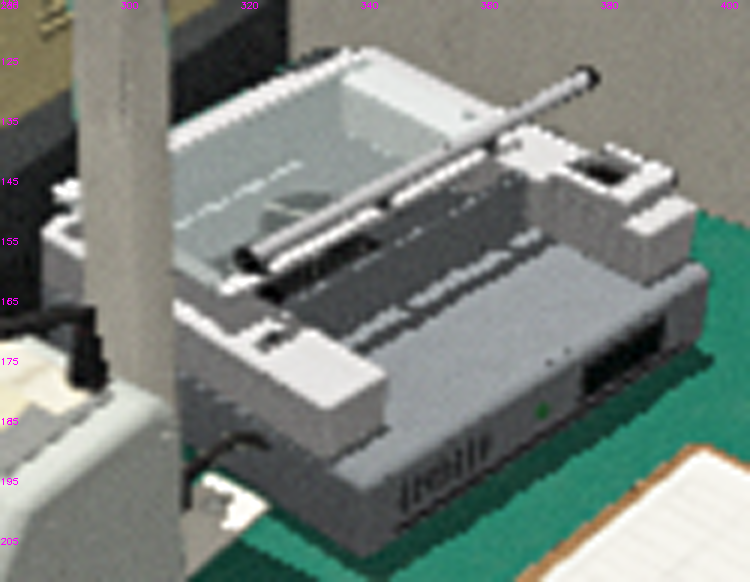

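View pics/h_top.png

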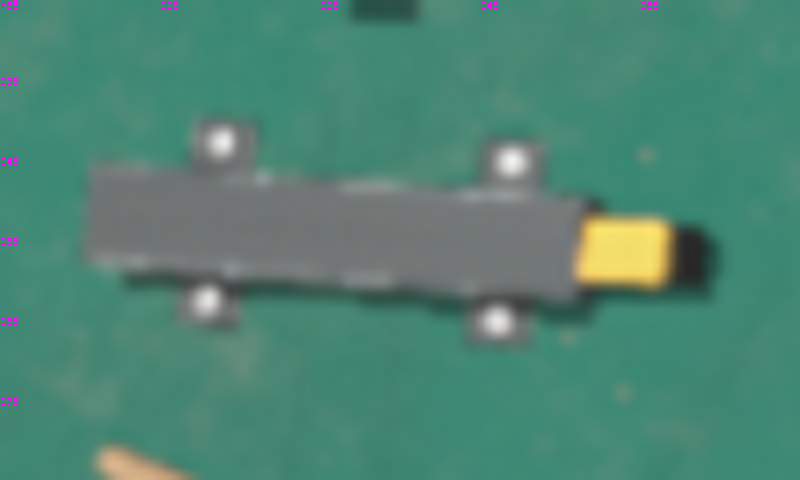

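View pics/h_sc.png

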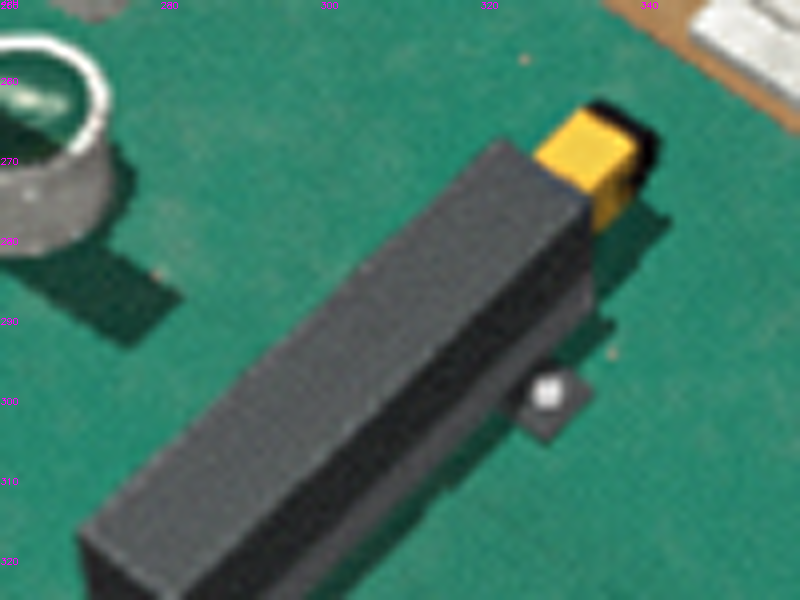

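```bash
cat >> h.py <<'E'
def W(p,P): # unit pose p=(x,y,yaw)
    c,s_=np.cos(p[2]),np.sin(p[2]);P=np.atleast_2d(P)
    return np.c_[p[0]+c*P[:,0]-s_*P[:,1],p[1]+s_*P[:,0]+c*P[:,1],P[:,2]]
E
python3 - <<'E'
from h import *
t=load("top0");s=load("scene0")
T=lambda a,b:(335+a/6-.5,120+b/6-.5)
S=lambda a,b:(280+a/6-.5,115+b/6-.5)
print("bar L",tri([(t,T(112,336)),(s,S(248,258))]),"bar R",tri([(t,T(655,433)),(s,S(592,77))]))
print("rail corner L inner", tri([(t,T(148,500)),(s,S(385,375))]))
obs=[(t,T(693,112),(120,-125,85)),(t,T(138,47),(120,125,85)),(s,S(363,553),(-120,125,0)),
 (t,T(655,433),(-35,'e',129)),(s,S(592,77),(-35,'e',129)),(t,T(112,336),(-35,'f',129)),(s,S(248,258),(-35,'f',129)),
 (t,T(148,500),('g',85,85)),(s,S(385,375),('g',85,85)),(t,T(62,490),('g',125,85))]
def f(v):
    m=dict(e=v[3],f=v[4],g=v[5])
    r=[]
    for c,uv,P in obs:
        P=np.array([m.get(q,q/1000 if not isinstance(q,str) else 0) for q in P])
        r+=list(proj(c,W(v,P))[0]-uv)
    return np.array(r)
q=least_squares(f,[.55,-.15,-.15,-.11,.11,-.08],loss="soft_l1")
print(q.x,np.round(f(q.x).reshape(-1,2),1))
p=q.x[:3]
pts=np.array([(-64,-105,85),(10,30,80),(-35,-105,129),(120,125,85),(120,-125,85),(-120,125,0),(-120,-125,0),(-120,125,55),(-120,-125,55),(-90,-91,97),(-90,-119,97),(-35,-118,129),(-35,118,129),(-76,-91,85),(-76,-119,85)])/1000
crop(t,"u_top2",335,120,125,110,6,proj(t,W(p,pts)))
crop(s,"u_sc2",280,115,125,97,6,proj(s,W(p,pts)))
E
```

```text
bar L [ 0.63412327 -0.09319816  0.13137865] bar R [ 0.59735604 -0.32192513  0.13104556]
rail corner L inner [ 0.57201622 -0.11288849  0.08320137]
[ 0.65105888 -0.21200319 -0.15153367 -0.11747071  0.11453931 -0.09426211] [[ 0.   0. ]
 [ 0.2 -5.6]
 [ 0.1  5.1]
 [ 0.5  0.2]
 [-0.9  0.3]
 [ 0.   0.3]
 [ 0.2  0.7]
 [ 0.3  0.3]
 [ 0.7 -0.5]
 [-0.6 -0.7]]
```

View pics/u_top2.png

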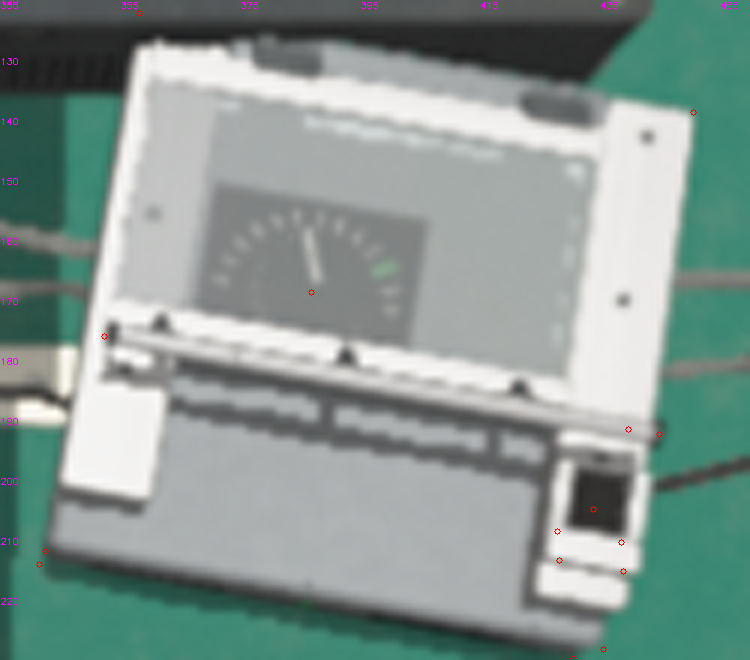

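View pics/u_sc2.png

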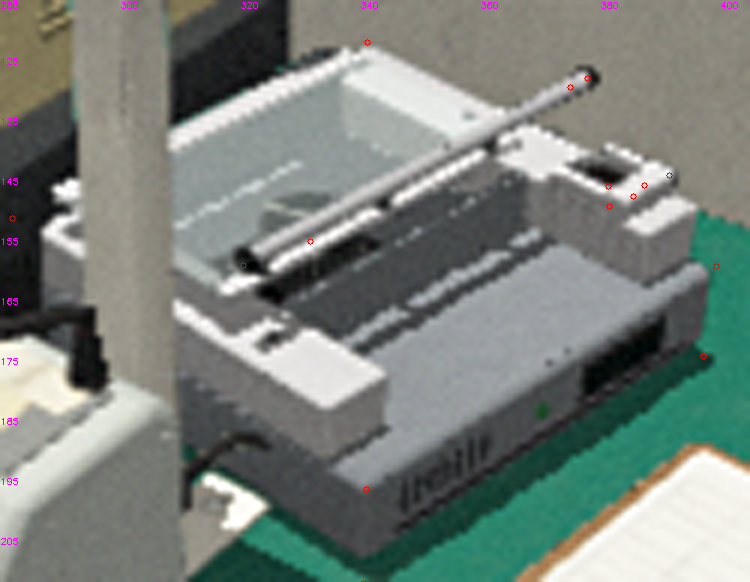

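Run:
```python
from h import *
t=load("top0");s=load("scene0")
T=lambda a,b:(335+a/6-.5,120+b/6-.5)
S=lambda a,b:(280+a/6-.5,115+b/6-.5)
L=tri([(t,T(112,336)),(s,S(248,258))]);Rr=tri([(t,T(655,433)),(s,S(592,77))])
d=(L-Rr)[:2];yaw=np.arctan2(-d[0],d[1]);print("yaw",yaw,np.linalg.norm(d))
m=(L+Rr)/2; c,sn=np.cos(yaw),np.sin(yaw)
Rm=np.array([[c,-sn],[sn,c]]); o=m[:2]-Rm@[-.035,0]
U=lambda P:np.round(np.r_[Rm.T@(P[:2]-o),P[2]]*1000,1)
print("origin(bar centred)",o)
for n,cm,uv,z in [("backR",t,T(693,112),.085),("backL",t,T(138,47),.085),("frontL bot",s,S(363,553),0),("frontR bot",s,S(710,350),0),("frontL top t",t,T(48,548),.03),("frontL top s",s,S(345,485),.055),("frontR t",t,T(602,640),.04),
 ("padtl",t,T(577,468),.085),("padbr",t,T(628,535),.085),("padtr",t,T(634,475),.085),("padbl",t,T(567,526),.085),("railR",t,T(622,605),.085),("railRf in",t,T(537,597),.085),("railL in",t,T(148,500),.085),("railL out",t,T(62,490),.085),("dialline out",t,T(307,232),.092),("dialline in",t,T(317,282),.092),("green",t,T(385,268),.06),("stop",t,T(637,572),.097),("stop",t,T(548,560),.097),("br1",t,T(160,325),.115),("br2",t,T(347,357),.115),("br3",t,T(519,388),.115)]:
    print(n,U(onz(cm,uv,z)))
print("L inner front",U(tri([(t,T(148,500)),(s,S(385,375))])),"frontL",U(tri([(t,T(48,548)),(s,S(345,485))])))
```

```text
yaw -0.15938375311883202 0.23166324198866464
origin(bar centred) [ 0.65029604 -0.21311649]
backR [ 121.6 -122.7   85. ]
backL [104.3 125.1  85. ]
frontL bot [-105.5  110.2    0. ]
frontR bot [-117.3 -131.7    0. ]
frontL top t [-115.7  123.6   30. ]
frontL top s [-111.4  129.9   55. ]
frontR t [-112.5 -127.2   40. ]
padtl [-45.9 -94.6  85. ]
padbr [ -70.8 -120.9   85. ]
padtr [ -44.4 -119.7   85. ]
padbl [-71.7 -94.   85. ]
railR [-101.3 -122.8   85. ]
railRf in [-104.5  -85.8   85. ]
railL in [-93.7  86.5  85. ]
railL out [-96.2 123.6  85. ]
dialline out [33.7 38.8 92. ]
dialline in [12.6 30.9 92. ]
green [32.  -1.6 60. ]
stop [ -87.7 -124.2   97. ]
stop [-89.6 -85.5  97. ]
br1 [-23.4  96.  115. ]
br2 [-22.4  15.7 115. ]
br3 [-22.  -58.5 115. ]
L inner front [-93.2  86.5  83.2] frontL [-115.1  127.2   55. ]
```

Run:
```python
from h import *
t=load("top0");s=load("scene0")
H=lambda a,b:(185+a/8-.5,225+b/8-.5)
G=lambda a,b:(260+a/8-.5,250+b/8-.5)
for n,uv in [("sl far+x",H(95,165)),("far-x",H(88,262)),("mouth+x",H(590,200)),("mouth-x",H(578,300))]: print(n,onz(t,uv,.05))
for n,uv in [("y1",H(590,215)),("y2",H(670,218)),("y3",H(665,288)),("y4",H(578,283))]: print(n,onz(t,uv,.042))
print("foot tip",onz(t,H(714,255),.03))
print("yellow corner +x", tri([(t,H(670,218)),(s,G(585,107))]), tri([(t,H(665,288)),(s,G(640,152))]))
print("mouth tri", tri([(t,H(590,200)),(s,G(505,140))]), tri([(t,H(578,300)),(s,G(588,203))]))
print("clip", onz(t,(180+325/2.857,110+400/2.857),.01),onz(t,(180+350/2.857,110+405/2.857),.01),onz(t,(180+318/2.857,110+500/2.857),.01), "board", onz(t,(300,228),.003),onz(t,(287,312),.003),onz(t,(406,240),.003))
```

```text
sl far+x [0.45266684 0.31210736 0.05      ]
far-x [0.42080324 0.3126049  0.05      ]
mouth+x [0.44598538 0.14736475 0.05      ]
mouth-x [0.41332563 0.14996608 0.05      ]
y1 [0.44119935 0.14828185 0.042     ]
y2 [0.44093958 0.12177124 0.042     ]
y3 [0.41796977 0.12254066 0.042     ]
y4 [0.41880416 0.15133296 0.042     ]
foot tip [0.42924666 0.10804093 0.03      ]
yellow corner +x [0.43983306 0.12108131 0.04231972] [0.41803542 0.12282602 0.03996943]
mouth tri [0.4460986  0.14766213 0.04823971] [0.41430318 0.15089134 0.04768657]
clip [0.44788825 0.05651029 0.01      ] [0.44377346 0.03265837 0.01      ] [0.35406067 0.06015698 0.01      ] board [0.50845702 0.04174874 0.003     ] [0.28154207 0.06995638 0.003     ] [ 0.48226738 -0.2498128   0.003     ]
```

```bash
cat >> h.py <<'E'
def obs():
    from bench import robot
    return robot.get_obs()
def pose(o): return np.array(o["tool_pos"]),R.from_euler("xyz",o["ee_rot"])
def rows(p0,R0,p1,R1,n,dec=4,ease=False):
    rv=(R0.inv()*R1).as_rotvec(); out=[];p=p0.copy();r=R0
    for i in range(n):
        f=(i+1)/n
        tp=p0+(p1-p0)*f; tr=R0*R.from_rotvec(rv*f)
        d=np.round(r.inv().apply(tp-p),dec); w=np.round(np.degrees((r.inv()*tr).as_rotvec()),1)
        p=p+r.apply(d); r=r*R.from_rotvec(np.radians(w))
        out.append("{"+",".join(f'"{k}":{v:g}' for k,v in zip(("x","y","z","rx","ry","rz"),list(d)+list(w)) if abs(v)>1e-9)+"}")
    return "["+",".join(out)+"]"
def goto(p1,R1,n,o=None,**k):
    o=o or obs(); p0,R0=pose(o)
    d=np.linalg.norm(p1-p0)/n*1000; a=np.degrees((R0.inv()*R1).magnitude())/n
    print(f"per row {d:.1f}mm {a:.2f}deg"); print(rows(p0,R0,np.array(p1,float),R1,n,**k))
def down(yaw): return R.from_euler("xyz",[np.pi,0,yaw])
E
python3 - <<'E'
from h import *
goto(np.array([.429,.129,.12]),down(-.043),18)
E
```

```text
per row 38.6mm 3.75deg
[{"x":-0.0291,"y":-0.0248,"z":0.0047,"rz":-3.7},{"x":-0.0275,"y":-0.0267,"z":0.0048,"rz":-3.8},{"x":-0.0256,"y":-0.0285,"z":0.0047,"rz":-3.7},{"x":-0.0238,"y":-0.03,"z":0.0048,"rz":-3.8},{"x":-0.0217,"y":-0.0315,"z":0.0047,"rz":-3.7},{"x":-0.0196,"y":-0.0329,"z":0.0048,"rz":-3.8},{"x":-0.0174,"y":-0.0341,"z":0.0047,"rz":-3.7},{"x":-0.0151,"y":-0.0351,"z":0.0048,"rz":-3.8},{"x":-0.0128,"y":-0.0361,"z":0.0047,"rz":-3.7},{"x":-0.0105,"y":-0.0369,"z":0.0048,"rz":-3.8},{"x":-0.0079,"y":-0.0374,"z":0.0047,"rz":-3.7},{"x":-0.0056,"y":-0.0379,"z":0.0048,"rz":-3.8},{"x":-0.003,"y":-0.0381,"z":0.0047,"rz":-3.7},{"x":-0.0006,"y":-0.0383,"z":0.0047,"rz":-3.8},{"x":0.002,"y":-0.0382,"z":0.0048,"rz":-3.7},{"x":0.0045,"y":-0.0381,"z":0.0047,"rz":-3.8},{"x":0.0069,"y":-0.0376,"z":0.0048,"rz":-3.7},{"x":0.0094,"y":-0.0371,"z":0.0047,"rz":-3.8}]
```

jog_arm --series '[{"x": -0.029, "y": -0.025, "rz": -3.7}, {"x": -0.0275, "y": -0.027, "rz": -3.8}, {"x": -0.0255, "y": -0.0285, "rz": -3.7}, {"x": -0.024, "y": -0.03, "rz": -3.8}, {"x": -0.022, "y": -0.0315, "rz": -3.7}, {"x": -0.0195, "y": -0.033, "rz": -3.8}, {"x": -0.0175, "y": -0.034, "rz": -3.7}, {"x": -0.015, "y": -0.035, "rz": -3.8}, {"x": -0.013, "y": -0.036, "rz": -3.7}, {"x": -0.0105, "y": -0.037, "rz": -3.8}, {"x": -0.008, "y": -0.0375, "rz": -3.7}, {"x": -0.0055, "y": -0.038, "rz": -3.8}]' --claw 0.6

```text
invalid input
```

Run:
```python
from h import *
goto(np.array([.429,.129,.12]),down(-.043),8)
```

```text
per row 86.8mm 8.44deg
[{"x":-0.0655,"y":-0.0559,"z":0.0107,"rz":-8.4},{"x":-0.0567,"y":-0.0649,"z":0.0107,"rz":-8.5},{"x":-0.0464,"y":-0.0725,"z":0.0106,"rz":-8.4},{"x":-0.0354,"y":-0.0786,"z":0.0107,"rz":-8.4},{"x":-0.0235,"y":-0.0828,"z":0.0107,"rz":-8.5},{"x":-0.011,"y":-0.0855,"z":0.0107,"rz":-8.4},{"x":0.0017,"y":-0.0861,"z":0.0107,"rz":-8.5},{"x":0.0143,"y":-0.0849,"z":0.0106,"rz":-8.4}]
```

jog_arm --series '[{"x": -0.029, "y": -0.025, "z": 0, "rx": 0, "ry": 0, "rz": -3.7}, {"x": -0.027, "y": -0.027, "z": 0, "rx": 0, "ry": 0, "rz": -3.8}]' --claw 0.6

```text
time: 1.37
tool_pos: [0.214, -0.4486, 0.203]
ee_rot: [3.14, 0.002, -1.093]
wrist_force: [1.1, 0.4, -0.2]
width: 0.0839
```

```bash
sed -i "s/if abs(v)>1e-9)/)/; s/dec=4/dec=3/" h.py
python3 - <<'E'
from h import *
goto(np.array([.429,.129,.12]),down(-.043),16)
E
```

```text
per row 38.9mm 3.76deg
[{"x":-0.026,"y":-0.029,"z":0.005,"rx":0,"ry":0,"rz":-3.8},{"x":-0.024,"y":-0.03,"z":0.005,"rx":0,"ry":0,"rz":-3.7},{"x":-0.022,"y":-0.031,"z":0.006,"rx":0,"ry":0,"rz":-3.8},{"x":-0.02,"y":-0.033,"z":0.005,"rx":0,"ry":0,"rz":-3.7},{"x":-0.017,"y":-0.035,"z":0.005,"rx":0,"ry":0,"rz":-3.8},{"x":-0.015,"y":-0.035,"z":0.005,"rx":-0,"ry":0.1,"rz":-3.8},{"x":-0.013,"y":-0.036,"z":0.005,"rx":0,"ry":-0,"rz":-3.7},{"x":-0.011,"y":-0.037,"z":0.005,"rx":0,"ry":-0,"rz":-3.8},{"x":-0.008,"y":-0.038,"z":0.006,"rx":0,"ry":-0,"rz":-3.7},{"x":-0.006,"y":-0.038,"z":0.005,"rx":0,"ry":-0,"rz":-3.8},{"x":-0.003,"y":-0.039,"z":0.005,"rx":0,"ry":-0,"rz":-3.8},{"x":-0,"y":-0.038,"z":0.005,"rx":0,"ry":0,"rz":-3.7},{"x":0.002,"y":-0.039,"z":0.005,"rx":0,"ry":0,"rz":-3.8},{"x":0.004,"y":-0.038,"z":0.005,"rx":0,"ry":0,"rz":-3.8},{"x":0.007,"y":-0.038,"z":0.006,"rx":0,"ry":0,"rz":-3.7},{"x":0.009,"y":-0.037,"z":0.005,"rx":0,"ry":0,"rz":-3.8}]
```

jog_arm --series '[{"x": -0.026, "y": -0.029, "rz": -4}, {"x": -0.024, "y": -0.03, "rz": -4}, {"x": -0.022, "y": -0.031, "rz": -4}, {"x": -0.02, "y": -0.033, "rz": -4}, {"x": -0.017, "y": -0.035, "rz": -4}, {"x": -0.015, "y": -0.035, "rz": -4}, {"x": -0.013, "y": -0.036, "rz": -4}, {"x": -0.011, "y": -0.037, "rz": -4}, {"x": -0.008, "y": -0.038, "rz": -4}, {"x": -0.006, "y": -0.038, "rz": -4}, {"x": -0.003, "y": -0.039, "rz": -4}, {"x": 0, "y": -0.038, "rz": -4}]' --claw 0.6

```text
invalid input
```

```bash
sed -i 's/^def goto/def _unused(): pass\ndef goto/' h.py
python3 - <<'E'
from h import *
o=obs();print(o["tool_pos"],o["ee_rot"])
goto(np.array([.429,.129,.10]),down(-.043),8)
E
```

```text
[ 0.21399885 -0.44860388  0.20295605] [ 3.14009858e+00  1.83013225e-03 -1.09329874e+00]
per row 78.1mm 7.52deg
[{"x":-0.052,"y":-0.057,"z":0.013,"rx":0,"ry":0,"rz":-7.5},{"x":-0.044,"y":-0.063,"z":0.013,"rx":0,"ry":0,"rz":-7.5},{"x":-0.035,"y":-0.069,"z":0.013,"rx":0,"ry":0.1,"rz":-7.6},{"x":-0.026,"y":-0.072,"z":0.012,"rx":0,"ry":-0,"rz":-7.5},{"x":-0.016,"y":-0.076,"z":0.013,"rx":0,"ry":-0,"rz":-7.5},{"x":-0.006,"y":-0.076,"z":0.013,"rx":0,"ry":0,"rz":-7.5},{"x":0.004,"y":-0.077,"z":0.013,"rx":0,"ry":0,"rz":-7.6},{"x":0.014,"y":-0.076,"z":0.013,"rx":0,"ry":0.1,"rz":-7.5}]
```

All six keys are required.

jog_arm --series '[{"x": -0.026, "y": -0.029, "z": 0, "rx": 0, "ry": 0, "rz": -4}, {"x": -0.024, "y": -0.03, "z": 0, "rx": 0, "ry": 0, "rz": -4}, {"x": -0.022, "y": -0.031, "z": 0, "rx": 0, "ry": 0, "rz": -4}, {"x": -0.02, "y": -0.033, "z": 0, "rx": 0, "ry": 0, "rz": -4}, {"x": -0.017, "y": -0.035, "z": 0, "rx": 0, "ry": 0, "rz": -4}, {"x": -0.015, "y": -0.035, "z": 0, "rx": 0, "ry": 0, "rz": -4}, {"x": -0.013, "y": -0.036, "z": 0, "rx": 0, "ry": 0, "rz": -4}, {"x": -0.011, "y": -0.037, "z": 0, "rx": 0, "ry": 0, "rz": -4}, {"x": -0.008, "y": -0.038, "z": 0, "rx": 0, "ry": 0, "rz": -4}, {"x": -0.006, "y": -0.038, "z": 0, "rx": 0, "ry": 0, "rz": -4}, {"x": -0.003, "y": -0.039, "z": 0, "rx": 0, "ry": 0, "rz": -4}, {"x": 0, "y": -0.038, "z": 0, "rx": 0, "ry": 0, "rz": -4}]' --claw 0.6

```text
time: 2.37
tool_pos: [0.361, 0.0097, 0.2045]
ee_rot: [-3.141, -0.009, -0.224]
wrist_force: [0.1, -0.1, 0.7]
width: 0.056
```

Run:
```python
from h import *
o=obs();print(o["tool_pos"],o["ee_rot"])
goto(np.array([.429,.129,.10]),down(-.043),6)
```

```text
[0.36104662 0.00972368 0.20445428] [-3.14117079 -0.00887026 -0.22361238]
per row 28.7mm 1.73deg
[{"x":0.006,"y":-0.022,"z":0.017,"rx":0,"ry":-0.1,"rz":-1.7},{"x":0.008,"y":-0.022,"z":0.018,"rx":0,"ry":-0.1,"rz":-1.7},{"x":0.007,"y":-0.021,"z":0.017,"rx":0,"ry":-0.1,"rz":-1.8},{"x":0.009,"y":-0.021,"z":0.018,"rx":0,"ry":-0,"rz":-1.7},{"x":0.009,"y":-0.021,"z":0.017,"rx":0,"ry":-0.1,"rz":-1.7},{"x":0.01,"y":-0.021,"z":0.018,"rx":0,"ry":-0.1,"rz":-1.7}]
```

jog_arm --series '[{"x": 0.006, "y": -0.022, "z": 0.017, "rx": 0, "ry": -0.1, "rz": -1.7}, {"x": 0.008, "y": -0.022, "z": 0.017, "rx": 0, "ry": -0.1, "rz": -1.7}, {"x": 0.008, "y": -0.022, "z": 0.017, "rx": 0, "ry": -0.1, "rz": -1.7}, {"x": 0.009, "y": -0.022, "z": 0.017, "rx": 0, "ry": -0.1, "rz": -1.7}, {"x": 0.009, "y": -0.021, "z": 0.017, "rx": 0, "ry": -0.1, "rz": -1.7}, {"x": 0.01, "y": -0.021, "z": 0.017, "rx": 0, "ry": -0.1, "rz": -1.7}, {"x": 0, "y": 0, "z": 0, "rx": 0, "ry": 0, "rz": 0}]' --claw 0.6

```text
time: 2.95
tool_pos: [0.4341, 0.1461, 0.1033]
ee_rot: [-3.14, -0.011, -0.02]
wrist_force: [-0.8, -1.0, -0.9]
width: 0.0564
```

Run:
```python
from h import *
from bench import cams
o=obs();print(o["tool_pos"],o["ee_rot"])
s=cams.snapshot("scene");crop(s,"a1",250,190,120,90,6)
goto(np.array([.429,.129,.022]),down(-.043),4)
```

```text
[0.43408018 0.14613996 0.10334834] [-3.14006094 -0.01110344 -0.02006965]
per row 21.1mm 0.36deg
[{"x":-0.001,"y":0.004,"z":0.021,"rx":-0,"ry":-0.2,"rz":0.3},{"x":-0.002,"y":0.004,"z":0.02,"rx":-0,"ry":-0.1,"rz":0.3},{"x":-0.001,"y":0.004,"z":0.021,"rx":-0,"ry":-0.2,"rz":0.3},{"x":-0.001,"y":0.004,"z":0.021,"rx":-0,"ry":-0.2,"rz":0.3}]
```

View pics/a1.png

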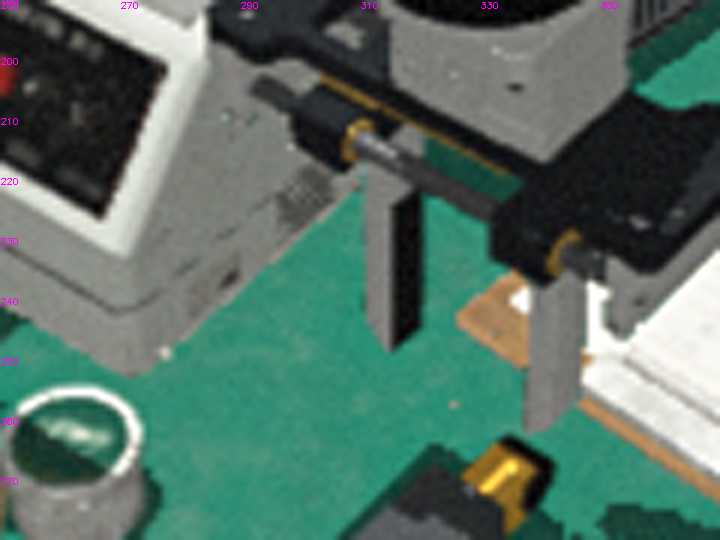

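jog_arm --series '[{"x": -0.004, "y": 0.01, "z": 0.01, "rx": 0, "ry": -0.4, "rz": 0.8}, {"x": -0.001, "y": 0.007, "z": 0.01, "rx": 0, "ry": -0.2, "rz": 0.4}, {"x": 0, "y": 0, "z": 0, "rx": 0, "ry": 0, "rz": 0}]' --claw 0.6

```text
time: 3.25
tool_pos: [0.4293, 0.1269, 0.086]
ee_rot: [-3.142, -0.004, -0.042]
wrist_force: [-0.3, -0.8, -0.0]
width: 0.0559
```

Run:
```python
from h import *
o=obs();print(o["tool_pos"],o["ee_rot"])
goto(np.array([.429,.129,.022]),down(-.043),3)
```

```text
[0.4292697  0.12692167 0.08604394] [-3.14151039 -0.00418026 -0.04244795]
per row 21.4mm 0.08deg
[{"x":-0,"y":-0.001,"z":0.021,"rx":-0,"ry":-0.1,"rz":0},{"x":-0,"y":-0,"z":0.022,"rx":-0,"ry":-0.1,"rz":0},{"x":-0.001,"y":-0.001,"z":0.021,"rx":-0,"ry":-0,"rz":0}]
```

jog_arm --series '[{"x": 0, "y": -0.002, "z": 0.02, "rx": 0, "ry": 0, "rz": 0}, {"x": 0, "y": 0, "z": 0.02, "rx": 0, "ry": 0, "rz": 0}, {"x": 0, "y": 0, "z": 0.015, "rx": 0, "ry": 0, "rz": 0}, {"x": 0, "y": 0, "z": 0.006, "rx": 0, "ry": 0, "rz": 0}, {"x": 0, "y": 0, "z": 0, "rx": 0, "ry": 0, "rz": 0}]' --claw 0.6

```text
time: 3.67
tool_pos: [0.4335, 0.1258, 0.0291]
ee_rot: [-3.139, -0.016, -0.051]
wrist_force: [0.3, 0.2, 0.3]
width: 0.0564
```

jog_arm --series '[{"x": 0, "y": 0, "z": 0, "rx": 0, "ry": 0, "rz": 0}, {"x": 0, "y": 0, "z": 0, "rx": 0, "ry": 0, "rz": 0}, {"x": 0, "y": 0, "z": 0, "rx": 0, "ry": 0, "rz": 0}, {"x": 0, "y": 0, "z": 0, "rx": 0, "ry": 0, "rz": 0}, {"x": 0, "y": 0, "z": 0, "rx": 0, "ry": 0, "rz": 0}, {"x": 0, "y": 0, "z": 0, "rx": 0, "ry": 0, "rz": 0}]' --claw 0

```text
time: 4.17
tool_pos: [0.435, 0.1254, 0.0342]
ee_rot: [-3.138, -0.02, -0.052]
wrist_force: [-5.1, -0.6, 2.4]
width: 0.0201
```

Run:
```python
from h import *
o=obs();print(o["tool_pos"],o["ee_rot"],o["qvel"],o["wrist_force"],o["joint_positions"])
```

```text
[0.43496252 0.1253522  0.03417401] [-3.13798844 -0.02047332 -0.05219888] [ 0.00528201 -0.00406093  0.01055413  0.01080222  0.04342424 -0.00701926] [-5.07196666 -0.57983992  2.43120231] [ 1.55769076e-01 -4.40373434e-02  1.85443059e+00 -7.24728009e-04
  1.31042317e+00  2.08110358e-01]
```

jog_arm --series '[{"x": 0, "y": 0, "z": 0, "rx": 0, "ry": 0, "rz": 0}, {"x": 0, "y": 0, "z": 0, "rx": 0, "ry": 0, "rz": 0}]' --claw 0.5

```text
time: 4.33
tool_pos: [0.435, 0.1256, 0.0346]
ee_rot: [-3.138, -0.021, -0.052]
wrist_force: [0.9, -0.5, -0.3]
width: 0.0296
```

Run:
```python
from h import *
o=obs();print(o["tool_pos"],o["ee_rot"],o["qvel"],o["width"])
goto(np.array([.429,.129,.022]),down(-.043),2)
```

```text
[0.43500252 0.12556681 0.03457066] [-3.13772042 -0.02106441 -0.05189636] [ 0.00296289 -0.00237903 -0.0010244   0.00059794  0.00036608  0.00058797] 0.029576859761994694
per row 7.2mm 0.66deg
[{"x":-0.003,"y":-0.002,"z":0.006,"rx":-0.1,"ry":-0.6,"rz":-0.3},{"x":-0.003,"y":-0.001,"z":0.006,"rx":-0.1,"ry":-0.6,"rz":-0.2}]
```

jog_arm --series '[{"x": -0.006, "y": -0.003, "z": 0, "rx": -0.2, "ry": -1.2, "rz": -0.5}, {"x": 0, "y": 0, "z": 0.006, "rx": 0, "ry": 0, "rz": 0}, {"x": 0, "y": 0, "z": 0.007, "rx": 0, "ry": 0, "rz": 0}]' --claw 0.5

```text
time: 4.58
tool_pos: [0.4311, 0.1297, 0.0228]
ee_rot: [-3.14, -0.004, -0.042]
wrist_force: [-0.1, 0.3, -0.0]
width: 0.046
```

Run:
```python
from h import *
o=obs();print(o["tool_pos"],o["ee_rot"],o["qvel"],o["width"],o["wrist_force"])
goto(np.array([.429,.129,.022]),down(-.043),1)
```

```text
[0.43106497 0.12966837 0.02276989] [-3.14042006 -0.00417467 -0.04210962] [ 0.00809484  0.10012438  0.08158374  0.00458807 -0.19246115 -0.00126968] 0.04603408274464284 [-0.05563898  0.31865567 -0.02051418]
per row 2.3mm 0.25deg
[{"x":-0.002,"y":0.001,"z":0.001,"rx":-0.1,"ry":-0.2,"rz":0.1}]
```

jog_arm --series '[{"x": -0.002, "y": 0, "z": 0.001, "rx": 0, "ry": -0.2, "rz": 0}, {"x": 0, "y": 0, "z": 0, "rx": 0, "ry": 0, "rz": 0}, {"x": 0, "y": 0, "z": 0, "rx": 0, "ry": 0, "rz": 0}, {"x": 0, "y": 0, "z": 0, "rx": 0, "ry": 0, "rz": 0}, {"x": 0, "y": 0, "z": 0, "rx": 0, "ry": 0, "rz": 0}]' --claw 0

```text
time: 5.0
tool_pos: [0.4278, 0.1295, 0.0189]
ee_rot: [3.142, 0.003, -0.042]
wrist_force: [0.4, 0.9, -0.5]
width: 0.02
```

Run:
```python
from h import *
o=obs();print(o["tool_pos"],o["ee_rot"],o["qvel"],o["width"],o["wrist_force"])
a=np.array([-.043,-1])*0+np.array([np.cos(1.528),np.sin(1.528)])
p=o["tool_pos"]
goto(np.r_[p[:2]-a*.24,p[2]],down(-.043),12)
```

```text
[0.42777836 0.12954292 0.01887888] [ 3.14157035e+00  3.09802277e-03 -4.17532031e-02] [ 0.00059162  0.00313905  0.00084812  0.00349398 -0.00155975 -0.00245852] 0.019981299488216357 [ 0.39945774  0.88088479 -0.50887506]
per row 20.0mm 0.02deg
[{"x":-0,"y":0.02,"z":0,"rx":0,"ry":0,"rz":0},{"x":-0,"y":0.02,"z":0,"rx":0,"ry":0,"rz":0},{"x":-0,"y":0.02,"z":0,"rx":0,"ry":0,"rz":0},{"x":-0,"y":0.02,"z":0,"rx":0,"ry":0.1,"rz":0},{"x":-0,"y":0.02,"z":0,"rx":0,"ry":-0,"rz":0},{"x":-0,"y":0.02,"z":0,"rx":0,"ry":-0,"rz":0},{"x":-0,"y":0.02,"z":0,"rx":0,"ry":0,"rz":0},{"x":-0,"y":0.02,"z":0,"rx":0,"ry":0,"rz":0},{"x":-0,"y":0.02,"z":0,"rx":0,"ry":0,"rz":0.1},{"x":-0,"y":0.02,"z":0,"rx":0,"ry":0,"rz":-0},{"x":-0,"y":0.02,"z":0,"rx":0,"ry":0.1,"rz":-0},{"x":-0,"y":0.02,"z":0,"rx":0,"ry":-0,"rz":-0}]
```

jog_arm --series '[{"x": 0, "y": 0.02, "z": -0.001, "rx": 0, "ry": 0, "rz": 0}, {"x": 0, "y": 0.02, "z": -0.001, "rx": 0, "ry": 0, "rz": 0}, {"x": 0, "y": 0.02, "z": 0, "rx": 0, "ry": 0, "rz": 0}, {"x": 0, "y": 0.02, "z": 0, "rx": 0, "ry": 0, "rz": 0}, {"x": 0, "y": 0.01, "z": 0, "rx": 0, "ry": 0, "rz": 0}]' --claw 0

```text
time: 5.42
tool_pos: [0.4232, 0.0383, 0.0202]
ee_rot: [-3.141, 0.004, -0.036]
wrist_force: [0.1, 0.3, -1.3]
width: 0.0194
```

Run:
```python
from h import *
o=obs();print(o["tool_pos"],o["ee_rot"],o["qvel"],o["width"],o["wrist_force"])
```

```text
[0.42321518 0.03833694 0.02024608] [-3.14141281  0.00439737 -0.03553127] [-0.28571344 -0.0419951   0.04461792  0.02144995  0.00187577 -0.28229902] 0.019390577723572035 [ 0.07722279  0.31360358 -1.25445722]
```

jog_arm --series '[{"x": 0, "y": 0.02, "z": -0.0005, "rx": 0, "ry": 0, "rz": 0.3}, {"x": 0, "y": 0.02, "z": 0, "rx": 0, "ry": 0, "rz": 0}, {"x": 0, "y": 0.02, "z": 0, "rx": 0, "ry": 0, "rz": 0}, {"x": 0, "y": 0.02, "z": 0, "rx": 0, "ry": 0, "rz": 0}, {"x": 0, "y": 0.025, "z": -0.001, "rx": 0, "ry": 0, "rz": 0}, {"x": 0, "y": 0.025, "z": -0.002, "rx": 0, "ry": 0, "rz": 0}, {"x": 0, "y": 0.025, "z": -0.002, "rx": 0, "ry": 0, "rz": 0}, {"x": 0, "y": 0.02, "z": 0, "rx": 0, "ry": 0, "rz": 0}, {"x": 0, "y": 0.01, "z": 0, "rx": 0, "ry": 0, "rz": 0}, {"x": 0, "y": 0, "z": 0, "rx": 0, "ry": 0, "rz": 0}]' --claw 0

```text
time: 6.25
tool_pos: [0.4121, -0.1572, 0.0245]
ee_rot: [3.141, 0.007, -0.043]
wrist_force: [-0.6, 1.0, -3.0]
width: 0.0197
```

Run:
```python
from h import *
from bench import cams
o=obs();print(o["tool_pos"],o["ee_rot"],o["width"],o["wrist_force"],o["wrist_torque"])
s=cams.snapshot("scene");crop(s,"a2",290,180,180,130,4)
```

```text
[ 0.41207777 -0.15722575  0.02450922] [ 3.1407231   0.00747264 -0.04312417] 0.0197049631102951 [-0.55692199  1.04770562 -2.95617568] [-0.14822669 -0.09596594 -0.01943483]
```

View pics/a2.png

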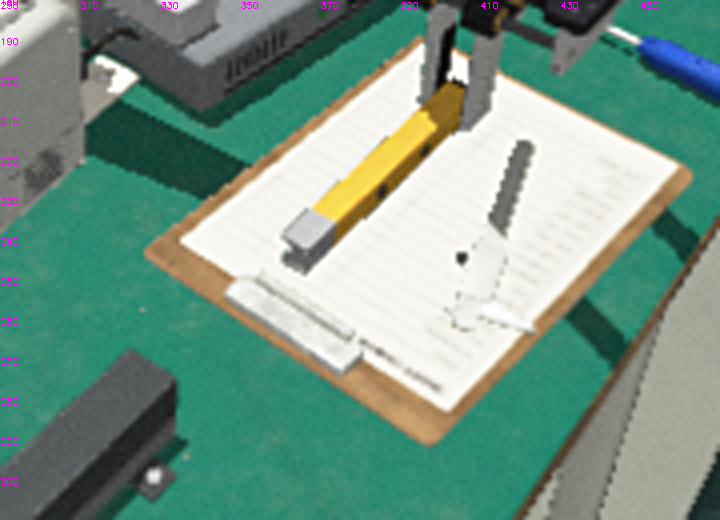

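jog_arm --series '[{"x": 0, "y": 0, "z": 0.01, "rx": 0, "ry": 0.3, "rz": 0}, {"x": 0, "y": 0, "z": 0.006, "rx": 0, "ry": 0, "rz": 0}, {"x": 0, "y": 0, "z": 0, "rx": 0, "ry": 0, "rz": 0}]' --claw 0

```text
time: 6.55
tool_pos: [0.4121, -0.1535, 0.0077]
ee_rot: [-3.139, 0.002, -0.041]
wrist_force: [0.0, 0.6, -0.8]
width: 0.0199
```

Run:
```python
from h import *
o=obs();print(o["tool_pos"],o["ee_rot"],o["width"],o["wrist_force"],o["wrist_torque"],o["qvel"])
```

```text
[ 0.41205114 -0.15352932  0.00771356] [-3.13946061e+00  2.41866948e-03 -4.14033474e-02] 0.019939910710615193 [ 0.04567691  0.63716277 -0.82169786] [-0.15602053 -0.03441816 -0.002279  ] [ 0.01871811 -0.00897463  0.00788477  0.0071992   0.01578051  0.00685757]
```

jog_arm --series '[{"x": 0, "y": 0, "z": 0, "rx": 0, "ry": 0, "rz": 0}, {"x": 0, "y": 0, "z": 0, "rx": 0, "ry": 0, "rz": 0}, {"x": 0, "y": 0, "z": -0.01, "rx": 0, "ry": 0, "rz": 0}, {"x": 0, "y": 0, "z": -0.03, "rx": 0, "ry": 0, "rz": 0}, {"x": 0, "y": -0.02, "z": -0.02, "rx": 0, "ry": 0, "rz": 0}, {"x": 0, "y": -0.03, "z": 0, "rx": 0, "ry": 0, "rz": 0}, {"x": 0, "y": -0.03, "z": 0, "rx": 0, "ry": 0, "rz": 0}, {"x": 0, "y": -0.015, "z": 0, "rx": 0, "ry": 0, "rz": 0}, {"x": 0, "y": 0, "z": 0, "rx": 0, "ry": 0, "rz": 0}]' --claw 0.6

```text
time: 7.3
tool_pos: [0.4199, -0.0525, 0.0801]
ee_rot: [-3.138, -0.008, -0.04]
wrist_force: [0.3, 0.8, -0.0]
width: 0.0563
```

Run:
```python
from h import *
from bench import cams
o=obs();print(o["tool_pos"],o["ee_rot"],o["width"],o["qvel"])
s=cams.snapshot("scene");pickle.dump(s,open("pics/s3.pkl","wb"));crop(s,"a3",290,170,180,130,4)
t=cams.snapshot("top");pickle.dump(t,open("pics/t3.pkl","wb"));crop(t,"b3",290,220,130,80,6)
```

```text
[ 0.41992486 -0.05250211  0.08005804] [-3.13797817 -0.0080237  -0.04000972] 0.056322403111801374 [ 0.00439008 -0.02514667 -0.02698387 -0.02209207  0.01056176 -0.01078733]
```

View pics/a3.png

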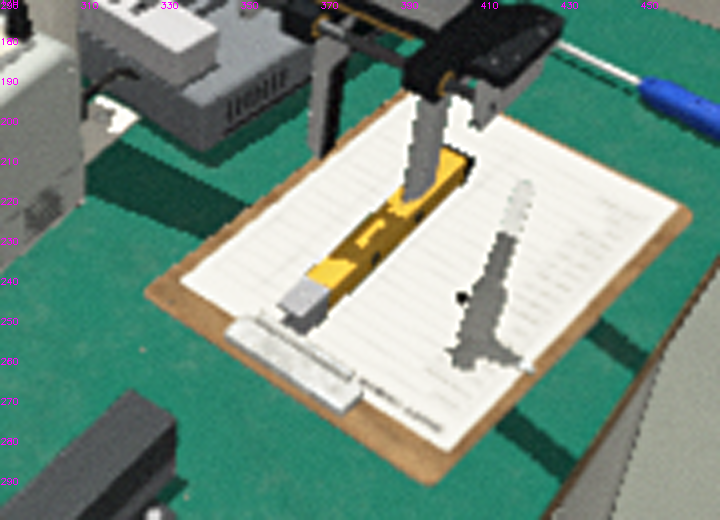

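View pics/b3.png

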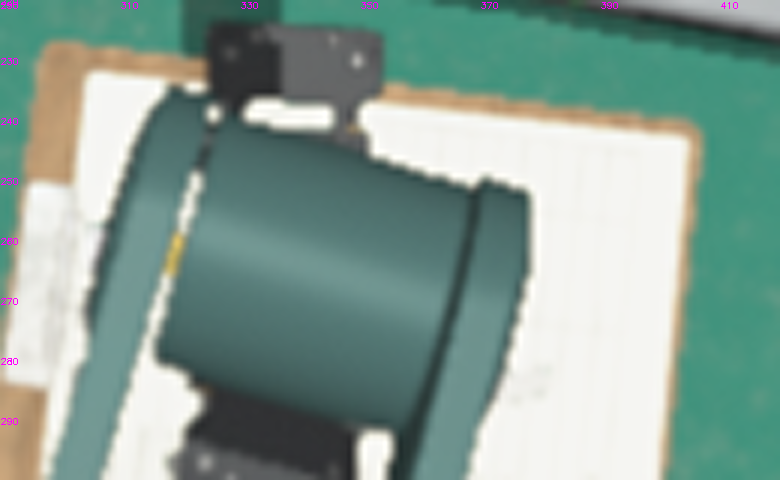

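Run:
```python
from h import *
s=load("s3")
P=lambda a,b:(290+a/4-.5,170+b/4-.5)
print("foot end corners",onz(s,P(442,150),.027),onz(s,P(474,160),.027))
print("fork top corners",onz(s,P(277,300),.027),onz(s,P(305,315),.027))
print(proj(s,[[.4197,.0263,.027],[.4111,-.1735,.027]]))
goto(np.array([.4165,-.0486,.012]),down(-.043),4)
```

```text
foot end corners [ 0.41831296 -0.15667121  0.027     ] [ 0.39656029 -0.16048848  0.027     ]
fork top corners [0.43055314 0.02475755 0.027     ] [0.41059273 0.02501927 0.027     ]
[[362.22031619 246.87193203]
 [405.43086632 204.78109682]]
per row 17.0mm 0.12deg
[{"x":-0.001,"y":-0.001,"z":0.017,"rx":-0,"ry":-0.1,"rz":0},{"x":-0.001,"y":-0.002,"z":0.017,"rx":-0.1,"ry":-0.1,"rz":0},{"x":-0.001,"y":-0.001,"z":0.017,"rx":0,"ry":-0.1,"rz":0.1},{"x":-0.001,"y":-0.002,"z":0.017,"rx":-0,"ry":-0.1,"rz":-0}]
```

jog_arm --series '[{"x": -0.003, "y": -0.003, "z": 0.017, "rx": -0.1, "ry": -0.4, "rz": 0}, {"x": -0.001, "y": -0.001, "z": 0.017, "rx": 0, "ry": 0, "rz": 0}, {"x": 0, "y": 0, "z": 0.017, "rx": 0, "ry": 0, "rz": 0}, {"x": 0, "y": 0, "z": 0.012, "rx": 0, "ry": 0, "rz": 0}, {"x": 0, "y": 0, "z": 0, "rx": 0, "ry": 0, "rz": 0}]' --claw 0.6

```text
time: 7.82
tool_pos: [0.4187, -0.0559, 0.018]
ee_rot: [3.137, -0.007, -0.045]
wrist_force: [-1.2, -0.0, -1.0]
width: 0.0564
```

Run:
```python
from h import *
o=obs();print(o["tool_pos"],o["ee_rot"],o["width"],o["qvel"],o["wrist_force"])
goto(np.array([.4165,-.0486,.009]),down(-.043),1)
```

```text
[ 0.41873503 -0.05585107  0.01799184] [ 3.13719509 -0.00685459 -0.04549895] 0.056383848173320296 [-0.02332537 -0.00764147 -0.0208206  -0.00477306  0.0203324  -0.00685203] [-1.19109952 -0.00970409 -0.99471849]
per row 11.8mm 0.49deg
[{"x":-0.003,"y":-0.007,"z":0.009,"rx":0.3,"ry":-0.4,"rz":-0.1}]
```

jog_arm --series '[{"x": -0.002, "y": -0.006, "z": 0.004, "rx": 0.3, "ry": -0.4, "rz": 0}, {"x": 0, "y": 0, "z": 0.004, "rx": 0, "ry": 0, "rz": 0}, {"x": 0, "y": 0, "z": 0, "rx": 0, "ry": 0, "rz": 0}]' --claw 0.6

```text
time: 8.07
tool_pos: [0.4172, -0.0515, 0.0103]
ee_rot: [-3.141, 0.001, -0.049]
wrist_force: [-0.2, -0.0, -0.4]
width: 0.0567
```

Run:
```python
from h import *
o=obs();print(o["tool_pos"],o["ee_rot"],o["width"],o["qvel"],o["wrist_force"])
goto(np.array([.4165,-.0486,.009]),down(-.043),1)
```

```text
[ 0.41723062 -0.0515417   0.01026502] [-3.14095135e+00  8.38023396e-04 -4.90098470e-02] 0.05674943569713078 [-0.00402978 -0.00617011 -0.01500797  0.00775092  0.0174099   0.00313866] [-0.17094607 -0.00767966 -0.4034044 ]
per row 3.3mm 0.35deg
[{"x":-0.001,"y":-0.003,"z":0.001,"rx":-0,"ry":0,"rz":-0.3}]
```

Close on it.

jog_arm --series '[{"x": 0, "y": 0, "z": 0.001, "rx": 0, "ry": 0, "rz": 0}, {"x": 0, "y": 0, "z": 0, "rx": 0, "ry": 0, "rz": 0}, {"x": 0, "y": 0, "z": 0, "rx": 0, "ry": 0, "rz": 0}, {"x": 0, "y": 0, "z": 0, "rx": 0, "ry": 0, "rz": 0}, {"x": 0, "y": 0, "z": 0, "rx": 0, "ry": 0, "rz": 0}]' --claw 0

```text
time: 8.48
tool_pos: [0.4192, -0.0524, 0.0116]
ee_rot: [3.141, -0.004, -0.049]
wrist_force: [-0.4, 0.4, 0.1]
width: 0.0264
```

Run:
```python
from h import *
o=obs();print(o["time"],o["tool_pos"],o["ee_rot"],o["width"],o["qvel"],o["wrist_force"])
```

```text
8.4833 [ 0.41918623 -0.052402    0.01157054] [ 3.14106166 -0.00358097 -0.04914263] 0.026350853742099504 [ 0.00066426 -0.00501536 -0.00591212 -0.00051975  0.00328914 -0.00078191] [-0.36731918  0.41589238  0.06297711]
```

jog_arm --series '[{"x": 0, "y": 0, "z": 0.001, "rx": 0, "ry": 0, "rz": 0}, {"x": 0, "y": 0, "z": 0, "rx": 0, "ry": 0, "rz": 0}, {"x": 0, "y": 0, "z": 0, "rx": 0, "ry": 0, "rz": 0}]' --claw 0

```text
time: 8.73
tool_pos: [0.4193, -0.0525, 0.0111]
ee_rot: [3.141, -0.004, -0.049]
wrist_force: [-0.2, 0.8, -0.4]
width: 0.0202
```

Run:
```python
from h import *
from bench import cams
o=obs();print(o["time"],o["tool_pos"],o["ee_rot"],o["width"],o["qvel"],o["wrist_force"])
s=cams.snapshot("scene");pickle.dump(s,open("pics/s4.pkl","wb"));crop(s,"a4",330,170,110,90,7)
```

```text
8.7333 [ 0.41931022 -0.05245414  0.01105638] [ 3.14066991 -0.0040595  -0.04893233] 0.020181972744571473 [-1.12596562e-04  6.47918217e-05  3.50953718e-04 -1.46438969e-03
  7.60468241e-04 -1.48150993e-03] [-0.1636529   0.79457736 -0.44381832]
```

View pics/a4.png

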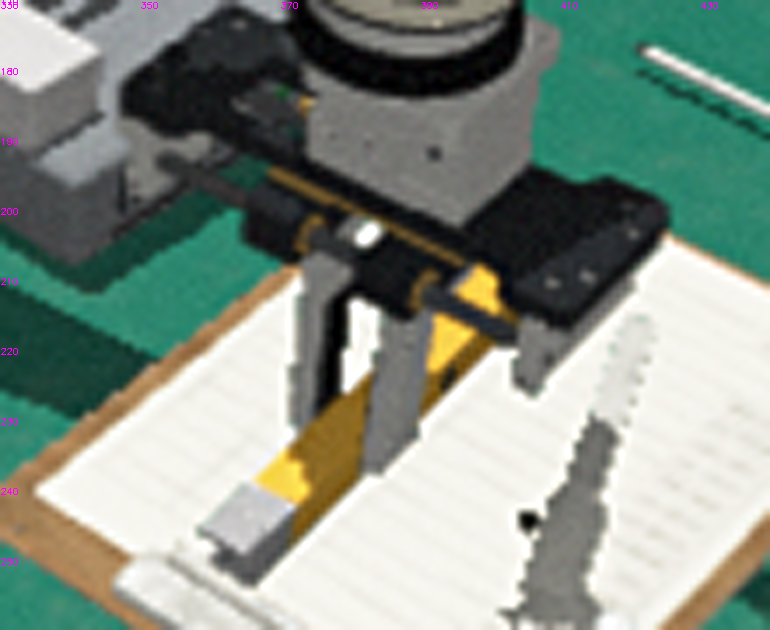

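Run:
```python
from h import *
s=load("s4")
P=lambda a,b:(330+a/7-.5,170+b/7-.5)
o=obs();p,Rt=pose(o)
for a in [(203,528),(255,553)]:
    q=onz(s,P(*a),.027);print(q,Rt.inv().apply(q-p))
m=(onz(s,P(203,528),.027)+onz(s,P(255,553),.027))/2;print(Rt.inv().apply(m-p))
```

```text
[0.43025488 0.02630541 0.027     ] [ 0.00712758 -0.07919249 -0.01596368]
[0.40982011 0.02544913 0.027     ] [-0.01324073 -0.07733819 -0.01604524]
[-0.00305657 -0.07826534 -0.01600446]
```

```bash
cat >> h.py <<'E'
U0=np.array([.6503,-.2131,-.159])
FORK=np.array([0,-.068,-.004])
def Rst(th,psi=None,roll=0):
    psi=U0[2] if psi is None else psi
    B=np.array([[0,-1,0],[-1,0,0],[0,0,-1.]]) # cols: xt=-y, yt=-x, zt=-z
    return R.from_euler("z",psi)*R.from_euler("y",-th)*R.from_matrix(B)
def stay(fx,fz,th,fy=-105,psi=None):
    """fork home point in unit mm -> TCP pos, R"""
    Rt=Rst(th,psi); F=W(U0,np.array([fx,fy,fz])/1000)[0]
    return F-Rt.apply(FORK),Rt
def rep(o=None):
    o=o or obs(); p,Rt=pose(o)
    F=p+Rt.apply(FORK); a=-Rt.as_matrix()[:,1]
    c,s_=np.cos(U0[2]),np.sin(U0[2]); M=np.array([[c,s_],[-s_,c]])
    f=np.r_[M@(F[:2]-U0[:2]),F[2]]*1000; a2=np.r_[M@a[:2],a[2]]
    ft=f-178*a2
    print("t",round(o["time"],2),"TCP",np.round(p,4),"fork(u)",np.round(f,1),"foot(u)",np.round(ft,1),"elev",round(np.degrees(np.arcsin(a2[2])),2),"yawerr",round(np.degrees(np.arctan2(a2[1],a2[0])),2),"roll",round(np.degrees(np.arcsin(Rt.as_matrix()[2,0])),2),"F",np.round(o["wrist_force"],1),"T",np.round(o["wrist_torque"],2),"w",round(o["width"],4),"|qd|",round(np.abs(o["qvel"]).max(),3))
def togo(fx,fz,th,n,fy=-105,**k): goto(*stay(fx,fz,np.radians(th),fy),n,**k)
E
python3 - <<'E'
from h import *
rep()
togo(-85,165,0,17)
E
```

```text
t 8.78 TCP [ 0.4193 -0.0525  0.0111] fork(u) [-261.   189.6   15. ] foot(u) [-241.4   12.7   15.2] elev -0.05 yawerr 96.31 roll 0.23 F [0.  0.3 0.1] T [-0.02 -0.08  0.04] w 0.0198 |qd| 0.002
per row 17.1mm 5.67deg
[{"x":0.004,"y":0.014,"z":-0.009,"rx":-0,"ry":-0,"rz":5.7},{"x":0.006,"y":0.013,"z":-0.009,"rx":-0,"ry":-0,"rz":5.6},{"x":0.007,"y":0.013,"z":-0.008,"rx":-0,"ry":-0,"rz":5.7},{"x":0.009,"y":0.012,"z":-0.009,"rx":-0,"ry":-0,"rz":5.7},{"x":0.009,"y":0.011,"z":-0.009,"rx":-0.1,"ry":-0.1,"rz":5.6},{"x":0.011,"y":0.01,"z":-0.009,"rx":0,"ry":0,"rz":5.7},{"x":0.011,"y":0.01,"z":-0.009,"rx":0,"ry":0,"rz":5.7},{"x":0.012,"y":0.007,"z":-0.008,"rx":0,"ry":-0,"rz":5.6},{"x":0.014,"y":0.007,"z":-0.009,"rx":0,"ry":-0,"rz":5.7},{"x":0.013,"y":0.005,"z":-0.009,"rx":0,"ry":-0,"rz":5.7},{"x":0.014,"y":0.004,"z":-0.009,"rx":-0,"ry":-0,"rz":5.6},{"x":0.015,"y":0.003,"z":-0.008,"rx":-0,"ry":-0.1,"rz":5.7},{"x":0.014,"y":0.001,"z":-0.009,"rx":-0,"ry":0,"rz":5.6},{"x":0.015,"y":-0,"z":-0.009,"rx":-0,"ry":0,"rz":5.7},{"x":0.014,"y":-0.002,"z":-0.009,"rx":-0,"ry":0,"rz":5.7},{"x":0.015,"y":-0.003,"z":-0.009,"rx":-0.1,"ry":0,"rz":5.6},{"x":0.013,"y":-0.005,"z":-0.009,"rx":0,"ry":-0,"rz":5.7}]
```

jog_arm --series '[{"x": 0, "y": 0, "z": -0.03, "rx": 0, "ry": 0, "rz": 0}, {"x": 0.004, "y": 0.014, "z": -0.025, "rx": 0, "ry": 0, "rz": 5.5}, {"x": 0.006, "y": 0.013, "z": -0.02, "rx": 0, "ry": 0, "rz": 5.5}, {"x": 0.007, "y": 0.013, "z": -0.015, "rx": 0, "ry": 0, "rz": 5.5}, {"x": 0.009, "y": 0.012, "z": -0.012, "rx": 0, "ry": 0, "rz": 5.5}, {"x": 0.009, "y": 0.011, "z": -0.01, "rx": 0, "ry": 0, "rz": 5.5}, {"x": 0.011, "y": 0.01, "z": -0.01, "rx": 0, "ry": 0, "rz": 5.5}, {"x": 0.011, "y": 0.01, "z": -0.005, "rx": 0, "ry": 0, "rz": 5.5}, {"x": 0.012, "y": 0.007, "z": -0.005, "rx": 0, "ry": 0, "rz": 5.5}, {"x": 0.014, "y": 0.007, "z": 0, "rx": 0, "ry": 0, "rz": 5.5}, {"x": 0.013, "y": 0.005, "z": 0, "rx": 0, "ry": 0, "rz": 5.5}, {"x": 0.014, "y": 0.004, "z": 0, "rx": 0, "ry": 0, "rz": 5.5}]' --claw 0

```text
time: 9.78
tool_pos: [0.4571, -0.2103, 0.1425]
ee_rot: [3.138, 0.007, -1.15]
wrist_force: [0.5, -0.4, -0.8]
width: 0.0195
```

Run:
```python
from h import *
rep()
togo(-85,165,0,6)
```

```text
t 9.78 TCP [ 0.4571 -0.2103  0.1425] fork(u) [-134.3    9.5  146.2] foot(u) [-283.2  -88.1  146.9] elev -0.23 yawerr 33.23 roll -0.38 F [ 0.5 -0.4 -0.8] T [ 0.03 -0.05 -0.01] w 0.0195 |qd| 0.936
per row 14.7mm 5.54deg
[{"x":0.014,"y":0.002,"z":-0.003,"rx":0.1,"ry":0.1,"rz":5.5},{"x":0.015,"y":0,"z":-0.003,"rx":0,"ry":0,"rz":5.6},{"x":0.014,"y":-0.001,"z":-0.003,"rx":0.1,"ry":0.1,"rz":5.5},{"x":0.014,"y":-0.002,"z":-0.004,"rx":0,"ry":0,"rz":5.6},{"x":0.014,"y":-0.004,"z":-0.003,"rx":0.1,"ry":0.1,"rz":5.5},{"x":0.013,"y":-0.005,"z":-0.003,"rx":0,"ry":0,"rz":5.5}]
```

jog_arm --series '[{"x": 0.014, "y": 0.002, "z": -0.003, "rx": 0.1, "ry": 0.1, "rz": 5.5}, {"x": 0.014, "y": 0, "z": -0.003, "rx": 0.1, "ry": 0.1, "rz": 5.5}, {"x": 0.014, "y": -0.001, "z": -0.003, "rx": 0, "ry": 0.1, "rz": 5.5}, {"x": 0.014, "y": -0.002, "z": -0.003, "rx": 0, "ry": 0, "rz": 5.5}, {"x": 0.013, "y": -0.004, "z": -0.003, "rx": 0, "ry": 0, "rz": 5}, {"x": 0.01, "y": -0.004, "z": -0.003, "rx": 0, "ry": 0, "rz": 3}, {"x": 0, "y": 0, "z": 0, "rx": 0, "ry": 0, "rz": 0}]' --claw 0

```text
time: 10.37
tool_pos: [0.48, -0.2926, 0.1547]
ee_rot: [3.132, 0.004, -1.706]
wrist_force: [0.5, -0.1, -1.3]
width: 0.0197
```

Run:
```python
from h import *
rep()
togo(-85,165,0,2)
```

```text
t 10.37 TCP [ 0.48   -0.2926  0.1547] fork(u) [ -87.5 -103.8  158.1] foot(u) [-265.5 -108.1  159.7] elev -0.53 yawerr 1.37 roll -0.23 F [ 0.5 -0.1 -1.3] T [ 0.05 -0.05 -0.05] w 0.0197 |qd| 0.03
per row 3.4mm 0.74deg
[{"x":-0,"y":-0.001,"z":-0.003,"rx":0.3,"ry":0.1,"rz":0.7},{"x":-0,"y":-0.002,"z":-0.003,"rx":0.2,"ry":0.1,"rz":0.7}]
```

Nearly in place. Trim the angles and take pictures of fork versus rod.

jog_arm --series '[{"x": 0, "y": -0.001, "z": -0.003, "rx": 0.3, "ry": 0.1, "rz": 0.7}, {"x": 0, "y": -0.001, "z": -0.002, "rx": 0.2, "ry": 0.1, "rz": 0.6}, {"x": 0, "y": 0, "z": 0, "rx": 0, "ry": 0, "rz": 0}]' --claw 0

```text
time: 10.62
tool_pos: [0.4814, -0.2916, 0.1579]
ee_rot: [3.138, 0.003, -1.728]
wrist_force: [-0.1, -0.6, -0.4]
width: 0.0195
```

Run:
```python
from h import *
from bench import cams
rep()
s=cams.snapshot("scene");pickle.dump(s,open("pics/s5.pkl","wb"));crop(s,"a5",310,90,110,90,7)
t=cams.snapshot("top");pickle.dump(t,open("pics/t5.pkl","wb"));crop(t,"b5",380,160,80,75,8)
rep()
```

```text
t 10.62 TCP [ 0.4814 -0.2916  0.1579] fork(u) [ -86.3 -104.1  161.7] foot(u) [-264.3 -104.5  162.3] elev -0.19 yawerr 0.12 roll -0.17 F [-0.1 -0.6 -0.4] T [ 0.04 -0.03 -0.03] w 0.0195 |qd| 0.015
t 10.72 TCP [ 0.4812 -0.2915  0.1578] fork(u) [ -86.5 -104.   161.6] foot(u) [-264.5 -104.5  162.2] elev -0.2 yawerr 0.15 roll -0.17 F [-0.  -0.2 -2.4] T [ 0.02 -0.01  0.05] w 0.0197 |qd| 0.002
```

View pics/a5.png

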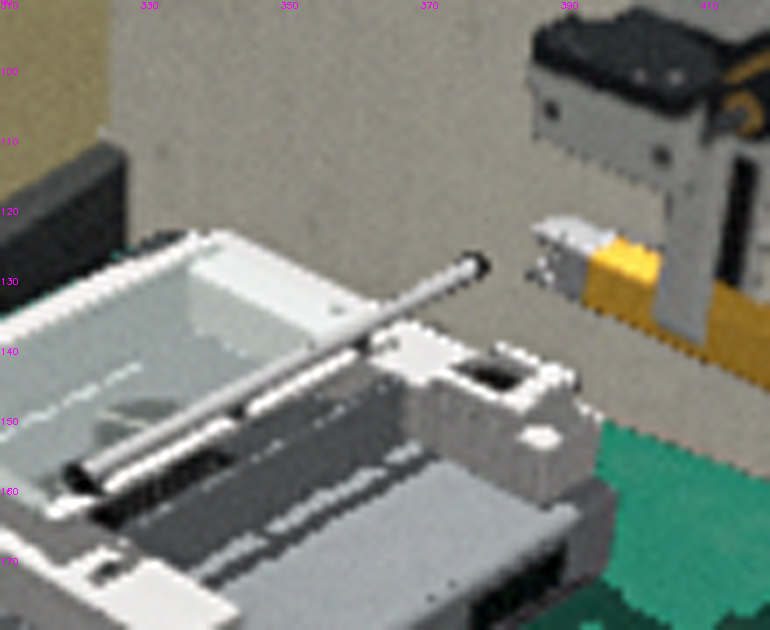

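View pics/b5.png

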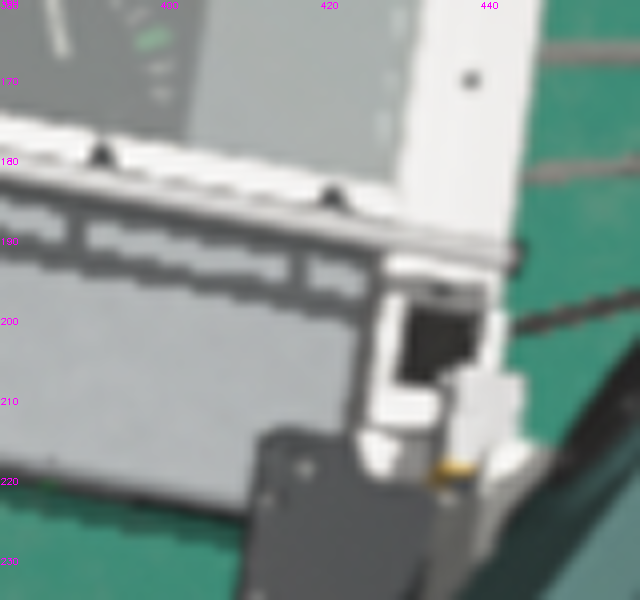

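Run:
```python
from h import *
s=load("s5");t=load("t5")
c,sn=np.cos(U0[2]),np.sin(U0[2]); M=np.array([[c,sn],[-sn,c]])
U=lambda P:np.round(np.r_[M@(P[:2]-U0[:2]),P[2]]*1000,1)
A=lambda a,b:(310+a/7-.5,90+b/7-.5)
B=lambda a,b:(380+a/8-.5,160+b/8-.5)
for n,b,a in [("mid",(487,370),(552,221)),("L",(450,368),(533,228)),("R",(523,374),(572,213))]:
    print(n,U(tri([(t,B(*b)),(s,A(*a))])), U(onz(t,B(*b),.1735)))
print("rod end", U(tri([(t,B(515,255)),(s,A(480,263))])),"exp rod end (-35,-118,129)")
for a in [(480,263),(82,475)]: print(U(onz(s,A(*a),.129)))
print("pad ears top", U(onz(t,B(400,292),.085)))
```

```text
mid [ -78.9 -102.2  174.4] [ -77.4 -101.4  173.5]
L [-79.9 -90.1 176.1] [-78.8 -90.2 173.5]
R [ -78.7 -113.8  173.6] [ -76.6 -112.3  173.5]
rod end [ -34.3 -116.2  131.5] exp rod end (-35,-118,129)
[ -33.1 -120.8  129. ]
[-32.6 112.2 129. ]
pad ears top [-42.6 -91.   85. ]
```

jog_arm --series '[{"x": 0.001, "y": -0.015, "z": 0.001, "rx": 0.1, "ry": 0.1, "rz": 0}, {"x": 0.001, "y": -0.02, "z": 0.002, "rx": 0.1, "ry": 0, "rz": 0}, {"x": 0, "y": -0.012, "z": 0.003, "rx": 0, "ry": 0, "rz": 0}, {"x": 0, "y": -0.005, "z": 0.003, "rx": 0, "ry": 0, "rz": 0}, {"x": 0, "y": 0, "z": 0, "rx": 0, "ry": 0, "rz": 0}]' --claw 0

```text
time: 11.13
tool_pos: [0.5333, -0.2992, 0.1488]
ee_rot: [3.141, 0.001, -1.723]
wrist_force: [-1.6, 0.7, -0.8]
width: 0.0195
```

Run:
```python
from h import *
rep();togo(-33,149,0,1,fy=-106)
```

```text
t 11.13 TCP [ 0.5333 -0.2992  0.1488] fork(u) [ -33.8 -103.1  152.8] foot(u) [-211.8 -104.3  152.8] elev -0.03 yawerr 0.37 roll -0.07 F [-1.6  0.7 -0.8] T [0.04 0.01 0.01] w 0.0195 |qd| 0.015
per row 4.6mm 0.38deg
[{"x":0.002,"y":-0.001,"z":0.004,"rx":0,"ry":0.1,"rz":0.4}]
```

jog_arm --series '[{"x": 0.002, "y": 0, "z": 0.002, "rx": 0, "ry": 0, "rz": 0.4}, {"x": 0.001, "y": 0, "z": 0.002, "rx": 0, "ry": 0, "rz": 0}]' --claw 0

```text
time: 11.3
tool_pos: [0.5324, -0.3016, 0.1443]
ee_rot: [3.14, 0.002, -1.73]
wrist_force: [-1.6, -0.4, -1.5]
width: 0.0197
```

Run:
```python
from h import *
rep()
```

```text
t 11.3 TCP [ 0.5324 -0.3016  0.1443] fork(u) [ -34.4 -106.1  148.2] foot(u) [-212.4 -106.1  148.6] elev -0.11 yawerr 0.01 roll -0.09 F [-1.6 -0.4 -1.5] T [ 0.06 -0.07  0.04] w 0.0197 |qd| 0.038
```

jog_arm --series '[{"x": 0, "y": 0, "z": 0.002, "rx": 0, "ry": 0, "rz": 0}]' --claw 0

```text
time: 11.38
tool_pos: [0.5319, -0.3017, 0.1422]
ee_rot: [3.139, 0.001, -1.73]
wrist_force: [0.5, 0.3, -1.4]
width: 0.0199
```

Run:
```python
from h import *
rep()
```

```text
t 11.38 TCP [ 0.5319 -0.3017  0.1422] fork(u) [ -34.9 -106.3  146. ] foot(u) [-212.9 -106.2  146.4] elev -0.14 yawerr -0.01 roll -0.08 F [ 0.5  0.3 -1.4] T [ 0.05 -0.02 -0.02] w 0.0199 |qd| 0.051
```

jog_arm --series '[{"x": 0, "y": 0, "z": 0.001, "rx": 0, "ry": 0, "rz": 0}]' --claw 0

```text
time: 11.47
tool_pos: [0.5317, -0.3018, 0.1412]
ee_rot: [3.14, 0.002, -1.73]
wrist_force: [0.6, 0.7, 2.6]
width: 0.0197
```

Run:
```python
from h import *
rep()
```

```text
t 11.47 TCP [ 0.5317 -0.3018  0.1412] fork(u) [ -35.1 -106.4  145.1] foot(u) [-213.1 -106.3  145.4] elev -0.1 yawerr -0.03 roll -0.09 F [0.6 0.7 2.6] T [ 0.12 -0.25  0.06] w 0.0197 |qd| 0.021
```

jog_arm --series '[{"x": 0, "y": 0.003, "z": -0.003, "rx": 0, "ry": 0, "rz": 0}, {"x": 0, "y": 0.012, "z": 0, "rx": 0, "ry": 0, "rz": 0}, {"x": 0, "y": 0.014, "z": 0, "rx": 0, "ry": 0, "rz": 0}, {"x": 0, "y": 0.005, "z": 0.007, "rx": 0, "ry": 0, "rz": 0}, {"x": 0, "y": 0, "z": 0.008, "rx": 0, "ry": 0, "rz": 0}, {"x": 0, "y": 0, "z": 0.005, "rx": 0, "ry": 0, "rz": 0}, {"x": 0, "y": 0, "z": 0, "rx": 0, "ry": 0, "rz": 0}]' --claw 0

```text
time: 12.05
tool_pos: [0.495, -0.2965, 0.1241]
ee_rot: [3.141, 0.0, -1.732]
wrist_force: [-0.4, -0.4, -1.2]
width: 0.0199
```

Run:
```python
from h import *
rep();togo(-68,128.5,0,1,fy=-106)
```

```text
t 12.05 TCP [ 0.495  -0.2965  0.1241] fork(u) [ -72.1 -107.1  128. ] foot(u) [-250.1 -106.7  128.1] elev -0.04 yawerr -0.12 roll -0.03 F [-0.4 -0.4 -1.2] T [-0.   -0.03 -0.01] w 0.0199 |qd| 0.004
per row 4.3mm 0.13deg
[{"x":-0.001,"y":-0.004,"z":-0,"rx":0,"ry":0,"rz":-0.1}]
```

jog_arm --series '[{"x": -0.001, "y": -0.01, "z": -0.001, "rx": 0, "ry": 0, "rz": -0.1}, {"x": 0, "y": -0.01, "z": 0, "rx": 0, "ry": 0, "rz": 0}, {"x": 0, "y": -0.004, "z": 0, "rx": 0, "ry": 0, "rz": 0}]' --claw 0

```text
time: 12.3
tool_pos: [0.5208, -0.2993, 0.1239]
ee_rot: [3.14, 0.001, -1.73]
wrist_force: [0.3, -0.3, -1.2]
width: 0.02
```

Run:
```python
from h import *
rep();togo(-37,128.5,0,2,fy=-106)
```

```text
t 12.3 TCP [ 0.5208 -0.2993  0.1239] fork(u) [ -46.3 -105.7  127.8] foot(u) [-224.3 -105.6  128.1] elev -0.1 yawerr -0.04 roll -0.08 F [ 0.3 -0.3 -1.2] T [ 0.   -0.   -0.02] w 0.02 |qd| 0.133
per row 4.6mm 0.07deg
[{"x":0,"y":-0.005,"z":-0,"rx":0,"ry":0,"rz":-0},{"x":0,"y":-0.004,"z":-0.001,"rx":0.1,"ry":0.1,"rz":-0}]
```

jog_arm --series '[{"x": 0, "y": -0.005, "z": -0.001, "rx": 0.1, "ry": 0, "rz": 0}, {"x": 0, "y": -0.003, "z": 0, "rx": 0, "ry": 0, "rz": 0}, {"x": 0, "y": -0.001, "z": 0, "rx": 0, "ry": 0, "rz": 0}]' --claw 0

```text
time: 12.55
tool_pos: [0.5333, -0.3011, 0.1247]
ee_rot: [-3.141, 0.001, -1.729]
wrist_force: [-0.2, -1.1, -1.2]
width: 0.0196
```

Run:
```python
from h import *
from bench import cams
rep()
s=cams.snapshot("scene");pickle.dump(s,open("pics/s6.pkl","wb"));crop(s,"a6",310,90,110,90,7)
```

```text
t 12.55 TCP [ 0.5333 -0.3011  0.1247] fork(u) [ -33.6 -105.3  128.7] foot(u) [-211.6 -105.5  128.6] elev 0.06 yawerr 0.06 roll -0.08 F [-0.2 -1.1 -1.2] T [ 0.01 -0.05  0.  ] w 0.0196 |qd| 0.051
```

View pics/a6.png

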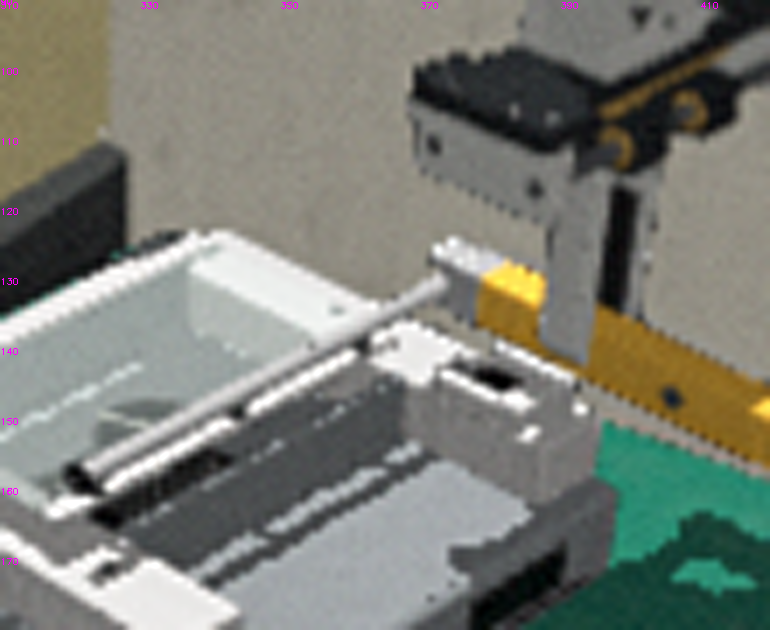

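jog_arm --series '[{"x": 0, "y": -0.002, "z": 0, "rx": 0, "ry": 0, "rz": 0}]' --claw 0

```text
time: 12.68
tool_pos: [0.534, -0.3012, 0.1246]
ee_rot: [3.139, 0.001, -1.729]
wrist_force: [-7.9, 0.5, 1.5]
width: 0.0199
```

Run:
```python
from h import *
rep()
```

```text
t 12.68 TCP [ 0.534  -0.3012  0.1246] fork(u) [ -32.9 -105.3  128.4] foot(u) [-210.9 -105.5  128.9] elev -0.15 yawerr 0.06 roll -0.08 F [-7.9  0.5  1.5] T [ 0.25  1.36 -0.02] w 0.0199 |qd| 0.076
```

jog_arm --series '[{"x": 0, "y": -0.002, "z": 0, "rx": 0, "ry": 0, "rz": 0}]' --claw 0

```text
time: 12.77
tool_pos: [0.5339, -0.3013, 0.1245]
ee_rot: [3.133, 0.002, -1.729]
wrist_force: [-7.5, 0.8, 2.8]
width: 0.0198
```

Run:
```python
from h import *
rep()
```

```text
t 12.77 TCP [ 0.5339 -0.3013  0.1245] fork(u) [ -32.9 -105.4  128. ] foot(u) [-210.9 -105.6  129.4] elev -0.46 yawerr 0.04 roll -0.09 F [-7.5  0.8  2.8] T [0.3  1.04 0.06] w 0.0198 |qd| 0.068
```

```bash
cat >> h.py <<'E'
FORK=np.array([0,-.066,-.004])
def rod(c):
    ph=c+np.arctan2(25,135); r=np.hypot(135,25)
    return 100-r*np.cos(ph),104+r*np.sin(ph)
def path(wps,fy=-105,push=0.):
    """wps list of (c,theta_deg)"""
    o=obs();p,Rt=pose(o);r=Rt;q=p.copy();out=[]
    for c,th in wps:
        x,z=rod(c);t=np.radians(th)
        P1,R1=stay(x+push*np.cos(t),z+push*np.sin(t),t,fy)
        d=np.round(r.inv().apply(P1-q),3);w=np.round(np.degrees((r.inv()*R1).as_rotvec()),1)
        q=q+r.apply(d);r=r*R.from_rotvec(np.radians(w))
        out.append("{"+",".join(f'"{k}":{v:g}' for k,v in zip(("x","y","z","rx","ry","rz"),list(d)+list(w)))+"}")
    print("["+",".join(out)+"]")
E
python3 - <<'E'
from h import *
rep();print(obs()["joint_positions"])
cs=np.linspace(.04,.4,10);path([(c,np.interp(c,[0,.3,.6,.9,1.2],[0,15,28,37,40])) for c in cs])
E
```

```text
t 12.77 TCP [ 0.5339 -0.3013  0.1245] fork(u) [ -34.9 -105.4  128. ] foot(u) [-212.9 -105.6  129.5] elev -0.46 yawerr 0.04 roll -0.09 F [-7.5  0.8  2.8] T [0.3  1.04 0.06] w 0.0198 |qd| 0.068
[-0.60500222  0.26067115  1.33130938 -0.00207752  1.55759509  1.12414663]
[{"x":-0,"y":-0.001,"z":-0.004,"rx":2.5,"ry":0.1,"rz":0},{"x":-0,"y":-0.002,"z":-0.003,"rx":2,"ry":-0,"rz":0},{"x":-0,"y":-0.002,"z":-0.002,"rx":2,"ry":-0,"rz":0},{"x":-0,"y":-0.002,"z":-0.003,"rx":2,"ry":-0,"rz":0},{"x":-0,"y":-0.003,"z":-0.003,"rx":2,"ry":-0,"rz":0},{"x":-0,"y":-0.003,"z":-0.002,"rx":2,"ry":-0,"rz":0},{"x":-0,"y":-0.004,"z":-0.002,"rx":2,"ry":-0,"rz":0},{"x":-0,"y":-0.004,"z":-0.002,"rx":1.8,"ry":0,"rz":0},{"x":-0,"y":-0.004,"z":-0.002,"rx":1.8,"ry":0,"rz":0},{"x":-0,"y":-0.004,"z":-0.001,"rx":1.7,"ry":0,"rz":0}]
```

jog_arm --series '[{"x": 0, "y": 0, "z": -0.004, "rx": 2, "ry": 0, "rz": 0}, {"x": 0, "y": -0.002, "z": -0.003, "rx": 2, "ry": 0, "rz": 0}, {"x": 0, "y": -0.002, "z": -0.002, "rx": 2, "ry": 0, "rz": 0}, {"x": 0, "y": -0.002, "z": -0.003, "rx": 2, "ry": 0, "rz": 0}, {"x": 0, "y": -0.003, "z": -0.003, "rx": 2, "ry": 0, "rz": 0}]' --claw 0

```text
time: 13.18
tool_pos: [0.5395, -0.3016, 0.1362]
ee_rot: [-2.98, 0.004, -1.729]
wrist_force: [-1.0, 0.0, -3.8]
width: 0.0195
```

Run:
```python
from h import *
from bench import cams
rep()
s=cams.snapshot("scene");crop(s,"a7",310,90,110,90,7)
for c in (.1,.15,.2,.25,.3): print(c,np.round(rod(c),1))
```

```text
t 13.18 TCP [ 0.5395 -0.3016  0.1362] fork(u) [ -30.9 -105.   150.8] foot(u) [-206.6 -105.   122.1] elev 9.28 yawerr -0.01 roll -0.24 F [-1.   0.  -3.8] T [ 0.05  0.36 -0.07] w 0.0195 |qd| 0.371
0.1 [-31.8 142.4]
0.15 [-29.7 148.9]
0.2 [-27.3 155.3]
0.25 [-24.6 161.6]
0.3 [-21.6 167.8]
```

View pics/a7.png

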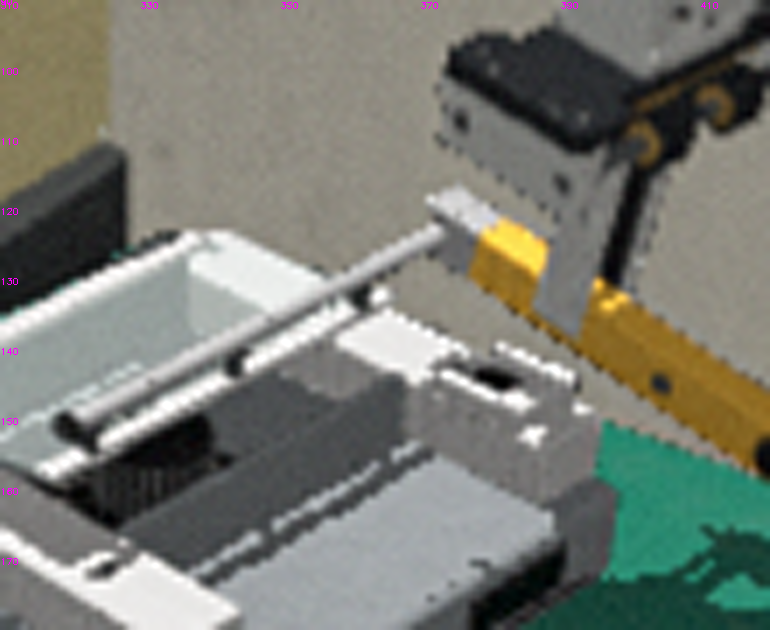

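Run:
```python
from h import *
cs=np.linspace(.22,.66,11);path([(c,np.interp(c,[0,.3,.6,.9,1.2],[0,15,28,37,40])) for c in cs],push=1)
```

```text
[{"x":-0,"y":-0.007,"z":-0.004,"rx":1.6,"ry":0.2,"rz":-0},{"x":-0,"y":-0.004,"z":-0.002,"rx":2.2,"ry":0,"rz":-0},{"x":-0,"y":-0.004,"z":-0.002,"rx":2.2,"ry":0,"rz":-0},{"x":-0,"y":-0.004,"z":-0.002,"rx":1.9,"ry":0,"rz":-0},{"x":-0,"y":-0.005,"z":-0.002,"rx":1.9,"ry":0,"rz":-0},{"x":-0,"y":-0.005,"z":-0.002,"rx":1.9,"ry":0,"rz":-0},{"x":-0,"y":-0.005,"z":-0.001,"rx":1.9,"ry":0,"rz":-0},{"x":-0,"y":-0.006,"z":-0,"rx":1.9,"ry":0,"rz":-0},{"x":-0,"y":-0.005,"z":-0,"rx":1.9,"ry":0,"rz":-0},{"x":-0,"y":-0.006,"z":-0,"rx":1.7,"ry":0,"rz":-0},{"x":-0,"y":-0.006,"z":-0,"rx":1.3,"ry":0,"rz":-0}]
```

jog_arm --series '[{"x": 0, "y": -0.007, "z": -0.004, "rx": 1.6, "ry": 0.2, "rz": 0}, {"x": 0, "y": -0.004, "z": -0.002, "rx": 2.2, "ry": 0, "rz": 0}, {"x": 0, "y": -0.004, "z": -0.002, "rx": 2.2, "ry": 0, "rz": 0}, {"x": 0, "y": -0.004, "z": -0.002, "rx": 1.9, "ry": 0, "rz": 0}, {"x": 0, "y": -0.005, "z": -0.002, "rx": 1.9, "ry": 0, "rz": 0}, {"x": 0, "y": -0.005, "z": -0.002, "rx": 1.9, "ry": 0, "rz": 0}]' --claw 0

```text
time: 13.73
tool_pos: [0.56, -0.3047, 0.1549]
ee_rot: [-2.78, 0.002, -1.73]
wrist_force: [0.6, -0.5, -4.6]
width: 0.0198
```

Run:
```python
from h import *
rep()
for c in (.3,.35,.4,.45,.5): print(c,np.round(rod(c),1))
cs=np.linspace(.5,.9,10);path([(c,np.interp(c,[0,.3,.6,.9,1.2],[0,15,28,37,40])) for c in cs],push=1)
```

```text
t 13.73 TCP [ 0.56   -0.3047  0.1549] fork(u) [ -14.3 -104.8  182. ] foot(u) [-180.8 -104.6  119. ] elev 20.73 yawerr -0.07 roll -0.1 F [ 0.6 -0.5 -4.6] T [ 0.06  0.44 -0.07] w 0.0198 |qd| 0.356
0.3 [-21.6 167.8]
0.35 [-18.2 173.8]
0.4 [-14.6 179.6]
0.45 [-10.7 185.2]
0.5 [ -6.5 190.7]
[{"x":0,"y":-0.012,"z":-0.002,"rx":2.9,"ry":0.1,"rz":-0.1},{"x":0,"y":-0.005,"z":-0.001,"rx":2,"ry":-0,"rz":0},{"x":0,"y":-0.006,"z":0,"rx":1.9,"ry":-0,"rz":0},{"x":0,"y":-0.006,"z":0,"rx":1.5,"ry":-0,"rz":0},{"x":0,"y":-0.006,"z":0.001,"rx":1.3,"ry":-0,"rz":0},{"x":0,"y":-0.006,"z":0,"rx":1.3,"ry":-0,"rz":0},{"x":0,"y":-0.007,"z":0.001,"rx":1.4,"ry":-0,"rz":0},{"x":0,"y":-0.006,"z":0.001,"rx":1.3,"ry":-0,"rz":0},{"x":0,"y":-0.006,"z":0.002,"rx":1.3,"ry":-0,"rz":0},{"x":0,"y":-0.006,"z":0.002,"rx":1.4,"ry":-0,"rz":0}]
```

jog_arm --series '[{"x": 0, "y": -0.008, "z": -0.001, "rx": 2, "ry": 0.1, "rz": 0}, {"x": 0, "y": -0.007, "z": -0.001, "rx": 2, "ry": 0, "rz": 0}, {"x": 0, "y": -0.006, "z": 0, "rx": 2, "ry": 0, "rz": 0}, {"x": 0, "y": -0.006, "z": 0, "rx": 1.5, "ry": 0, "rz": 0}, {"x": 0, "y": -0.006, "z": 0.001, "rx": 1.5, "ry": 0, "rz": 0}, {"x": 0, "y": -0.006, "z": 0, "rx": 1.4, "ry": 0, "rz": 0}, {"x": 0, "y": -0.006, "z": 0.001, "rx": 1.4, "ry": 0, "rz": 0}]' --claw 0

```text
time: 14.32
tool_pos: [0.5996, -0.3109, 0.1755]
ee_rot: [-2.57, -0.001, -1.73]
wrist_force: [-0.5, -0.2, -3.3]
width: 0.0195
```

Run:
```python
from h import *
rep();print(obs()["joint_positions"])
for c in (.65,.7,.75,.8): print(c,np.round(rod(c),1))
cs=np.linspace(.8,1.2,9);path([(c,np.interp(c,[0,.3,.6,.9,1.2],[0,15,28,37,40])) for c in cs],push=1)
```

```text
t 14.32 TCP [ 0.5996 -0.3109  0.1755] fork(u) [  18.7 -104.6  214.5] foot(u) [-130.9 -104.6  118.2] elev 32.77 yawerr 0.02 roll 0.05 F [-0.5 -0.2 -3.3] T [ 0.16  0.76 -0.02] w 0.0195 |qd| 0.3
[-0.71133058  0.00616274  1.62628645  0.33605     1.03307229  0.91543548]
0.65 [  7.7 205.6]
0.7 [ 12.9 210.1]
0.75 [ 18.3 214.3]
0.8 [ 23.9 218.3]
[{"x":0,"y":-0.007,"z":0.001,"rx":1.2,"ry":-0.1,"rz":0},{"x":0,"y":-0.007,"z":0.002,"rx":1.5,"ry":0,"rz":0},{"x":0,"y":-0.007,"z":0.002,"rx":1.5,"ry":0,"rz":0},{"x":0,"y":-0.007,"z":0.002,"rx":0.5,"ry":0.1,"rz":0},{"x":0,"y":-0.007,"z":0.002,"rx":0.5,"ry":-0,"rz":0},{"x":0,"y":-0.006,"z":0.003,"rx":0.5,"ry":-0,"rz":0},{"x":0,"y":-0.007,"z":0.003,"rx":0.5,"ry":-0,"rz":0},{"x":0,"y":-0.006,"z":0.003,"rx":0.5,"ry":-0,"rz":0},{"x":0,"y":-0.006,"z":0.004,"rx":0.5,"ry":-0,"rz":0}]
```

jog_arm --series '[{"x": 0, "y": -0.007, "z": 0.001, "rx": 1.2, "ry": 0, "rz": 0}, {"x": 0, "y": -0.007, "z": 0.002, "rx": 1.4, "ry": 0, "rz": 0}, {"x": 0, "y": -0.007, "z": 0.002, "rx": 1.2, "ry": 0, "rz": 0}, {"x": 0, "y": -0.007, "z": 0.002, "rx": 0.6, "ry": 0, "rz": 0}, {"x": 0, "y": -0.007, "z": 0.002, "rx": 0.5, "ry": 0, "rz": 0}, {"x": 0, "y": -0.006, "z": 0.003, "rx": 0.5, "ry": 0, "rz": 0}, {"x": 0, "y": -0.006, "z": 0.003, "rx": 0.5, "ry": 0, "rz": 0}, {"x": 0, "y": -0.005, "z": 0.003, "rx": 0.3, "ry": 0, "rz": 0}, {"x": 0, "y": 0, "z": 0, "rx": 0, "ry": 0, "rz": 0}]' --claw 0

```text
time: 15.07
tool_pos: [0.6575, -0.3197, 0.1925]
ee_rot: [-2.452, 0.0, -1.729]
wrist_force: [0.5, -0.2, -2.0]
width: 0.0195
```

Run:
```python
from h import *
from bench import cams
rep();print(obs()["joint_positions"])
for c in (1.15,1.2,1.25): print(c,np.round(rod(c),1))
s=cams.snapshot("scene");pickle.dump(s,open("pics/s8.pkl","wb"));crop(s,"a8",310,80,110,90,7)
t=cams.snapshot("top");pickle.dump(t,open("pics/t8.pkl","wb"));crop(t,"b8",380,140,80,75,8)
```

```text
t 15.07 TCP [ 0.6575 -0.3197  0.1925] fork(u) [  72.4 -104.1  237.6] foot(u) [ -64.9 -104.1  124.3] elev 39.51 yawerr 0.01 roll -0.02 F [ 0.5 -0.2 -2. ] T [ 0.05  0.65 -0.07] w 0.0195 |qd| 0.005
[-0.68563563  0.06171796  1.58383635  0.41424811  0.91992552  0.88855716]
1.15 [ 67.7 237.4]
1.2 [ 74.4 238.9]
1.25 [ 81.2 240. ]
```

View pics/a8.png

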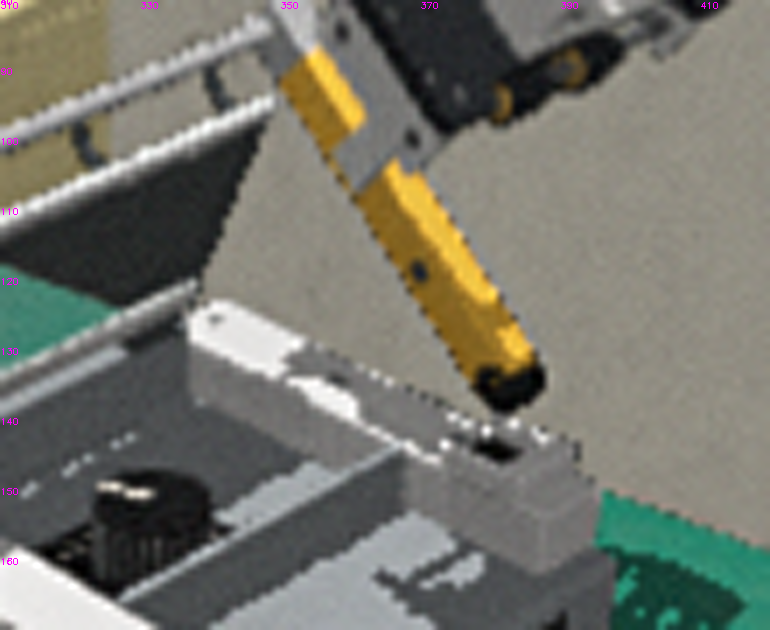

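View pics/b8.png

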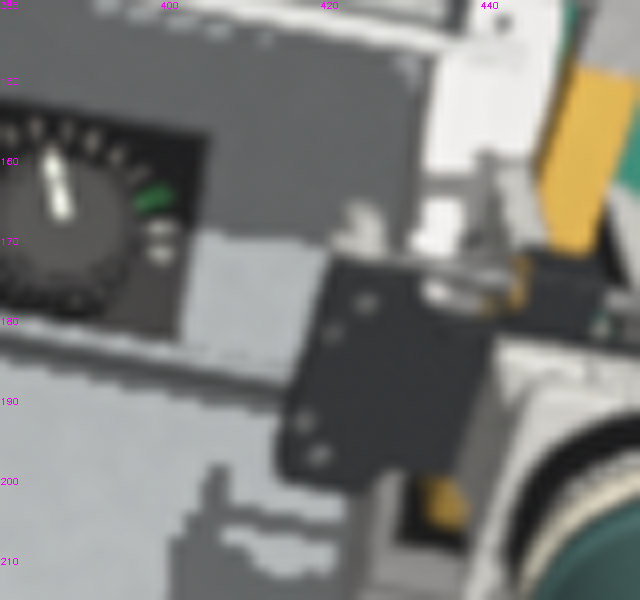

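Run:
```python
from h import *
s=load("s8");t=load("t8")
c,sn=np.cos(U0[2]),np.sin(U0[2]); M=np.array([[c,sn],[-sn,c]])
U=lambda P:np.round(np.r_[M@(P[:2]-U0[:2]),P[2]]*1000,1)
A=lambda a,b:(310+a/7-.5,80+b/7-.5)
B=lambda a,b:(380+a/8-.5,140+b/8-.5)
# stay plane top surface: along axis
for z in (.13,.14,.15,.16): print("left edge",U(onz(t,B(427,500),z)))
print("padleft",U(onz(t,B(402,500),.085)),U(onz(t,B(400,540),.085)), "ear inner top", U(onz(t,B(402,500),.095)))
# scene: foot centre & pad
for a in [(508,383)]: print("foot outer side",U(onz(s,A(*a),.124)))
P=W(U0,np.array([[-64,-105,85],[-64,-91,85],[-64,-119,85],[-64,-91,95],[-64.9,-94,124],[-64.9,-114,124],[-64.9,-94,112],[-64.9,-94,136]])/1000)
crop(s,"a8d",340,100,70,60,10,proj(s,P)); crop(t,"b8d",400,180,60,40,10,proj(t,P))
```

```text
left edge [-64.3 -91.9 130. ]
left edge [-66.  -89.7 140. ]
left edge [-67.7 -87.4 150. ]
left edge [-69.4 -85.2 160. ]
padleft [-58.1 -93.9  85. ] [-71.1 -95.2  85. ] ear inner top [-59.8 -91.8  95. ]
foot outer side [ -62.7 -104.2  124. ]
```

View pics/a8d.png

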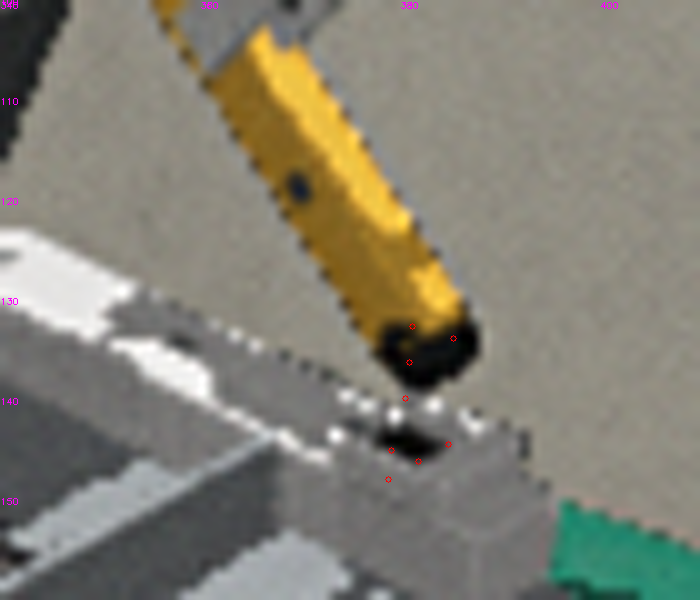

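View pics/b8d.png

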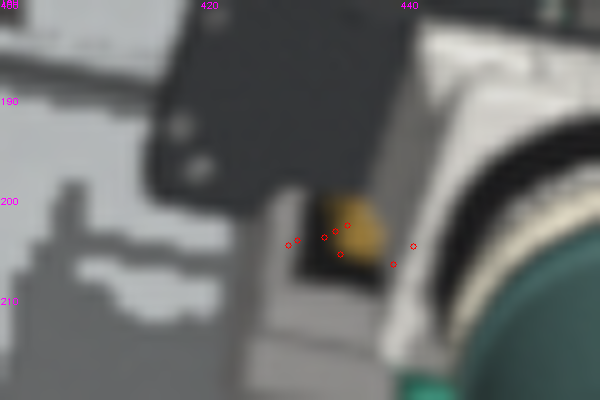

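```bash
cat >> h.py <<'E'
from scipy.optimize import brentq
def ffoot(fx,fz,push=0):
    f=lambda c:np.hypot(rod(c)[0]-fx,rod(c)[1]-fz)-178
    c=brentq(f,.6,1.6);x,z=rod(c);return c,np.degrees(np.arctan2(z-fz,x-fx))
E
python3 - <<'E'
from h import *
w=[ffoot(-63,z) for z in (121,118,115,112,109,106,104,102,100)]
for a in w: print(np.round(a,3),np.round(rod(a[0]),1))
print(ffoot(-64,97))
path(w,fy=-106)
E
```

```text
[ 1.175 41.177] [ 71.  238.2]
[ 1.158 42.254] [ 68.7 237.7]
[ 1.141 43.329] [ 66.5 237.1]
[ 1.124 44.4  ] [ 64.2 236.5]
[ 1.106 45.466] [ 61.8 235.9]
[ 1.088 46.527] [ 59.5 235.2]
[ 1.076 47.232] [ 57.9 234.7]
[ 1.063 47.933] [ 56.3 234.1]
[ 1.051 48.632] [ 54.6 233.6]
(1.0266110568620248, np.float64(49.5445946901201))
[{"x":0.002,"y":-0,"z":0.001,"rx":1.7,"ry":0,"rz":0},{"x":-0,"y":0.002,"z":0,"rx":1.1,"ry":0,"rz":0},{"x":-0,"y":0.002,"z":0,"rx":1.1,"ry":0,"rz":0},{"x":-0,"y":0.002,"z":0,"rx":1,"ry":0,"rz":0},{"x":-0,"y":0.002,"z":0,"rx":1.1,"ry":0,"rz":0},{"x":-0,"y":0.002,"z":0,"rx":1.1,"ry":0,"rz":0},{"x":-0,"y":0.001,"z":0,"rx":0.7,"ry":0,"rz":0},{"x":-0,"y":0.002,"z":0,"rx":0.7,"ry":0,"rz":0},{"x":-0,"y":0.001,"z":0,"rx":0.7,"ry":0,"rz":0}]
```

jog_arm --series '[{"x": 0.002, "y": 0, "z": 0.001, "rx": 1.7, "ry": 0, "rz": 0}, {"x": 0, "y": 0.002, "z": 0, "rx": 1.1, "ry": 0, "rz": 0}, {"x": 0, "y": 0.002, "z": 0, "rx": 1.1, "ry": 0, "rz": 0}, {"x": 0, "y": 0.002, "z": 0, "rx": 1, "ry": 0, "rz": 0}, {"x": 0, "y": 0.002, "z": 0, "rx": 1, "ry": 0, "rz": 0}]' --claw 0

```text
time: 15.58
tool_pos: [0.6514, -0.3196, 0.1854]
ee_rot: [-2.348, 0.0, -1.726]
wrist_force: [0.4, -0.2, -2.4]
width: 0.0199
```

Run:
```python
from h import *
rep()
w=[ffoot(-63,z) for z in (106,104,102,100)]
path(w,fy=-106)
```

```text
t 15.58 TCP [ 0.6514 -0.3196  0.1854] fork(u) [  61.4 -104.9  235.2] foot(u) [ -63.4 -105.3  108.3] elev 45.48 yawerr 0.17 roll -0.02 F [ 0.4 -0.2 -2.4] T [0.14 0.76 0.05] w 0.0199 |qd| 0.348
[{"x":0.001,"y":0.001,"z":-0,"rx":1.1,"ry":0.1,"rz":0.1},{"x":-0,"y":0.002,"z":-0,"rx":0.7,"ry":0.1,"rz":0},{"x":-0,"y":0.001,"z":-0,"rx":0.7,"ry":-0,"rz":0},{"x":-0,"y":0.002,"z":-0,"rx":0.7,"ry":-0,"rz":0}]
```

jog_arm --series '[{"x": 0.001, "y": 0.001, "z": 0, "rx": 1.1, "ry": 0.1, "rz": 0.1}, {"x": 0, "y": 0.002, "z": 0, "rx": 0.7, "ry": 0, "rz": 0}, {"x": 0, "y": 0.001, "z": 0, "rx": 0.6, "ry": 0, "rz": 0}]' --claw 0

```text
time: 15.83
tool_pos: [0.6475, -0.3192, 0.1813]
ee_rot: [-2.305, 0.001, -1.728]
wrist_force: [0.7, -0.6, -3.1]
width: 0.0197
```

Run:
```python
from h import *
from bench import cams
rep()
s=cams.snapshot("scene");crop(s,"a9",330,80,80,75,9)
w=[ffoot(-63,z) for z in (100,98,97)]
path(w,fy=-106)
```

```text
t 15.83 TCP [ 0.6475 -0.3192  0.1813] fork(u) [  55.3 -105.2  233. ] foot(u) [ -64.  -105.3  100.9] elev 47.92 yawerr 0.02 roll -0.07 F [ 0.7 -0.6 -3.1] T [ 0.18  0.73 -0.02] w 0.0197 |qd| 0.24
[{"x":0.001,"y":-0.001,"z":-0,"rx":0.7,"ry":0.1,"rz":-0},{"x":-0,"y":0.002,"z":-0,"rx":0.7,"ry":0,"rz":-0},{"x":-0,"y":0.001,"z":-0,"rx":0.4,"ry":0,"rz":-0}]
```

View pics/a9.png

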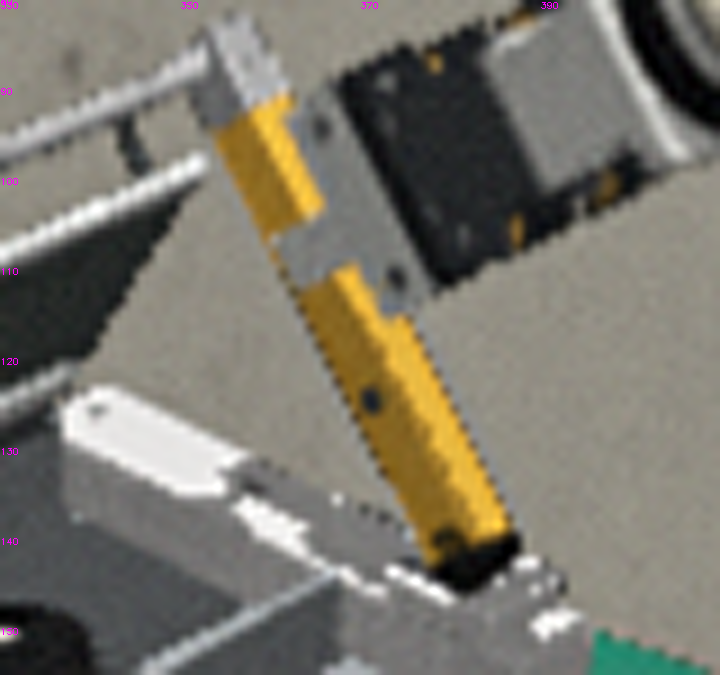

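jog_arm --series '[{"x": 0.001, "y": 0, "z": 0, "rx": 0.7, "ry": 0, "rz": 0}, {"x": 0, "y": 0.002, "z": 0, "rx": 0.5, "ry": 0, "rz": 0}]' --claw 0

```text
time: 16.05
tool_pos: [0.6467, -0.3196, 0.1808]
ee_rot: [-2.281, 0.001, -1.727]
wrist_force: [9.1, -0.0, -3.2]
width: 0.0199
```

Run:
```python
from h import *
rep()
```

```text
t 16.05 TCP [ 0.6467 -0.3196  0.1808] fork(u) [  53.3 -105.7  233.4] foot(u) [ -62.8 -105.8   98.5] elev 49.31 yawerr 0.07 roll -0.08 F [ 9.1 -0.  -3.2] T [ 0.07 -0.16  0.23] w 0.0199 |qd| 0.248
```

jog_arm --series '[{"x": 0, "y": 0.001, "z": 0, "rx": 0.4, "ry": 0, "rz": 0}]' --claw 0

```text
time: 16.13
tool_pos: [0.6468, -0.3196, 0.181]
ee_rot: [-2.271, 0.001, -1.727]
wrist_force: [5.1, 0.1, -3.0]
width: 0.0197
```

Run:
```python
from h import *
rep()
```

```text
t 16.13 TCP [ 0.6468 -0.3196  0.181 ] fork(u) [  52.9 -105.6  234. ] foot(u) [ -61.8 -105.8   97.9] elev 49.87 yawerr 0.07 roll -0.06 F [ 5.1  0.1 -3. ] T [0.14 0.46 0.18] w 0.0197 |qd| 0.197
```

jog_arm --series '[{"x": 0, "y": 0.001, "z": 0.001, "rx": 0, "ry": 0, "rz": 0}]' --claw 0

```text
time: 16.22
tool_pos: [0.6472, -0.3197, 0.18]
ee_rot: [-2.27, 0.001, -1.727]
wrist_force: [-0.6, -0.1, -1.1]
width: 0.0198
```

Run:
```python
from h import *
from bench import cams
rep()
s=cams.snapshot("scene");crop(s,"a10",330,80,80,75,9)
rep()
```

```text
t 16.22 TCP [ 0.6472 -0.3197  0.18  ] fork(u) [  53.2 -105.6  233.1] foot(u) [ -61.3 -105.8   96.8] elev 49.95 yawerr 0.09 roll -0.05 F [-0.6 -0.1 -1.1] T [0.12 0.6  0.05] w 0.0198 |qd| 0.042
t 16.27 TCP [ 0.6471 -0.3198  0.1797] fork(u) [  53.2 -105.8  232.8] foot(u) [ -61.4 -105.9   96.6] elev 49.92 yawerr 0.07 roll -0.05 F [ 1.3  0.6 -1.7] T [0.23 0.44 0.13] w 0.0193 |qd| 0.017
```

View pics/a10.png

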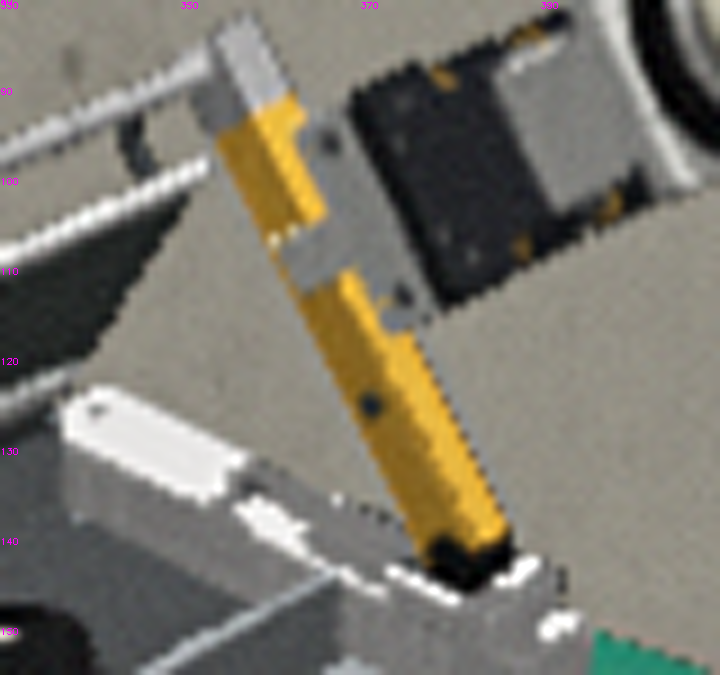

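jog_arm --series '[{"x": 0, "y": 0.002, "z": -0.001, "rx": 0, "ry": 0, "rz": 0}]' --claw 0

```text
time: 16.35
tool_pos: [0.6462, -0.3197, 0.1799]
ee_rot: [-2.267, 0.001, -1.729]
wrist_force: [23.4, -3.1, -10.0]
width: 0.0197
```

Run:
```python
from h import *
rep()
```

```text
t 16.35 TCP [ 0.6462 -0.3197  0.1799] fork(u) [  52.1 -105.9  233.1] foot(u) [ -62.1 -105.9   96.5] elev 50.09 yawerr -0.02 roll -0.08 F [ 23.4  -3.1 -10. ] T [ 0.02 -1.15  0.13] w 0.0197 |qd| 0.091
```

jog_arm --series '[{"x": 0, "y": 0.001, "z": 0, "rx": 0, "ry": 0, "rz": 0}]' --claw 0

```text
time: 16.43
tool_pos: [0.6466, -0.3198, 0.1799]
ee_rot: [-2.265, 0.002, -1.729]
wrist_force: [6.2, 0.2, -3.6]
width: 0.0196
```

Run:
```python
from h import *
rep()
```

```text
t 16.43 TCP [ 0.6466 -0.3198  0.1799] fork(u) [  52.3 -106.   233.2] foot(u) [ -61.5 -105.8   96.4] elev 50.23 yawerr -0.09 roll -0.1 F [ 6.2  0.2 -3.6] T [0.13 0.15 0.17] w 0.0196 |qd| 0.037
```

jog_arm --series '[{"x": 0, "y": 0.001, "z": 0.001, "rx": 0, "ry": 0, "rz": 0}]' --claw 0

```text
time: 16.52
tool_pos: [0.6471, -0.32, 0.1792]
ee_rot: [-2.264, 0.001, -1.729]
wrist_force: [-1.0, 0.1, -0.9]
width: 0.0196
```

Run:
```python
from h import *
rep()
```

```text
t 16.52 TCP [ 0.6471 -0.32    0.1792] fork(u) [  52.9 -106.1  232.5] foot(u) [ -60.8 -106.    95.6] elev 50.3 yawerr -0.05 roll -0.07 F [-1.   0.1 -0.9] T [ 0.12  0.56 -0.04] w 0.0196 |qd| 0.045
```

jog_arm --series '[{"x": 0, "y": 0.001, "z": 0.001, "rx": 0, "ry": 0, "rz": 0}]' --claw 0

```text
time: 16.6
tool_pos: [0.6473, -0.3204, 0.1781]
ee_rot: [-2.263, 0.0, -1.729]
wrist_force: [-0.2, 0.1, -1.3]
width: 0.0197
```

Run:
```python
from h import *
rep()
```

```text
t 16.6 TCP [ 0.6473 -0.3204  0.1781] fork(u) [  53.1 -106.4  231.4] foot(u) [ -60.6 -106.4   94.4] elev 50.32 yawerr -0.01 roll -0.02 F [-0.2  0.1 -1.3] T [0.11 0.62 0.01] w 0.0197 |qd| 0.036
```

jog_arm --series '[{"x": 0, "y": 0.001, "z": 0.001, "rx": 0, "ry": 0, "rz": 0}]' --claw 0

```text
time: 16.68
tool_pos: [0.6474, -0.3207, 0.1768]
ee_rot: [-2.263, -0.0, -1.73]
wrist_force: [-1.1, 0.8, -1.4]
width: 0.0195
```

Run:
```python
from h import *
from bench import cams
rep()
s=cams.snapshot("scene");pickle.dump(s,open("pics/s11.pkl","wb"));crop(s,"a11",340,75,60,75,9)
```

```text
t 16.68 TCP [ 0.6474 -0.3207  0.1768] fork(u) [  53.2 -106.7  230.2] foot(u) [ -60.4 -106.7   93.1] elev 50.34 yawerr 0.02 roll 0.01 F [-1.1  0.8 -1.4] T [0.13 0.43 0.04] w 0.0195 |qd| 0.037
```

View pics/a11.png

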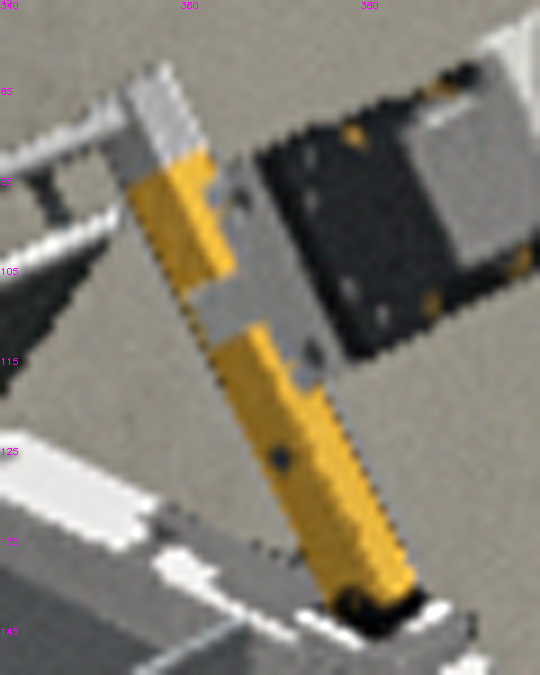

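jog_arm --series '[{"x": 0, "y": 0.001, "z": 0.001, "rx": 0, "ry": 0, "rz": 0}]' --claw 0

```text
time: 16.82
tool_pos: [0.6479, -0.321, 0.1769]
ee_rot: [-2.261, -0.0, -1.73]
wrist_force: [-2.9, 3.5, 3.8]
width: 0.0199
```

Run:
```python
from h import *
rep()
```

```text
t 16.82 TCP [ 0.6479 -0.321   0.1769] fork(u) [  53.6 -106.9  230.3] foot(u) [ -59.7 -106.9   93. ] elev 50.47 yawerr 0.01 roll 0.02 F [-2.9  3.5  3.8] T [0.3  0.02 0.43] w 0.0199 |qd| 0.046
```

jog_arm --series '[{"x": 0, "y": 0.001, "z": 0.001, "rx": 0, "ry": 0, "rz": 0}]' --claw 0

```text
time: 16.9
tool_pos: [0.6484, -0.3211, 0.177]
ee_rot: [-2.259, -0.001, -1.73]
wrist_force: [-1.8, 2.5, 2.1]
width: 0.02
```

Run:
```python
from h import *
rep()
```

```text
t 16.9 TCP [ 0.6484 -0.3211  0.177 ] fork(u) [  54.1 -106.9  230.5] foot(u) [ -58.9 -107.    93. ] elev 50.6 yawerr 0.06 roll 0.06 F [-1.8  2.5  2.1] T [0.27 0.19 0.36] w 0.02 |qd| 0.04
```

jog_arm --series '[{"x": 0, "y": 0.002, "z": -0.001, "rx": 0, "ry": 0, "rz": 0}, {"x": 0, "y": 0.001, "z": -0.001, "rx": 0, "ry": 0, "rz": 0}]' --claw 0

```text
time: 17.07
tool_pos: [0.6458, -0.3212, 0.1776]
ee_rot: [-2.255, -0.002, -1.731]
wrist_force: [4.1, 0.6, -0.3]
width: 0.02
```

Run:
```python
from h import *
rep()
```

```text
t 17.07 TCP [ 0.6458 -0.3212  0.1776] fork(u) [  51.3 -107.4  231.2] foot(u) [ -61.3 -107.5   93.3] elev 50.78 yawerr 0.06 roll 0.11 F [ 4.1  0.6 -0.3] T [ 0.14 -0.34  0.05] w 0.02 |qd| 0.033
```

jog_arm --series '[{"x": 0, "y": 0, "z": 0, "rx": 0, "ry": 0, "rz": 0}, {"x": 0, "y": 0, "z": 0, "rx": 0, "ry": 0, "rz": 0}, {"x": 0, "y": 0, "z": 0, "rx": 0, "ry": 0, "rz": 0}]' --claw 0.5

```text
time: 17.32
tool_pos: [0.6455, -0.3221, 0.178]
ee_rot: [-2.255, -0.003, -1.732]
wrist_force: [-0.0, -0.5, -0.4]
width: 0.0362
```

Run:
```python
from h import *
from bench import cams
rep()
s=cams.snapshot("scene");pickle.dump(s,open("pics/s12.pkl","wb"));crop(s,"a12",320,70,90,85,8)
```

```text
t 17.32 TCP [ 0.6455 -0.3221  0.178 ] fork(u) [  51.1 -108.3  231.7] foot(u) [ -61.4 -108.5   93.8] elev 50.82 yawerr 0.09 roll 0.19 F [-0.  -0.5 -0.4] T [0.11 0.32 0.  ] w 0.0362 |qd| 0.002
```

View pics/a12.png

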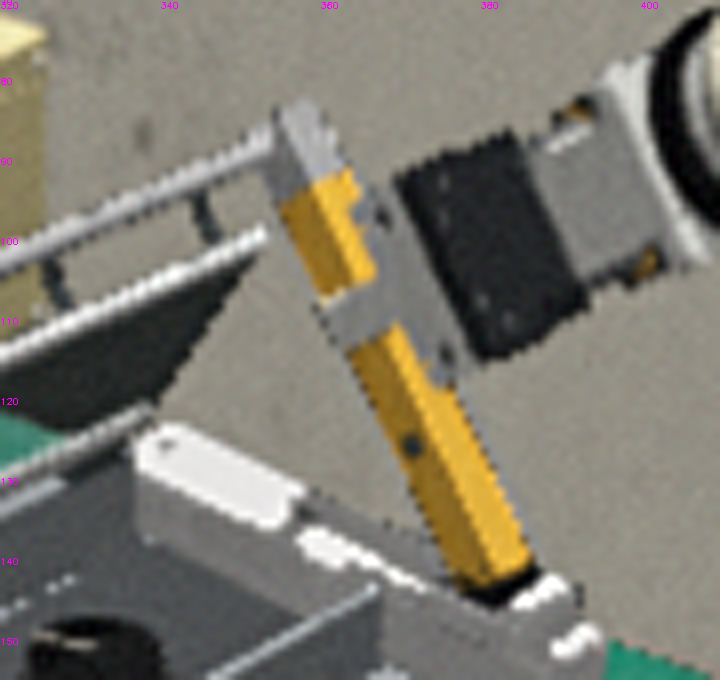

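jog_arm --series '[{"x": -0.002, "y": 0, "z": 0, "rx": 0, "ry": 0, "rz": 0}, {"x": 0, "y": 0, "z": -0.005, "rx": 0, "ry": 0, "rz": 0}, {"x": 0, "y": 0, "z": -0.015, "rx": 0, "ry": 0, "rz": 0}, {"x": 0, "y": 0, "z": -0.025, "rx": 0, "ry": 0, "rz": 0}, {"x": 0, "y": 0, "z": -0.025, "rx": 0, "ry": 0, "rz": 0}, {"x": 0, "y": 0, "z": -0.02, "rx": 0, "ry": 0, "rz": 0}, {"x": 0, "y": 0, "z": 0, "rx": 0, "ry": 0, "rz": 0}]' --claw 0.6

```text
time: 17.95
tool_pos: [0.5734, -0.3069, 0.2344]
ee_rot: [-2.26, -0.002, -1.731]
wrist_force: [0.8, -0.5, 0.8]
width: 0.0566
```

Run:
```python
from h import *
from bench import cams
rep();o=obs();print(o["joint_positions"])
s=cams.snapshot("scene");pickle.dump(s,open("pics/s13.pkl","wb"));crop(s,"a13",290,70,120,100,6)
t=cams.snapshot("top");pickle.dump(t,open("pics/t13.pkl","wb"));crop(t,"b13",340,120,120,100,6)
```

```text
t 17.95 TCP [ 0.5734 -0.3069  0.2344] fork(u) [ -22.2 -104.7  287.9] foot(u) [-135.4 -104.8  150.5] elev 50.51 yawerr 0.05 roll 0.09 F [ 0.8 -0.5  0.8] T [ 0.04  0.34 -0.  ] w 0.0566 |qd| 0.026
[-0.85082091 -0.20566009  1.84515636  0.69108573  0.87938103  0.60047517]
```

View pics/a13.png

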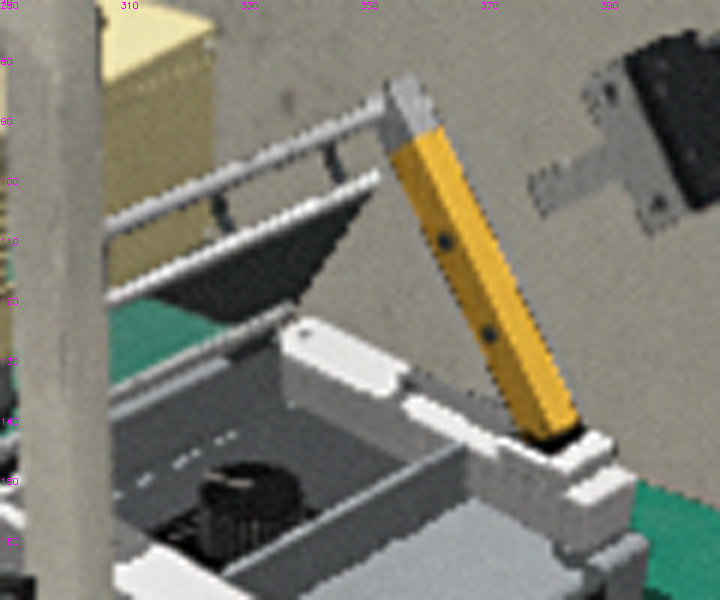

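View pics/b13.png

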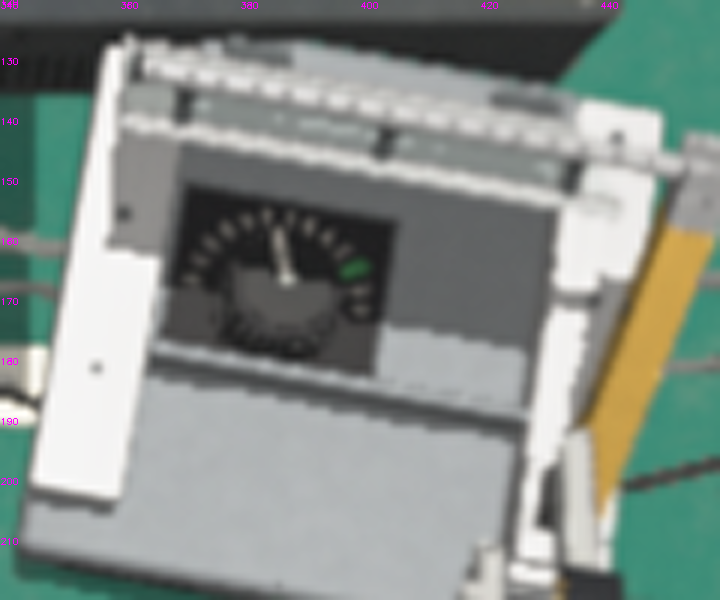

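```bash
cat >> h.py <<'E'
DG=np.array([10,30,84.])
def hand(back,beta,lean=32,off=(0,0,0)):
    Rt=Rst(np.radians(lean),U0[2]-np.radians(beta))
    g=W(U0,(DG+off)/1000)[0]
    return g+Rt.apply([0,0,.019-back/1000]),Rt
def hrep(o=None):
    o=o or obs();p,Rt=pose(o);M=Rt.as_matrix()
    g=p-M[:,2]*.019; c,s_=np.cos(U0[2]),np.sin(U0[2])
    gu=np.r_[c*(g[0]-U0[0])+s_*(g[1]-U0[1]),-s_*(g[0]-U0[0])+c*(g[1]-U0[1]),g[2]]*1000
    zz=M[:,2];az=np.arctan2(zz[1],zz[0])
    print("t",round(o["time"],2),"grip(u)",np.round(gu,1),"beta",round(np.degrees(U0[2]-az),1),"lean",round(np.degrees(np.arccos(-zz[2])),1),"roll",round(np.degrees(np.arcsin(M[2,0])),1),"F",np.round(o["wrist_force"],1),"T",np.round(o["wrist_torque"],2),"w",round(o["width"],4),"qd",round(np.abs(o["qvel"]).max(),3),"q",np.round(o["joint_positions"],2))
E
python3 - <<'E'
from h import *
t=load("t13")
c,sn=np.cos(U0[2]),np.sin(U0[2]); M=np.array([[c,sn],[-sn,c]])
U=lambda P:np.r_[M@(P[:2]-U0[:2]),P[2]]*1000
B=lambda a,b:(340+a/6-.5,120+b/6-.5)
a=U(onz(t,B(275,230),.092));b=U(onz(t,B(288,280),.092));d=a-b
print(a,b,"dial",-np.arctan2(d[1],d[0]),-np.arctan2(a[1]-30,a[0]-10))
print("green",U(onz(t,B(355,269),.06)))
hrep()
goto(*hand(115,-8,32),10)
E
```

```text
[34.44160091 39.73554584 92.        ] [13.5714158  30.60907787 92.        ] dial -0.41223998663143274 -0.37905611026996155
green [31.55637603 -1.67449645 60.        ]
t 18.05 grip(u) [ -75.2 -104.3  243.5] beta -0.0 lean 50.3 roll -0.0 F [-0.7 -0.1 -0.6] T [ 0.13  0.29 -0.02] w 0.0562 qd 0.039 q [-0.85 -0.2   1.85  0.69  0.88  0.6 ]
per row 14.5mm 2.00deg
[{"x":-0.013,"y":0.004,"z":0.006,"rx":-1.8,"ry":-0.5,"rz":-0.6},{"x":-0.012,"y":0.003,"z":0.006,"rx":-1.9,"ry":-0.6,"rz":-0.6},{"x":-0.013,"y":0.003,"z":0.006,"rx":-1.8,"ry":-0.5,"rz":-0.6},{"x":-0.013,"y":0.003,"z":0.006,"rx":-1.8,"ry":-0.5,"rz":-0.6},{"x":-0.012,"y":0.003,"z":0.007,"rx":-1.9,"ry":-0.5,"rz":-0.6},{"x":-0.013,"y":0.002,"z":0.007,"rx":-1.8,"ry":-0.6,"rz":-0.7},{"x":-0.012,"y":0.002,"z":0.007,"rx":-1.8,"ry":-0.5,"rz":-0.6},{"x":-0.013,"y":0.001,"z":0.007,"rx":-1.8,"ry":-0.5,"rz":-0.6},{"x":-0.012,"y":0.001,"z":0.007,"rx":-1.9,"ry":-0.5,"rz":-0.6},{"x":-0.013,"y":0.001,"z":0.008,"rx":-1.8,"ry":-0.6,"rz":-0.6}]
```

jog_arm --series '[{"x": -0.012, "y": 0.004, "z": 0, "rx": -1.8, "ry": -0.5, "rz": -0.6}, {"x": -0.013, "y": 0.003, "z": 0, "rx": -1.8, "ry": -0.5, "rz": -0.6}, {"x": -0.013, "y": 0.003, "z": 0.002, "rx": -1.8, "ry": -0.5, "rz": -0.6}, {"x": -0.013, "y": 0.003, "z": 0.006, "rx": -1.8, "ry": -0.5, "rz": -0.6}, {"x": -0.013, "y": 0.003, "z": 0.007, "rx": -1.8, "ry": -0.5, "rz": -0.6}, {"x": -0.013, "y": 0.002, "z": 0.008, "rx": -1.8, "ry": -0.6, "rz": -0.7}, {"x": -0.012, "y": 0.002, "z": 0.01, "rx": -1.8, "ry": -0.5, "rz": -0.6}, {"x": -0.012, "y": 0.001, "z": 0.01, "rx": -1.8, "ry": -0.5, "rz": -0.6}, {"x": -0.012, "y": 0.001, "z": 0.01, "rx": -1.8, "ry": -0.5, "rz": -0.6}, {"x": -0.01, "y": 0.001, "z": 0.01, "rx": -1.5, "ry": -0.5, "rz": -0.6}, {"x": 0, "y": 0, "z": 0, "rx": 0, "ry": 0, "rz": 0}]' --claw 0.74

```text
time: 18.97
tool_pos: [0.6112, -0.176, 0.1447]
ee_rot: [-2.607, 0.011, -1.583]
wrist_force: [-0.9, 0.5, -0.3]
width: 0.0697
```

Run:
```python
from h import *
hrep()
goto(*hand(60,-10,32),4)
```

```text
t 18.97 grip(u) [-54.   28.9 161.1] beta -9.4 lean 30.7 roll -0.6 F [-0.9  0.5 -0.3] T [0.05 0.27 0.04] w 0.0697 qd 0.015 q [-0.51 -0.05  1.73  0.3   1.01  0.97]
per row 10.6mm 0.54deg
[{"x":0.002,"y":-0.004,"z":0.01,"rx":0.3,"ry":-0.1,"rz":-0.4},{"x":0.003,"y":-0.003,"z":0.009,"rx":0.4,"ry":-0.1,"rz":-0.4},{"x":0.002,"y":-0.004,"z":0.01,"rx":0.3,"ry":-0,"rz":-0.5},{"x":0.003,"y":-0.003,"z":0.01,"rx":0.3,"ry":-0.1,"rz":-0.4}]
```

jog_arm --series '[{"x": 0.002, "y": -0.004, "z": 0.01, "rx": 0.3, "ry": -0.1, "rz": -0.4}, {"x": 0.003, "y": -0.003, "z": 0.01, "rx": 0.3, "ry": -0.1, "rz": -0.4}, {"x": 0.002, "y": -0.004, "z": 0.01, "rx": 0.3, "ry": 0, "rz": -0.4}, {"x": 0.002, "y": -0.002, "z": 0.008, "rx": 0.2, "ry": 0, "rz": -0.3}, {"x": 0, "y": 0, "z": 0, "rx": 0, "ry": 0, "rz": 0}]' --claw 0.74

```text
time: 19.38
tool_pos: [0.644, -0.1843, 0.112]
ee_rot: [-2.59, 0.002, -1.555]
wrist_force: [-0.6, -0.4, 0.7]
width: 0.0694
```

Run:
```python
from h import *
from bench import cams
hrep()
goto(*hand(0,-10,32),6)
s=cams.snapshot("scene");crop(s,"a14",270,70,130,100,6)
t=cams.snapshot("top");crop(t,"b14",340,120,120,100,6)
```

```text
t 19.38 grip(u) [-20.6  25.7 128.2] beta -10.2 lean 31.6 roll -0.1 F [-0.6 -0.4  0.7] T [-0.05  0.24  0.05] w 0.0694 qd 0.007 q [-0.5   0.05  1.71  0.33  0.92  0.92]
per row 9.0mm 0.07deg
[{"x":0,"y":-0.001,"z":0.009,"rx":0.1,"ry":0,"rz":-0},{"x":0,"y":-0,"z":0.009,"rx":0,"ry":0,"rz":-0},{"x":0.001,"y":-0.001,"z":0.009,"rx":0.1,"ry":0,"rz":-0},{"x":-0,"y":-0,"z":0.009,"rx":0.1,"ry":0.1,"rz":-0},{"x":-0,"y":-0.001,"z":0.009,"rx":0.1,"ry":-0,"rz":-0},{"x":0,"y":-0,"z":0.009,"rx":0,"ry":-0,"rz":-0}]
```

View pics/a14.png

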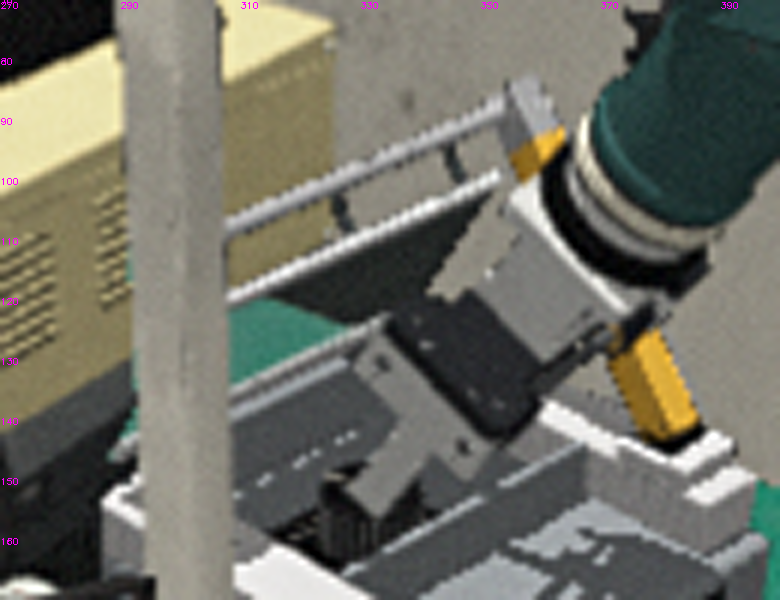

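View pics/b14.png

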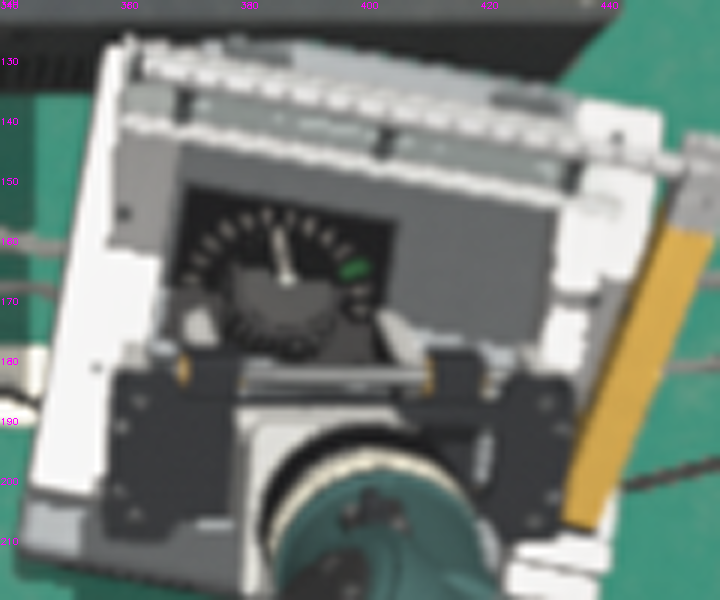

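jog_arm --series '[{"x": 0, "y": -0.001, "z": 0.009, "rx": 0.1, "ry": 0, "rz": 0}, {"x": 0, "y": 0, "z": 0.009, "rx": 0, "ry": 0, "rz": 0}, {"x": 0, "y": -0.001, "z": 0.009, "rx": 0.1, "ry": 0, "rz": 0}, {"x": 0, "y": 0, "z": 0.009, "rx": 0, "ry": 0, "rz": 0}, {"x": 0, "y": 0, "z": 0.006, "rx": 0.1, "ry": 0, "rz": 0}, {"x": 0, "y": 0, "z": 0, "rx": 0, "ry": 0, "rz": 0}]' --claw 0.74

```text
time: 19.98
tool_pos: [0.6704, -0.1851, 0.0781]
ee_rot: [-2.58, -0.001, -1.557]
wrist_force: [-0.7, 0.6, -0.4]
width: 0.0695
```

Run:
```python
from h import *
hrep()
goto(*hand(0,-10,32),2)
```

```text
t 19.98 grip(u) [ 5.5 29.1 94.2] beta -9.8 lean 32.2 roll 0.0 F [-0.7  0.6 -0.4] T [ 0.05  0.23 -0.02] w 0.0695 qd 0.008 q [-0.48  0.13  1.7   0.34  0.84  0.91]
per row 5.6mm 0.11deg
[{"x":-0,"y":0.001,"z":0.006,"rx":-0.1,"ry":-0,"rz":-0},{"x":-0,"y":0.001,"z":0.005,"rx":-0.1,"ry":-0.1,"rz":-0}]
```

jog_arm --series '[{"x": 0, "y": 0.001, "z": 0.006, "rx": 0, "ry": 0, "rz": 0}, {"x": 0, "y": 0.001, "z": 0.003, "rx": 0, "ry": 0, "rz": 0}, {"x": 0, "y": 0, "z": 0, "rx": 0, "ry": 0, "rz": 0}]' --claw 0.74

```text
time: 20.23
tool_pos: [0.6739, -0.1846, 0.0677]
ee_rot: [-2.581, -0.0, -1.556]
wrist_force: [-1.1, -0.2, -0.1]
width: 0.0698
```

jog_arm --series '[{"x": 0, "y": 0, "z": 0, "rx": 0, "ry": 0, "rz": 0}, {"x": 0, "y": 0, "z": 0, "rx": 0, "ry": 0, "rz": 0}, {"x": 0, "y": 0, "z": 0, "rx": 0, "ry": 0, "rz": 0}]' --claw 0.3

```text
time: 20.48
tool_pos: [0.6739, -0.1846, 0.0677]
ee_rot: [-2.581, -0.0, -1.556]
wrist_force: [0.7, 0.4, 0.0]
width: 0.053
```

Run:
```python
from h import *
hrep()
```

```text
t 20.48 grip(u) [ 8.8 30.1 83.8] beta -9.9 lean 32.1 roll 0.0 F [0.7 0.4 0. ] T [0.02 0.21 0.04] w 0.053 qd 0.003 q [-0.48  0.15  1.7   0.35  0.82  0.9 ]
```

jog_arm --series '[{"x": 0, "y": 0, "z": 0, "rx": 0, "ry": 0, "rz": 0}, {"x": 0, "y": 0, "z": 0, "rx": 0, "ry": 0, "rz": 0}, {"x": 0, "y": 0, "z": 0, "rx": 0, "ry": 0, "rz": 0}]' --claw 0

```text
time: 20.73
tool_pos: [0.6739, -0.186, 0.0679]
ee_rot: [-2.58, -0.002, -1.558]
wrist_force: [1.9, -0.6, -1.8]
width: 0.0489
```

```bash
cat >> h.py <<'E'
def turn(betas,off=(0,0,0),lean=32):
    o=obs();q,r=pose(o);out=[]
    for b in betas:
        P1,R1=hand(0,b,lean,off)
        d=np.round(r.inv().apply(P1-q),3);w=np.round(np.degrees((r.inv()*R1).as_rotvec()),1)
        q=q+r.apply(d);r=r*R.from_rotvec(np.radians(w))
        out.append("{"+",".join(f'"{k}":{v:g}' for k,v in zip(("x","y","z","rx","ry","rz"),list(d)+list(w)))+"}")
    print("["+",".join(out)+"]")
E
python3 - <<'E'
from h import *
hrep()
turn([-7,-4,-1,2,5,8,11,14,17],off=(-1,0,0))
E
```

```text
t 20.73 grip(u) [ 9.1 28.7 83.9] beta -9.7 lean 32.2 roll 0.1 F [ 1.9 -0.6 -1.8] T [ 0.08  0.17 -0.05] w 0.0489 qd 0.004 q [-0.48  0.15  1.7   0.35  0.82  0.9 ]
[{"x":-0.001,"y":-0,"z":0,"rx":-0.2,"ry":1.4,"rz":2.5},{"x":0.001,"y":-0,"z":0,"rx":0,"ry":1.6,"rz":2.5},{"x":0,"y":-0,"z":0,"rx":0,"ry":1.6,"rz":2.5},{"x":0.001,"y":-0,"z":0,"rx":0,"ry":1.6,"rz":2.6},{"x":0,"y":-0,"z":-0,"rx":0,"ry":1.6,"rz":2.5},{"x":0.001,"y":-0,"z":-0,"rx":0,"ry":1.6,"rz":2.6},{"x":0,"y":-0,"z":-0,"rx":0,"ry":1.6,"rz":2.5},{"x":0.001,"y":-0,"z":-0,"rx":0,"ry":1.5,"rz":2.6},{"x":0,"y":-0,"z":-0,"rx":0,"ry":1.6,"rz":2.5}]
```

jog_arm --series '[{"x": 0.0005, "y": 0, "z": 0, "rx": 0, "ry": 1.6, "rz": 2.5}, {"x": 0.0005, "y": 0, "z": 0, "rx": 0, "ry": 1.6, "rz": 2.5}, {"x": 0.0005, "y": 0, "z": 0, "rx": 0, "ry": 1.6, "rz": 2.5}, {"x": 0.0005, "y": 0, "z": 0, "rx": 0, "ry": 1.6, "rz": 2.5}, {"x": 0.0005, "y": 0, "z": 0, "rx": 0, "ry": 1.6, "rz": 2.5}]' --claw 0

```text
time: 21.15
tool_pos: [0.6737, -0.1877, 0.0679]
ee_rot: [-2.579, 0.001, -1.829]
wrist_force: [3.1, -1.8, -2.9]
width: 0.0494
```

Run:
```python
from h import *
hrep()
turn([8,11,14,17],off=(-1,-1,0))
```

```text
t 21.15 grip(u) [ 9.  29.8 83.9] beta 5.6 lean 32.2 roll -0.1 F [ 3.1 -1.8 -2.9] T [0.06 0.2  0.08] w 0.0494 qd 1.227 q [-0.39  0.13  1.72  0.1   0.74  1.38]
[{"x":0.001,"y":-0,"z":-0,"rx":-0.2,"ry":1.3,"rz":1.9},{"x":0.001,"y":-0,"z":-0,"rx":-0,"ry":1.6,"rz":2.6},{"x":0,"y":0,"z":-0,"rx":-0,"ry":1.6,"rz":2.5},{"x":0.001,"y":0,"z":-0,"rx":-0,"ry":1.6,"rz":2.6}]
```

jog_arm --series '[{"x": 0.0005, "y": 0, "z": 0, "rx": 0, "ry": 1.6, "rz": 2.5}, {"x": 0.0005, "y": 0, "z": 0, "rx": 0, "ry": 1.6, "rz": 2.5}, {"x": 0.0005, "y": 0, "z": 0, "rx": 0, "ry": 1.6, "rz": 2.5}, {"x": 0.0005, "y": 0, "z": 0, "rx": 0, "ry": 1.6, "rz": 2.5}, {"x": 0, "y": 0, "z": 0, "rx": 0, "ry": 0, "rz": 0}]' --claw 0

```text
time: 21.57
tool_pos: [0.6733, -0.1888, 0.0678]
ee_rot: [-2.578, -0.001, -2.045]
wrist_force: [0.5, -4.5, -1.4]
width: 0.049
```

Run:
```python
from h import *
from bench import cams
hrep()
s=cams.snapshot("scene");crop(s,"a15",270,70,130,100,6)
t=cams.snapshot("top");pickle.dump(t,open("pics/t15.pkl","wb"));crop(t,"b15",340,120,120,100,6)
```

```text
t 21.57 grip(u) [ 9.2 30.7 83.9] beta 18.2 lean 32.3 roll 0.1 F [ 0.5 -4.5 -1.4] T [-0.37  0.25 -0.47] w 0.049 qd 0.065 q [-0.31  0.14  1.71 -0.13  0.74  1.81]
```

View pics/a15.png

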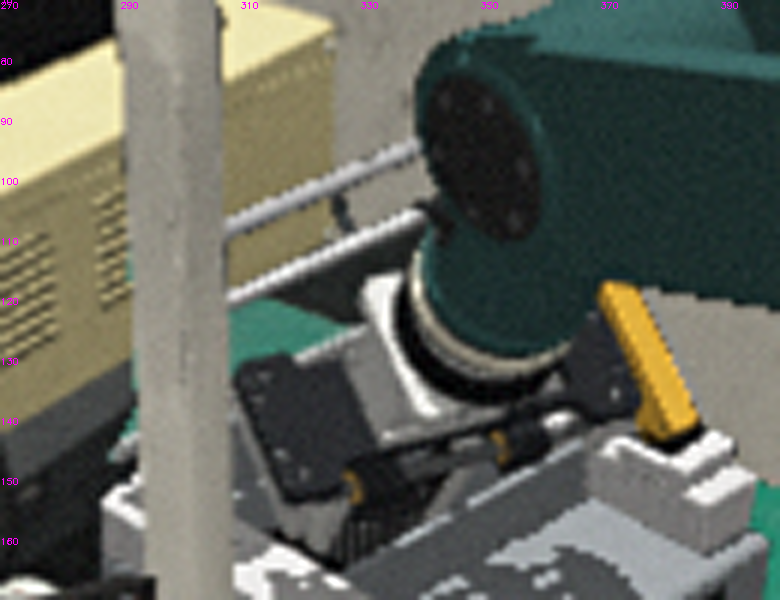

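View pics/b15.png

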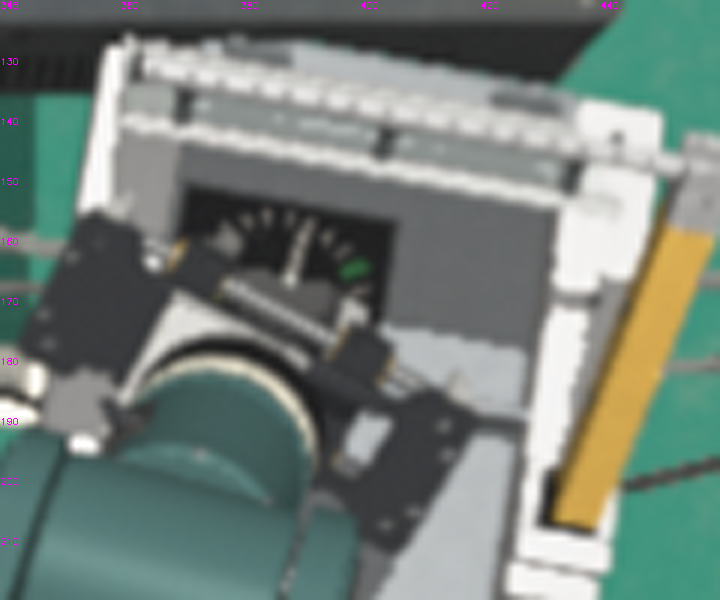

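jog_arm --series '[{"x": 0, "y": 0, "z": 0, "rx": 0, "ry": 0, "rz": 0}, {"x": 0, "y": 0, "z": 0, "rx": 0, "ry": 0, "rz": 0}, {"x": 0, "y": 0, "z": 0, "rx": 0, "ry": 0, "rz": 0}, {"x": -0.0005, "y": 0, "z": 0, "rx": 0, "ry": -1.6, "rz": -2.5}, {"x": -0.0005, "y": 0, "z": 0, "rx": 0, "ry": -1.6, "rz": -2.5}, {"x": -0.0005, "y": 0, "z": 0, "rx": 0, "ry": -1.6, "rz": -2.5}, {"x": -0.0005, "y": 0, "z": 0, "rx": 0, "ry": -1.6, "rz": -2.5}, {"x": -0.0005, "y": 0, "z": 0, "rx": 0, "ry": -1.6, "rz": -2.5}, {"x": -0.0005, "y": 0, "z": 0, "rx": 0, "ry": -1.6, "rz": -2.5}, {"x": -0.0005, "y": 0, "z": 0, "rx": 0, "ry": -1.6, "rz": -2.5}, {"x": -0.0005, "y": 0, "z": 0, "rx": 0, "ry": -1.6, "rz": -2.5}]' --claw 0.68

```text
time: 22.58
tool_pos: [0.6758, -0.1817, 0.0725]
ee_rot: [-2.569, 0.006, -1.603]
wrist_force: [-0.1, -0.6, 0.1]
width: 0.0641
```

Run:
```python
from h import *
hrep()
turn([-10],off=(-1,0,1))
turn([-10,-10],off=(-1,0,1))
```

```text
t 22.58 grip(u) [10.  33.6 88.5] beta -7.9 lean 32.8 roll -0.4 F [-0.1 -0.6  0.1] T [ 0.06  0.22 -0.01] w 0.0641 qd 1.121 q [-0.46  0.13  1.71  0.33  0.8   0.98]
[{"x":0.003,"y":0.003,"z":0.002,"rx":-0.8,"ry":-1.1,"rz":-2.5}]
[{"x":0.003,"y":0.003,"z":0.002,"rx":-0.8,"ry":-1.1,"rz":-2.5},{"x":0,"y":0,"z":0,"rx":-0,"ry":-0,"rz":0}]
```

jog_arm --series '[{"x": 0.004, "y": 0.002, "z": 0.002, "rx": -0.8, "ry": -0.6, "rz": -1}, {"x": 0, "y": 0, "z": 0, "rx": 0, "ry": 0, "rz": 0}]' --claw 0.68

```text
time: 22.75
tool_pos: [0.6751, -0.187, 0.0708]
ee_rot: [-2.581, 0.006, -1.581]
wrist_force: [0.6, 0.1, 0.2]
width: 0.0641
```

Run:
```python
from h import *
hrep()
turn([-10],off=(-1,0,0))
```

```text
t 22.75 grip(u) [10.4 28.1 86.9] beta -9.1 lean 32.1 roll -0.3 F [0.6 0.1 0.2] T [ 0.02  0.21 -0.01] w 0.0641 qd 0.026 q [-0.47  0.14  1.69  0.34  0.82  0.94]
[{"x":-0.002,"y":0.002,"z":0.002,"rx":-0.1,"ry":-0.5,"rz":-1.4}]
```

Centred enough; trim, close and turn the second stroke.

jog_arm --series '[{"x": -0.001, "y": 0.001, "z": 0.002, "rx": 0, "ry": -0.4, "rz": -0.8}, {"x": 0, "y": 0, "z": 0, "rx": 0, "ry": 0, "rz": 0}, {"x": 0, "y": 0, "z": 0, "rx": 0, "ry": 0, "rz": 0}, {"x": 0, "y": 0, "z": 0, "rx": 0, "ry": 0, "rz": 0}, {"x": 0, "y": 0, "z": 0, "rx": 0, "ry": 0, "rz": 0}]' --claw 0

```text
time: 23.17
tool_pos: [0.6757, -0.1861, 0.0697]
ee_rot: [-2.578, 0.004, -1.567]
wrist_force: [0.6, -1.5, -1.9]
width: 0.0497
```

Run:
```python
from h import *
hrep()
```

```text
t 23.17 grip(u) [10.8 28.9 85.8] beta -9.7 lean 32.3 roll -0.2 F [ 0.6 -1.5 -1.9] T [-0.22  0.24 -0.12] w 0.0497 qd 0.008 q [-0.48  0.15  1.69  0.35  0.82  0.92]
```

jog_arm --series '[{"x": 0.0005, "y": 0, "z": 0, "rx": 0, "ry": 1.6, "rz": 2.5}, {"x": 0.0005, "y": 0, "z": 0, "rx": 0, "ry": 1.6, "rz": 2.5}, {"x": 0.0005, "y": 0, "z": 0, "rx": 0, "ry": 1.6, "rz": 2.5}, {"x": 0.0005, "y": 0, "z": 0, "rx": 0, "ry": 1.6, "rz": 2.5}, {"x": 0.0005, "y": 0, "z": 0, "rx": 0, "ry": 1.6, "rz": 2.5}, {"x": 0.0005, "y": 0, "z": 0, "rx": 0, "ry": 1.6, "rz": 2.5}, {"x": 0.0005, "y": 0, "z": 0, "rx": 0, "ry": 1.6, "rz": 2.5}, {"x": 0.0005, "y": 0, "z": 0, "rx": 0, "ry": 1.6, "rz": 2.5}, {"x": 0.0005, "y": 0, "z": 0, "rx": 0, "ry": 1.6, "rz": 2.5}, {"x": 0, "y": 0, "z": 0, "rx": 0, "ry": 0, "rz": 0}]' --claw 0

```text
time: 24.0
tool_pos: [0.6748, -0.1897, 0.0697]
ee_rot: [-2.576, -0.0, -2.055]
wrist_force: [0.2, -4.2, -0.4]
width: 0.0492
```

Run:
```python
from h import *
from bench import cams
hrep()
t=cams.snapshot("top");pickle.dump(t,open("pics/t16.pkl","wb"));crop(t,"b16",365,140,60,55,11)
```

```text
t 24.0 grip(u) [10.9 30.2 85.8] beta 18.6 lean 32.4 roll 0.0 F [ 0.2 -4.2 -0.4] T [-0.4   0.3  -0.47] w 0.0492 qd 0.059 q [-0.31  0.14  1.71 -0.14  0.74  1.82]
```

View pics/b16.png

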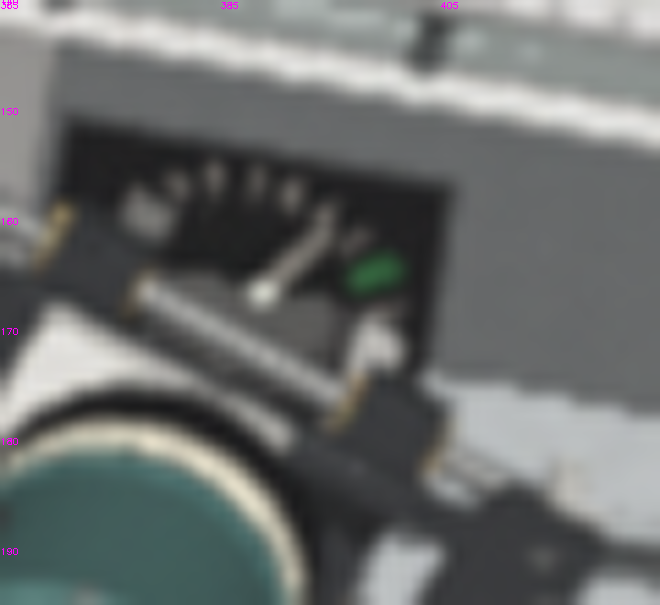

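Run:
```python
from h import *
c,sn=np.cos(U0[2]),np.sin(U0[2]); M=np.array([[c,sn],[-sn,c]])
U=lambda P:np.r_[M@(P[:2]-U0[:2]),P[2]]*1000
t=load("t16");B=lambda a,b:(365+a/11-.5,140+b/11-.5)
a=U(onz(t,B(328,228),.092));b=U(onz(t,B(262,292),.092));d=a-b
print(a,b,"dial",-np.arctan2(d[1],d[0]),-np.arctan2(a[1]-30,a[0]-10))
g=U(onz(t,B(375,273),.06));print("green",g,-np.arctan2(g[1]-30,g[0]-10))
t=load("t15");B=lambda a,b:(340+a/6-.5,120+b/6-.5)
a=U(onz(t,B(303,224),.092));b=U(onz(t,B(288,281),.092));d=a-b
print("prev dial",-np.arctan2(d[1],d[0]),-np.arctan2(a[1]-30,a[0]-10))
```

```text
[32.49397102 15.56196425 92.        ] [14.28446886 28.55761942 92.        ] dial 0.6198445667976553 0.5706333480575008
green [31.55952321 -1.46725389 60.        ] 0.9701122361226051
prev dial 0.09157483136637232 0.06359820165865766
```

jog_arm --series '[{"x": 0, "y": 0, "z": 0, "rx": 0, "ry": 0, "rz": 0}, {"x": 0, "y": 0, "z": 0, "rx": 0, "ry": 0, "rz": 0}, {"x": 0, "y": 0, "z": 0, "rx": 0, "ry": 0, "rz": 0}, {"x": 0, "y": 0, "z": 0, "rx": 0, "ry": -1.6, "rz": -2.5}, {"x": 0, "y": 0, "z": 0, "rx": 0, "ry": -1.6, "rz": -2.5}, {"x": 0, "y": 0, "z": 0, "rx": 0, "ry": -1.6, "rz": -2.5}, {"x": 0, "y": 0, "z": 0, "rx": 0, "ry": -1.6, "rz": -2.5}, {"x": 0, "y": 0, "z": 0, "rx": 0, "ry": -1.6, "rz": -2.5}, {"x": 0, "y": 0, "z": 0, "rx": 0, "ry": -1.6, "rz": -2.5}, {"x": 0, "y": 0, "z": 0, "rx": 0, "ry": -1.2, "rz": -2}, {"x": 0, "y": 0, "z": 0, "rx": 0, "ry": 0, "rz": 0}]' --claw 0.68

```text
time: 24.97
tool_pos: [0.6758, -0.1866, 0.0723]
ee_rot: [-2.57, 0.007, -1.678]
wrist_force: [-0.2, 0.2, 1.0]
width: 0.0643
```

Run:
```python
from h import *
hrep()
turn([-6],off=(0,-.5,1))
```

```text
t 24.97 grip(u) [10.8 29.5 88.3] beta -3.6 lean 32.8 roll -0.4 F [-0.2  0.2  1. ] T [0.1  0.21 0.03] w 0.0643 qd 0.036 q [-0.44  0.13  1.71  0.27  0.77  1.1 ]
[{"x":-0,"y":0.003,"z":0.002,"rx":-0.8,"ry":-1.3,"rz":-2.8}]
```

jog_arm --series '[{"x": 0, "y": 0.002, "z": 0.002, "rx": -0.6, "ry": -0.8, "rz": -1.5}, {"x": 0, "y": 0, "z": 0, "rx": 0, "ry": 0, "rz": 0}, {"x": 0, "y": 0, "z": 0, "rx": 0, "ry": 0, "rz": 0}, {"x": 0, "y": 0, "z": 0, "rx": 0, "ry": 0, "rz": 0}, {"x": 0, "y": 0, "z": 0, "rx": 0, "ry": 0, "rz": 0}]' --claw 0

```text
time: 25.38
tool_pos: [0.6753, -0.1867, 0.0702]
ee_rot: [-2.578, 0.005, -1.652]
wrist_force: [0.9, -1.5, -0.2]
width: 0.0492
```

Run:
```python
from h import *
hrep()
```

```text
t 25.38 grip(u) [10.4 29.1 86.2] beta -4.9 lean 32.3 roll -0.3 F [ 0.9 -1.5 -0.2] T [-0.16  0.25 -0.07] w 0.0492 qd 0.014 q [-0.45  0.14  1.71  0.28  0.79  1.06]
```

jog_arm --series '[{"x": 0.0005, "y": 0, "z": 0, "rx": 0, "ry": 1.6, "rz": 2.5}, {"x": 0.0005, "y": 0, "z": 0, "rx": 0, "ry": 1.6, "rz": 2.5}, {"x": 0.0005, "y": 0, "z": 0, "rx": 0, "ry": 1.6, "rz": 2.5}, {"x": 0.0005, "y": 0, "z": 0, "rx": 0, "ry": 1.6, "rz": 2.5}, {"x": 0.0005, "y": 0, "z": 0, "rx": 0, "ry": 1.6, "rz": 2.5}, {"x": 0.0005, "y": 0, "z": 0, "rx": 0, "ry": 1.6, "rz": 2.5}, {"x": 0, "y": 0, "z": 0, "rx": 0, "ry": 0, "rz": 0}]' --claw 0

```text
time: 25.97
tool_pos: [0.6747, -0.189, 0.0702]
ee_rot: [-2.577, 0.002, -1.978]
wrist_force: [0.2, -5.2, -0.9]
width: 0.0496
```

Run:
```python
from h import *
from bench import cams
hrep()
t=cams.snapshot("top");pickle.dump(t,open("pics/t17.pkl","wb"));crop(t,"b17",365,140,60,55,11)
```

```text
t 25.97 grip(u) [10.4 30.1 86.3] beta 14.0 lean 32.3 roll -0.1 F [ 0.2 -5.2 -0.9] T [-0.51  0.32 -0.53] w 0.0496 qd 0.057 q [-0.34  0.13  1.71 -0.05  0.74  1.67]
```

View pics/b17.png

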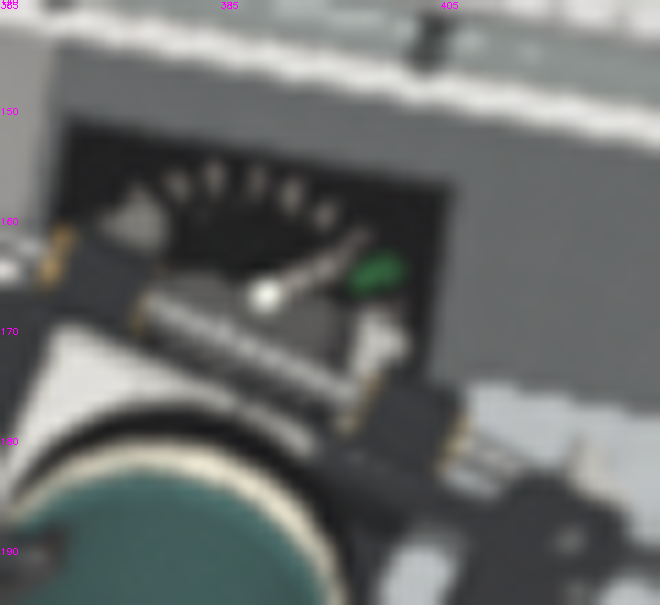

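Run:
```python
from h import *
c,sn=np.cos(U0[2]),np.sin(U0[2]); M=np.array([[c,sn],[-sn,c]])
U=lambda P:np.r_[M@(P[:2]-U0[:2]),P[2]]*1000
t=load("t17");B=lambda a,b:(365+a/11-.5,140+b/11-.5)
for tip in [(340,257),(335,262),(342,254)]:
    a=U(onz(t,B(*tip),.092));b=U(onz(t,B(266,297),.092));d=a-b
    print(a,b,"dial",-np.arctan2(d[1],d[0]),-np.arctan2(a[1]-30,a[0]-10))
# predicted appearance for angles
for ang in (.8,.9,1.0,1.1):
    q=[W(U0,np.array([10+r*np.cos(ang),30-r*np.sin(ang),92])/1000)[0] for r in (5,24)]
    print(ang,[( (u-365+.5)*11,(v-140+.5)*11) for u,v in proj(t,q)])
```

```text
[26.0787777  11.64570885 92.        ] [13.26804495 27.43038324 92.        ] dial 0.8890262909265388 0.8513873303265975
[24.66198707 12.62703155 92.        ] [13.26804495 27.43038324 92.        ] dial 0.9148143573213731 0.8698227372441557
[26.88498972 11.29103204 92.        ] [13.26804495 27.43038324 92.        ] dial 0.8699648227377081 0.836597420453601
0.8 [(np.float64(270.36932779363156), np.float64(296.90084207275254)), (np.float64(335.70810080669344), np.float64(253.5245267869677))]
0.9 [(np.float64(271.487778317808), np.float64(298.68200582715446)), (np.float64(341.0830195971786), np.float64(262.0492208536067))]
1.0 [(np.float64(272.42295631813795), np.float64(300.5598773151612)), (np.float64(345.58313394195943), np.float64(271.0400187850462))]
1.1 [(np.float64(273.1654989644205), np.float64(302.5157306716444)), (np.float64(349.1630520969128), np.float64(280.40794334444854))]
```

jog_arm --series '[{"x": 0, "y": 0, "z": 0, "rx": 0, "ry": 1.5, "rz": 2.4}, {"x": 0, "y": 0, "z": 0, "rx": 0, "ry": 1.4, "rz": 2.2}, {"x": 0, "y": 0, "z": 0, "rx": 0, "ry": 0, "rz": 0}]' --claw 0

```text
time: 26.27
tool_pos: [0.6744, -0.1896, 0.0702]
ee_rot: [-2.578, 0.004, -2.073]
wrist_force: [0.2, -3.4, -0.6]
width: 0.0492
```

Run:
```python
from h import *
from bench import cams
hrep()
t=cams.snapshot("top");pickle.dump(t,open("pics/t18.pkl","wb"));crop(t,"b18",365,140,60,55,11)
```

```text
t 26.27 grip(u) [10.5 30.3 86.3] beta 19.3 lean 32.3 roll -0.2 F [ 0.2 -3.4 -0.6] T [-0.19  0.26 -0.39] w 0.0492 qd 0.077 q [-0.3   0.14  1.7  -0.15  0.75  1.85]
```

View pics/b18.png

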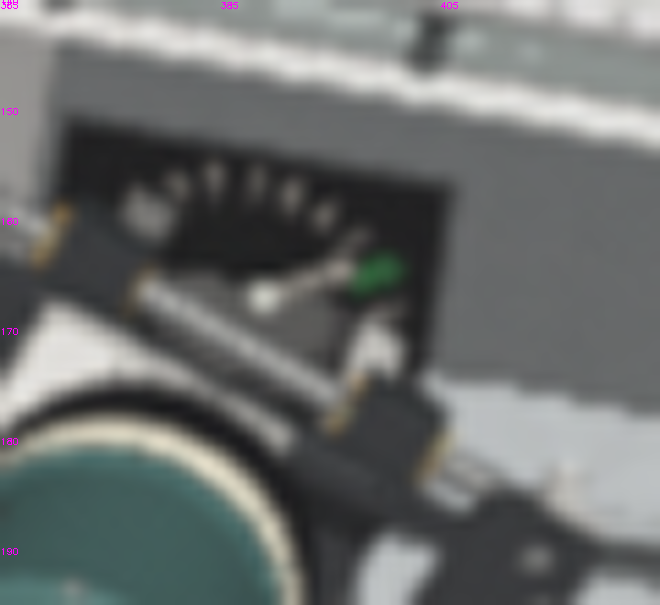

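jog_arm --series '[{"x": 0, "y": 0, "z": 0, "rx": 0, "ry": 0, "rz": 0}, {"x": 0, "y": 0, "z": 0, "rx": 0, "ry": 0, "rz": 0}, {"x": 0, "y": 0, "z": 0, "rx": 0, "ry": 0, "rz": 0}, {"x": 0, "y": 0, "z": 0, "rx": 0, "ry": 0, "rz": 0}]' --claw 0.72

```text
time: 26.65
tool_pos: [0.6745, -0.1886, 0.0703]
ee_rot: [-2.579, 0.008, -2.069]
wrist_force: [-0.7, -0.5, -0.4]
width: 0.0673
```

Run:
```python
from h import *
hrep()
```

```text
t 26.65 grip(u) [10.4 31.3 86.3] beta 18.7 lean 32.2 roll -0.5 F [-0.7 -0.5 -0.4] T [0.17 0.22 0.04] w 0.0673 qd 0.016 q [-0.31  0.14  1.7  -0.14  0.75  1.84]
```

jog_arm --series '[{"x": 0, "y": 0, "z": -0.01, "rx": 0, "ry": 0, "rz": 0}, {"x": 0, "y": 0, "z": -0.015, "rx": 0, "ry": 0, "rz": 0}, {"x": 0, "y": 0, "z": -0.02, "rx": 0, "ry": 0, "rz": 0}, {"x": 0, "y": 0, "z": -0.025, "rx": 0, "ry": 0, "rz": 0}, {"x": 0, "y": 0, "z": -0.025, "rx": 0, "ry": 0, "rz": 0}, {"x": 0, "y": 0, "z": -0.025, "rx": 0, "ry": 0, "rz": 0}, {"x": 0, "y": 0, "z": -0.025, "rx": 0, "ry": 0, "rz": 0}, {"x": 0, "y": 0.01, "z": -0.02, "rx": 0, "ry": 0, "rz": 0}, {"x": 0, "y": 0.02, "z": -0.01, "rx": 0, "ry": 0, "rz": 0}, {"x": 0, "y": 0.02, "z": 0, "rx": 0, "ry": 0, "rz": 0}, {"x": 0, "y": 0, "z": 0, "rx": 0, "ry": 0, "rz": 0}]' --claw 0.72

```text
time: 27.57
tool_pos: [0.5479, -0.1196, 0.2057]
ee_rot: [-2.574, 0.015, -2.065]
wrist_force: [-0.3, 0.4, -0.6]
width: 0.068
```

Run:
```python
from h import *
from bench import cams
hrep()
t=cams.snapshot("top");pickle.dump(t,open("pics/t19.pkl","wb"));crop(t,"b19",365,140,60,55,11)
s=cams.snapshot("scene");pickle.dump(s,open("pics/s19.pkl","wb"));crop(s,"a19",290,70,120,100,6)
```

```text
t 27.57 grip(u) [-125.7   79.2  221.7] beta 17.9 lean 32.5 roll -0.8 F [-0.3  0.4 -0.6] T [ 0.18  0.23 -0.03] w 0.068 qd 0.077 q [-0.24 -0.28  1.82 -0.14  1.06  1.87]
```

View pics/b19.png

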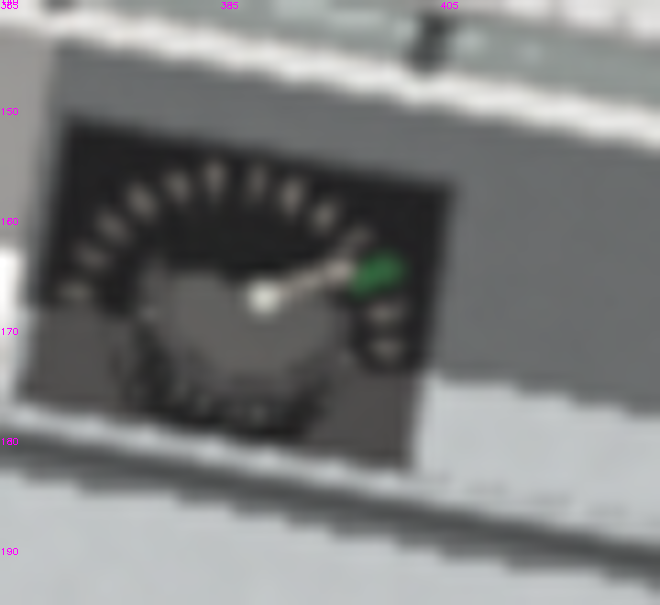

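View pics/a19.png

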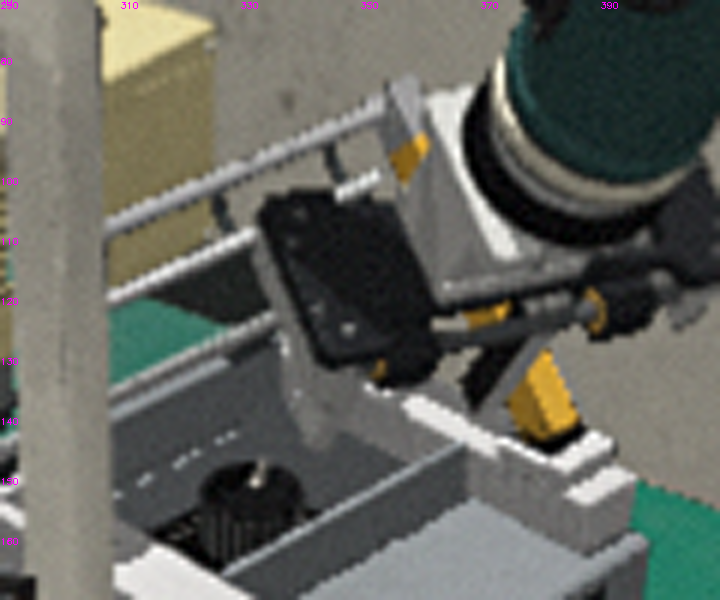

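Run:
```python
from h import *
from scipy.ndimage import map_coordinates
c,sn=np.cos(U0[2]),np.sin(U0[2]); M=np.array([[c,sn],[-sn,c]])
U=lambda P:np.r_[M@(P[:2]-U0[:2]),P[2]]*1000
def dialfit(n):
    t=load(n);im=t["img"].astype(float);g=im.mean(2);best=[]
    for dx in np.arange(-3,3.1,1):
      for dy in np.arange(-3,3.1,1):
        for an in np.arange(-.6,1.3,.02):
            r=np.arange(5,22,1.);e=np.array([np.cos(an),-np.sin(an)]);nn=np.array([e[1],-e[0]])
            v=0
            for off,wt in ((0,1),(-4,-.5),(4,-.5)):
                P=np.c_[10+dx+r*e[0]+off*nn[0],30+dy+r*e[1]+off*nn[1],np.full(len(r),92)]/1000
                uv=proj(t,W(U0,P)); v+=wt*map_coordinates(g,[uv[:,1],uv[:,0]],order=1).mean()
            best.append((v,an,dx,dy))
    best.sort(reverse=True);b=np.array(best[:15]);print(n,np.round(b[0],3),"mean",np.round(np.average(b[:,1:],axis=0,weights=b[:,0]),3))
    # green centroid
    G=(im[:,:,1]-np.maximum(im[:,:,0],im[:,:,2]));G[:,:393]=0;G[:,404:]=0;G[:160]=0;G[170:]=0;G[G<20]=0
    ys,xs=np.nonzero(G);w=G[ys,xs];gc=(np.sum(xs*w)/w.sum(),np.sum(ys*w)/w.sum())
    for z in (.055,.060): 
        q=U(onz(t,gc,z));print("green",np.round(q,1),-np.arctan2(q[1]-30,q[0]-10),[round(-np.arctan2(q[1]-30-k,q[0]-10-j),3) for j,k in ((1,0),(1,-2),(0,-2))])
for n in ("t13","t19","t16"): dialfit(n)
```

```text
t13 [56.02 -0.36  1.    0.  ] mean [-0.363  0.4   -0.135]
green [32.6 -2.  55. ] 0.9554107306487375 [np.float64(0.977), np.float64(0.946), np.float64(0.925)]
green [31.4 -1.3 60. ] 0.9712658907222621 [np.float64(0.993), np.float64(0.963), np.float64(0.94)]
t19 [50.797  1.02   0.     3.   ] mean [1.021 0.066 2.736]
green [33.  -2.7 55. ] 0.9585634205472267 [np.float64(0.979), np.float64(0.95), np.float64(0.929)]
green [31.8 -2.  60. ] 0.9741963011505378 [np.float64(0.996), np.float64(0.966), np.float64(0.944)]
t16 [59.362  0.64  -2.     3.   ] mean [ 0.623 -1.732  2.6  ]
green [33.  -2.3 55. ] 0.9520948100901026 [np.float64(0.973), np.float64(0.943), np.float64(0.922)]
green [31.8 -1.6 60. ] 0.9676875276408167 [np.float64(0.989), np.float64(0.959), np.float64(0.937)]
```

Run:
```python
from h import *
s=load("s19");t=load("t19")
def pts(cm,an,dx=0,dy=0): return proj(cm,W(U0,np.array([[10+dx+r*np.cos(an),30+dy-r*np.sin(an),92] for r in (3,10,17,24)])/1000))
dots=[p for an in (.9,1.0,1.1) for p in pts(s,an)]
crop(s,"a20",318,138,32,32,18); 
crop(s,"a20d",318,138,32,32,18,dots)
```

```text
(no output)
```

View pics/a20d.png

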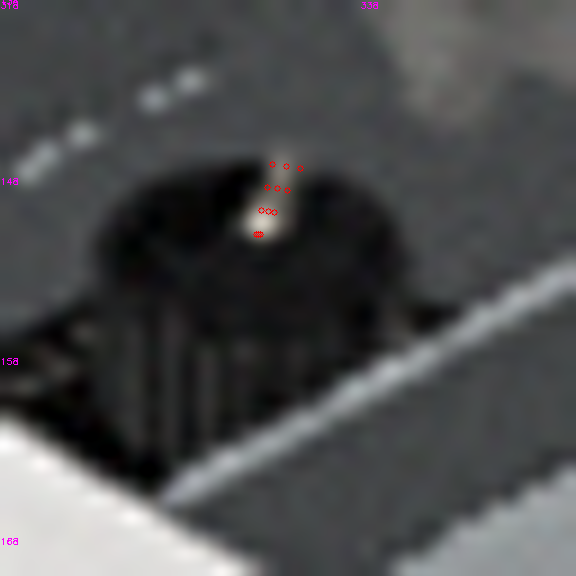

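View pics/a20.png

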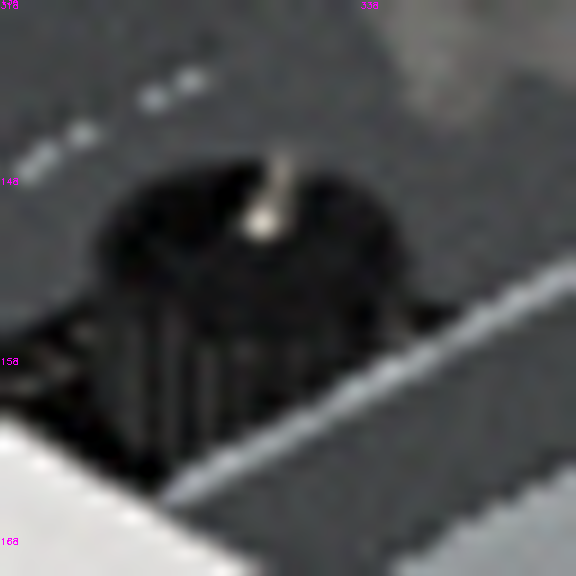

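jog_arm --series '[{"x": 0, "y": 0.02, "z": -0.02, "rx": 0, "ry": 0, "rz": 0}, {"x": 0, "y": 0.025, "z": -0.025, "rx": 0, "ry": 0, "rz": 0}, {"x": 0, "y": 0.025, "z": -0.025, "rx": 0, "ry": 0, "rz": 0}, {"x": 0, "y": 0.02, "z": -0.02, "rx": 0, "ry": 0, "rz": 0}, {"x": 0, "y": 0.01, "z": -0.01, "rx": 0, "ry": 0, "rz": 0}, {"x": 0, "y": 0, "z": 0, "rx": 0, "ry": 0, "rz": 0}, {"x": 0, "y": 0, "z": 0, "rx": 0, "ry": 0, "rz": 0}]' --claw 0.72

```text
time: 28.25
tool_pos: [0.4296, -0.0562, 0.2429]
ee_rot: [-2.567, 0.017, -2.067]
wrist_force: [0.0, 0.9, 0.1]
width: 0.068
```

Run:
```python
from h import *
from bench import cams
hrep()
t=cams.snapshot("top");s=cams.snapshot("scene")
def D(cm): return proj(cm,W(U0,np.array([[rod(c)[0],-117,rod(c)[1]] for c in (.96,1.04,1.14)]+[[-64,-105,97],[rod(1.04)[0],-105,rod(1.04)[1]]])/1000))
crop(s,"a21",320,70,90,85,8,D(s));crop(t,"b21",340,120,125,100,6,D(t))
for n in ("thread_lock","grease_tin","tape_roll"): print(n,[(d["p"],d["bbox"]) for d in cams.look_for(n,s)][:2])
```

```text
t 28.25 grip(u) [-252.6  123.2  258.9] beta 17.8 lean 32.9 roll -1.0 F [0.  0.9 0.1] T [ 0.18  0.21 -0.01] w 0.068 qd 0.02 q [-0.1  -0.6   1.95 -0.21  1.26  1.98]
thread_lock [(0.75, [235.6, 235.0, 9.9, 26.6])]
grease_tin [(0.83, [246.8, 259.2, 25.7, 22.8])]
tape_roll [(0.72, [199.7, 263.7, 45.4, 39.8])]
```

View pics/a21.png

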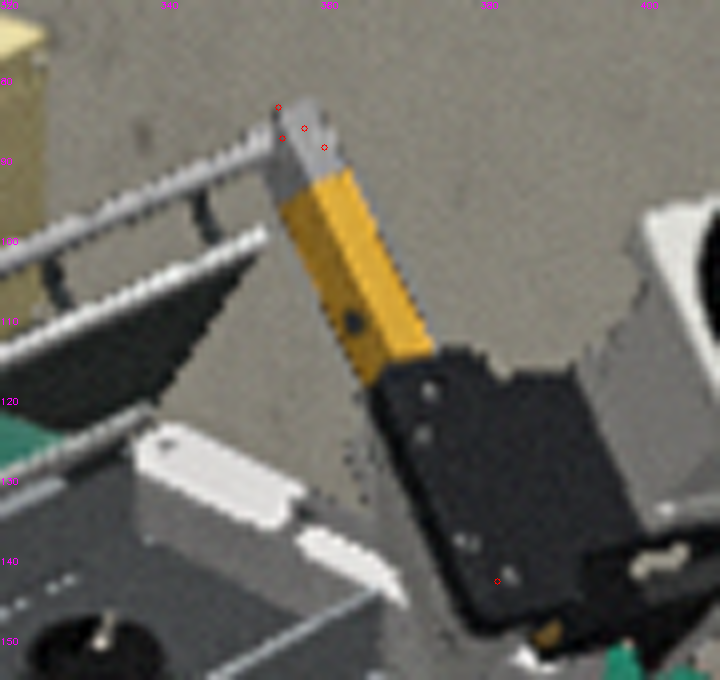

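View pics/b21.png

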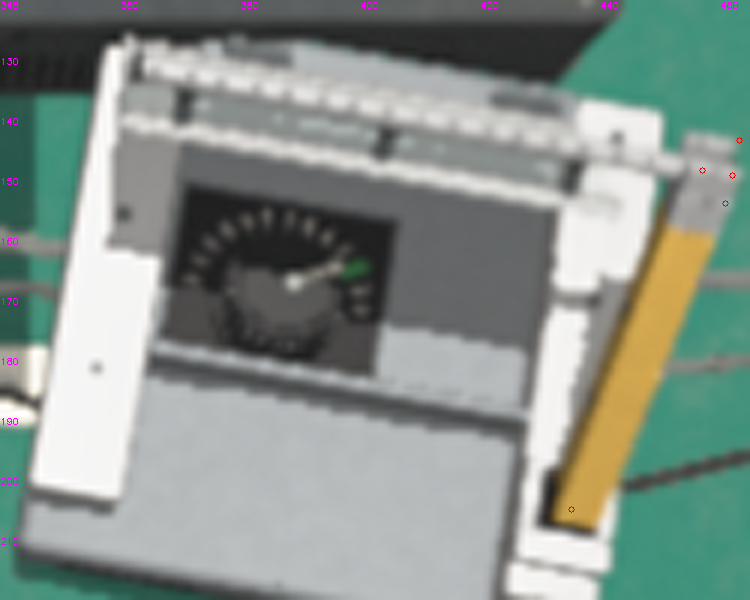

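Run:
```python
from bench import ticket
print(ticket.close_job())
```

```text
the job is handed in; nothing more can be done
None
```

I finished the task and handed it in at about 28.5 s, against the 72 s limit. `close_job` reports no verdict, so this rests on my own checks.

**What I did:**
- Drew the stay out of its holster, laid it on the clipboard and retook it about 21 mm fork-side of its centre.
- Touched the handle bar from above to find its height, then slid it into the fork. I lifted the cover past its propped angle and set the foot on the pocket floor against the front stop.
- Let go and backed off.
- Turned the dial in three strokes, leaning the hand back about 32°.

**Last checks, from both cameras:**
- **Cover and stay:** The cover stands propped by itself. The handle bar lies in the fork where a cover angle of about 1.04 rad would put it. The top view shows the foot in its pocket.
- **Dial:** The white line points at the green mark. My readings were 0.98 rad in the scene view and 1.02 rad in the top view. Counting the turn from the start angle gave 0.99 to 1.04. All are within 0.09 rad of 1.00.
- **Other things:** The bottle, tin and tape roll were found within a few pixels of where they began.
- **Robot:** The hand is well clear, with no force above sensor noise.

**What disagreed:**
- When I set the foot down, the stay had tilted slightly in the grip. The arm's own numbers then put the foot about 4 mm lower than the pocket floor allows. I went by contact force and the pictures instead.
- Two early moves were refused because every row needs all six values. They moved nothing.
- My first grasp in the holster was too shallow, so I reopened and redid it before pulling.

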